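Pack the load-test kit and latch its case

ROBOT

A 7-joint arm with a two-finger parallel gripper is mounted at the origin on a cart in front of the work surface, level with it; the furniture and walls round the work are solid. World frame = base frame: x ahead of the robot, y to its left, z up, the work surface at z = 0. Lengths are in m, angles in rad, forces in N, time in s.
With the tool pointing down it reaches from about 0.425 to 0.875 m from the base axis. Payload 4.7 kg.
Tool frame: the origin (TCP) lies on the centre line of the jaws, within the pads' length; the fingertips stand 14 mm ahead of it and the grasp point (between the pads) lies 5 mm behind it; z points along the fingers, y is the direction in which the jaws open and shut (so a half turn about z gives the same grasp; the last joint's range is limited). The gripper opens to 87 mm and grips with 3 to 60 N. Pads are 19 mm wide; open, the fingers measure 117 mm over their backs; the gripper's body (75 mm by 190 mm) begins 51 mm behind the grasp point.
Start: joints at [-1.157, 0.321, -0.07, 1.45, 0.023, 1.371, -0.057], TCP at [0.253, 0.599, 0.211] pointing down, gripper open.
Joint ranges: [-2.86, 2.86], [-0.3, 2.09], [-1.38, 1.24], [0.06, 2.45], [-1.56, 4.7], [0.09, 2.05], [-2.69, 2.69]. Speed limits (rad/s): [2.57, 2.57, 3.14, 3.14, 3.14, 3.14, 3.14].

INTERFACE

Orientations are given as a rotation vector (axis times angle).
In Python, from bench import ctrl gives the robot as it stands. The module is installed in compiled form; this text tells all that it offers.
- The arm moves only by the tool step_arm, never from a script. Its argument "plan" is a list of rows, each a list of 3 entries, a list of its own where there are three numbers: the turn, a rotation vector about the tool's x, y, z in rad, then the shift along the tool's x, y, z in m, then the closure in counts, from 0 (fully open) to 255 (shut). In form: [[[rx, ry, rz], [x, y, z], hand], ...]. A call has exactly 10 rows; each row is the pose to reach, as a shift and turn from the pose commanded when the call began, along the tool's axes at that moment; what a row does not reach only later rows make up. A row lasts 1/8 s, in which the tool goes at most 62.5 mm and 10.7 degrees, less where a joint would pass 70% of its speed; a pose out of reach is approached as far as the arm can. A call with a gripper value outside its range is refused whole. The fingers move at their own pace and stop on an object; "squeeze" is the grip in N (left out, the last holds). Time passes only in rows, so rows that repeat a pose let the fingers close, or fill a call up. It gives the time, the measured TCP pose, the force and the opening at its end, in the units of the state.
- ctrl.get_state(): the state, without advancing time (a new reading comes with each control period).
- ctrl.get_image(name): name is "side" or "top"; returns the picture (384x512x3 uint8, red, green, blue); there is no depth.
- ctrl.calibration(name): a dict with "fov_y" (degrees; the focal length in pixels is half the picture's height over the tangent of half this angle, whatever the lens; pixels are square), "cx", "cy" (the principal point, pixels), "k1" (the pictures are not rectified: a ray, as slopes to the right and down, at radius r is drawn at 1 + k1 r^2 times it, then the intrinsics apply), "rvec" (rotation vector, rad) and "tvec" (3), from world to camera coordinates, as OpenCV has them. Camera axes: x right, y down, z forward; pixel columns grow to the right and rows downward; lengths in m; the calibration is good to about 2 mm. A picture is of the moment at which its call begins. calibration takes no time and is no camera call.
- ctrl.close_job(): hands the job in, once; it reports no verdict.
Trained networks look in the newest picture that a camera, given by its name, has taken for a name from the list of things; names that differ only in an ending like _2 or _b are one class to them, and where a whole thing is asked for, a point or a joint stands for the part that bears it (a point fixed in the world has none). Each returns a list of dicts, best first, with "score" (0 to 1); they miss things now and then, are a little off and sometimes report something else, mostly with a low value. They report only what shows in the picture. A call takes as long as a camera call. They do not tell look-alikes from the thing itself.
- ctrl.cut_out(camera, label): "pixels" (384x512 bool, what is visible of it) and "rect" ([left, top, width, height] in pixels, round what is visible of it).
The state is a dict: "time": time; "joint_positions": joint angles; "qd": joint speeds; "joint_torque": joint torques, N m; "position": TCP position; "tool_rot": TCP orientation; "ft_force": force on the tool from outside, world axes, zero at the start; "torque": the same for the moment, N m; "grip_width": opening from 0.0 (shut) to 1.0 (fully open).
Only numpy, scipy, OpenCV 4.12 (cv2) and the standard library are available. Lean on these libraries where they do the work, as an engineer would, in place of code of your own. Each camera call takes 0.05 s, during which the arm holds its last target.

TASK

Put the load-test kit away: lift every steel proof weight off its hook on the rack and set it gently inside the open grey case, without dropping it in, and put in with them the white L-shaped test bracket that stands on the bench to the right of the latch. Then shut the lid, hook the wire loop's lower bar into the keeper on the lid's front edge and press the lever fully down, so that the latch pulls the lid tight. Leave the other things on the bench where they are.

Things in the scene. Friction and masses are not known exactly. Their poses are not given: they have to be found in the camera images.
- case_floor (a point): grey plastic carrying case, fixed: 140 (its x) x 250 (its y) x 95 mm high outside, walls and floor 6 mm, one undivided space 128 x 238 x 89 mm. Point: centre of the inner floor, 6 mm above the bench; x to the hinge side (away from the robot), y along its width, z up. The latch is on the middle of the front (-x) wall
- lid_hinge (a point): middle of the lid's hinge axis, along the top of the case's back wall (70 mm behind the case's centre, 95 mm above the bench); the axis runs along the case's y
- lid (a joint): lid angle, rad: 0 tight, 1.75 fully open; starts open at 1.6 to 1.7, held by friction. Pushed below about 1 rad it falls shut and rests 0.015 to 0.03 ajar on a springy seal (about 7 N more at the front closes it). Flat plate, 140 mm from hinge to front edge, 250 mm wide; shut, its underside is at hinge height, its outer face 10 mm higher (12 mm on the raised panel)
- lid_edge (a point): middle of the lid's front edge, half-way through its thickness, 140 mm from the hinge
- keeper (a point): steel keeper on the lid's front edge: ledge 34 mm wide (y) with an upturned round lip at its outer edge and a back plate; the groove between gives the hook rung 12 mm of play in x. Point: centre of the rung seated against the lip; lip top 1.5 mm, plate top 10 mm above it. Turns with the lid; shut: x to hinge, z up, 88.6 mm before the case centre, 107 mm above bench (+4 ajar)
- lever (a joint): toggle lever, rad: 0 = fully down (handle slopes away from the case, 20 degrees below level), 1.6 = wide open (nearly upright). Starts at 1.3 to 1.5, stays by friction, swings with the wire loop. With the rung in the groove it stands at 1.0 to 1.15; pressing the handle down then takes a few N and passes dead centre near 0.26
- lever_pivot (a point): lever's axis, along the case's y, 95 mm in front of the case's centre, 55 mm above the bench. The lever carries the wire loop's pivot 22 mm from this axis: straight down (8 degrees towards the case) with the lever at 0, level towards the robot at 1.43
- lever_press (a point): point on the upper face of the lever's handle, 52 mm from its axis (4 mm above the handle's mid plane), where to press; handle 22 mm wide, 6 to 8 mm thick, its end 62 mm from the axis
- bail_pivot (a point): pivot of the wire loop on the lever; axis along the case's y
- hook_rung (a point): centre of the lower cross bar (7 mm thick, along the case's y, between two 6 mm side wires 50 mm apart) of the ladder-shaped steel wire loop, 74 mm from the loop's pivot; this bar is the one to lay into the keeper's groove
- grip_rung (a point): centre of the upper cross bar (9 mm thick, 44 mm clear between the side wires) at the loop's free end, 30 mm beyond the hook rung: take the loop here from above, one finger before and one behind the bar; it turns in the grip. The loop starts leaning 6 to 26 degrees from upright towards the robot, held by light friction
- bracket_plate (a point): white plastic L-shaped test bracket, 0.04 kg, standing on its foot: foot 35 x 48 x 7 mm (its x, y, z) and, along the foot's +y edge, an upright plate 35 mm wide (x), 6 mm thick (y), its top 57 mm above the underside. Point: middle of the upright plate, 32 mm above the underside and 21 mm in +y from the foot's centre; the foot reaches 45 mm from it in -y, 3 mm in +y. Grasp the plate from above
- weight_1_center (a point): proof weight (2 to 4 are there), 0.25 kg: dark steel block 28 x 40 x 30 mm (x,y,z), on it a flat loop 12 x 35 mm (x,y), opening 23 wide, 34 high, top bar 7; 71 high in all. Point: its centre, 35.5 above the underside. Hangs on a peg along its x whose tip, 24 mm out at -x, turns up 10 mm: raise 12 to 24 mm, draw off 50 mm to its -x. Grip across the loop's legs from above, 23 mm above the point
- weight_2_center (a point): proof weight (2 to 4 are there), 0.25 kg: dark steel block 28 x 40 x 30 mm (x,y,z), on it a flat loop 12 x 35 mm (x,y), opening 23 wide, 34 high, top bar 7; 71 high in all. Point: its centre, 35.5 above the underside. Hangs on a peg along its x whose tip, 24 mm out at -x, turns up 10 mm: raise 12 to 24 mm, draw off 50 mm to its -x. Grip across the loop's legs from above, 23 mm above the point
- weight_3_center (a point): proof weight (2 to 4 are there), 0.25 kg: dark steel block 28 x 40 x 30 mm (x,y,z), on it a flat loop 12 x 35 mm (x,y), opening 23 wide, 34 high, top bar 7; 71 high in all. Point: its centre, 35.5 above the underside. Hangs on a peg along its x whose tip, 24 mm out at -x, turns up 10 mm: raise 12 to 24 mm, draw off 50 mm to its -x. Grip across the loop's legs from above, 23 mm above the point
- weight_4_center (a point): proof weight (2 to 4 are there), 0.25 kg: dark steel block 28 x 40 x 30 mm (x,y,z), on it a flat loop 12 x 35 mm (x,y), opening 23 wide, 34 high, top bar 7; 71 high in all. Point: its centre, 35.5 above the underside. Hangs on a peg along its x whose tip, 24 mm out at -x, turns up 10 mm: raise 12 to 24 mm, draw off 50 mm to its -x. Grip across the loop's legs from above, 23 mm above the point
- rack: hook rack: wooden foot 100 x 280 x 12 mm, two posts and a 12 mm steel cross bar 200 mm above the bench along its y, with four pegs 70 mm apart that point to its -x (towards the robot). Origin under the middle of the cross bar; fixed
- putty_tin: round flat tin, 62 mm across, 23 mm high; bystander; origin under its centre
- label_roll: roll of labels, 73 mm across, 36 mm high; bystander; origin under its centre
- sprocket: small white plastic chain wheel, 39 mm across, 18 mm high; bystander; origin under its centre
- marker_black: black marker pen, 149 mm long; bystander; origin under its centre
Not all that is in view belongs to the job. Leave any blue look-alike of the part that bears weight_4_center alone.

How it is judged:
By the outcome, as a careful person would: the job done as asked, in the order asked, and still so for the second after the job is handed in, with the robot touching nothing.
Of weight_1, weight_2, weight_3, weight_4 only 2 to 4 are there at a start; the rules pass over those that are not, and their reading is None.
At some moment in a run one of bracket may be knocked a few centimetres aside while the robot is not near it.
It also fails if it takes over 210 s, if anything falls off the work surface, if the arm or the gripper's body presses on something with over 40 N, if the wrist force passes 120 N, or if a joint passes its speed limit or range.

## Working session

There is one attempt and no reset: what is moved stays moved. The work goes in short steps, Python scripts to look and compute and a tool call to move; the robot and the scene stay as the last step left them, time stands still between calls to the robot, and variables do not carry over. Pictures are saved under pics/ and viewed, and the job is handed in when it is done.

Besides the shell and the picture viewer there is one more tool, called after "Emit:" in YAML: its name, and indented under it one key for each argument. step_arm: Moves the arm, as the interface text tells. Its arguments: {"type":"object","properties":{"plan":{"type":"array"},"squeeze":{"type":"number"}},"required":["plan"]}

```bash
ls; mkdir -p pics; python3 - <<'E'
from bench import ctrl
import cv2,numpy as np
s=ctrl.get_state()
for k,v in s.items(): print(k,v)
for n in ("side","top"):
    print(n,ctrl.calibration(n))
    im=ctrl.get_image(n); cv2.imwrite(f"pics/{n}_0.png",cv2.cvtColor(im,cv2.COLOR_RGB2BGR))
E
```

```text
pics
time 0.0
joint_positions [-1.15687869  0.32181962 -0.07006117  1.45169297  0.02258749  1.37078789
 -0.05689455]
qd [ 1.25590965e-03  1.57037506e-04 -1.23756018e-03 -4.28461303e-04
  1.36912000e-03  2.44318271e-04 -5.57685585e-05]
joint_torque [-2.47296430e-04 -4.91281414e+01 -4.04065428e-01 -3.12522125e+01
 -6.39371434e-02  4.40120883e-02  1.86450811e-04]
position [0.25284283 0.5981757  0.20985452]
tool_rot [-6.23781943e-01 -3.07874605e+00  2.98355890e-03]
ft_force [ 0.35028428 -0.4876532   0.08522836]
torque [1.67544416e-02 2.84071790e-02 7.58804253e-05]
grip_width 1.0000493650438163
side {'fov_y': 57.84148385451642, 'cx': 264.72463233368615, 'cy': 187.4071540820081, 'k1': -0.02998205154387224, 'rvec': array([ 1.91502772, -0.5631123 ,  0.39048047]), 'tvec': array([-0.37594088,  0.281097  ,  0.69482028])}
top {'fov_y': 54.173424364643196, 'cx': 256.05849989598266, 'cy': 193.1909828582822, 'k1': 0.0075409795114273846, 'rvec': array([ 2.2188488 , -2.18441831,  0.05072317]), 'tvec': array([0.1751581 , 0.55044744, 1.47016717])}
```

View pics/side_0.png

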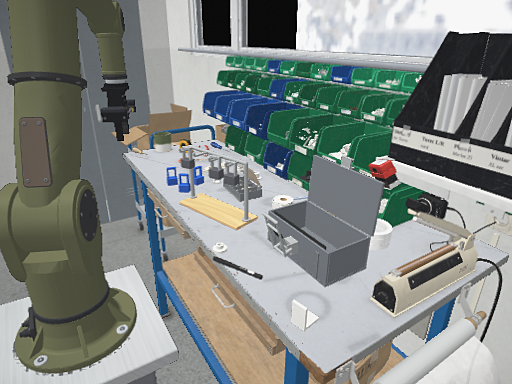

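View pics/top_0.png

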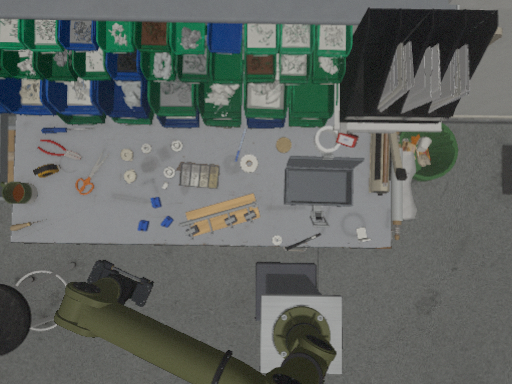

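```bash
cat > h.py <<'E'
from bench import ctrl
import cv2,numpy as np
from scipy.spatial.transform import Rotation as R
from scipy.optimize import least_squares
def cal(n):
    c=ctrl.calibration(n); f=192/np.tan(np.radians(c['fov_y'])/2)
    return f,c['cx'],c['cy'],c['k1'],R.from_rotvec(c['rvec']).as_matrix(),np.array(c['tvec'])
CAL={n:cal(n) for n in("side","top")}
def proj(n,P):
    f,cx,cy,k,Rm,t=CAL[n]; P=np.atleast_2d(P)@Rm.T+t
    s=P[:,:2]/P[:,2:]; r2=(s**2).sum(1,keepdims=True); s=s*(1+k*r2)
    return s*f+[cx,cy]
def ray(n,uv):
    f,cx,cy,k,Rm,t=CAL[n]; d=(np.array(uv,float)-[cx,cy])/f; s=d.copy()
    for _ in range(20): s=d/(1+k*(s@s))
    v=Rm.T@np.array([s[0],s[1],1]); return -Rm.T@t, v/np.linalg.norm(v)
def onz(n,uv,z):
    o,v=ray(n,uv); return o+v*(z-o[2])/v[2]
def tri(a,b):
    (o1,v1),(o2,v2)=ray("side",a),ray("top",b)
    A=np.stack([v1,-v2],1); s=np.linalg.lstsq(A,o2-o1,rcond=None)[0]
    p,q=o1+v1*s[0],o2+v2*s[1]; return (p+q)/2,np.linalg.norm(p-q)
def save(n,name,crop=None,scale=1,im=None,pts=None):
    if im is None: im=ctrl.get_image(n)
    im=cv2.cvtColor(im,cv2.COLOR_RGB2BGR); x0,y0,w,h=crop or (0,0,512,384)
    o=cv2.resize(im[y0:y0+h,x0:x0+w],None,fx=scale,fy=scale,interpolation=cv2.INTER_CUBIC)
    if pts is not None:
        for i,p in enumerate(pts):
            cv2.drawMarker(o,tuple(int(v) for v in ((p-[x0,y0]+.5)*scale)),(0,0,255) if i%2 else (0,255,255),0,7,1)
    cv2.imwrite(f"pics/{name}.png",o)
E
python3 - <<'E'
from h import *
a=ctrl.get_image("side");b=ctrl.get_image("top")
np.savez("im0.npz",side=a,top=b)
save("side","s1",(150,130,130,110),6,a)
save("side","s2",(200,150,200,190),4-.1,a) 
save("top","t1",(130,130,130,110),6,b)
save("top","t2",(250,120,130,130),4.5,b)
for n in("side","top"):
  for l in("case_floor","lid","keeper","lever","hook_rung","grip_rung","bail_pivot","bracket_plate","weight_1_center","rack"):
    try:
      r=ctrl.cut_out(n,l)
      print(n,l,[(round(d['score'],2),[int(v) for v in d['rect']],int(d['pixels'].sum())) for d in r])
    except Exception as e: print(n,l,'ERR',e)
print(proj("top",[[0.253,0.599,0.211],[0,0,0]]),proj("side",[[0.253,0.599,0.211]]))
E
```

```text
side case_floor [(0.87, [260, 156, 123, 129], 9811), (0.62, [263, 211, 28, 43], 335), (0.2, [210, 240, 16, 11], 102)]
side lid [(0.98, [307, 154, 75, 82], 3854)]
side keeper [(0.72, [308, 154, 75, 82], 3857), (0.69, [211, 239, 15, 12], 113)]
side lever [(0.63, [263, 215, 28, 45], 316)]
side hook_rung [(0.57, [262, 212, 25, 43], 317)]
side grip_rung [(0.79, [263, 214, 21, 41], 266)]
side bail_pivot [(0.62, [265, 214, 19, 40], 191), (0.29, [259, 212, 33, 45], 507)]
side bracket_plate [(0.74, [289, 299, 29, 32], 508), (0.67, [263, 154, 119, 130], 9610)]
side weight_1_center [(0.53, [224, 161, 13, 25], 274), (0.33, [259, 154, 122, 129], 9786)]
side rack [(0.71, [176, 146, 79, 83], 1979), (0.49, [265, 212, 20, 42], 281)]
top case_floor [(0.81, [282, 152, 83, 75], 3654), (0.56, [312, 217, 16, 11], 88)]
top lid [(0.72, [288, 153, 75, 15], 716), (0.41, [223, 213, 13, 14], 87)]
top keeper [(0.66, [290, 153, 78, 17], 870)]
top lever [(0.71, [307, 210, 21, 15], 163)]
top hook_rung [(0.66, [314, 219, 15, 8], 75), (0.2, [310, 210, 18, 17], 187)]
top grip_rung [(0.72, [280, 133, 11, 21], 211), (0.42, [308, 219, 23, 7], 97)]
top bail_pivot []
top bracket_plate []
top weight_1_center [(0.38, [243, 213, 9, 9], 81)]
top rack [(0.66, [178, 194, 82, 43], 1737), (0.34, [284, 151, 81, 79], 3722)]
[[131.87304018 275.98354252]
 [300.83818829 333.91450984]] [[123.41394185 139.56724731]]
```

View pics/s1.png

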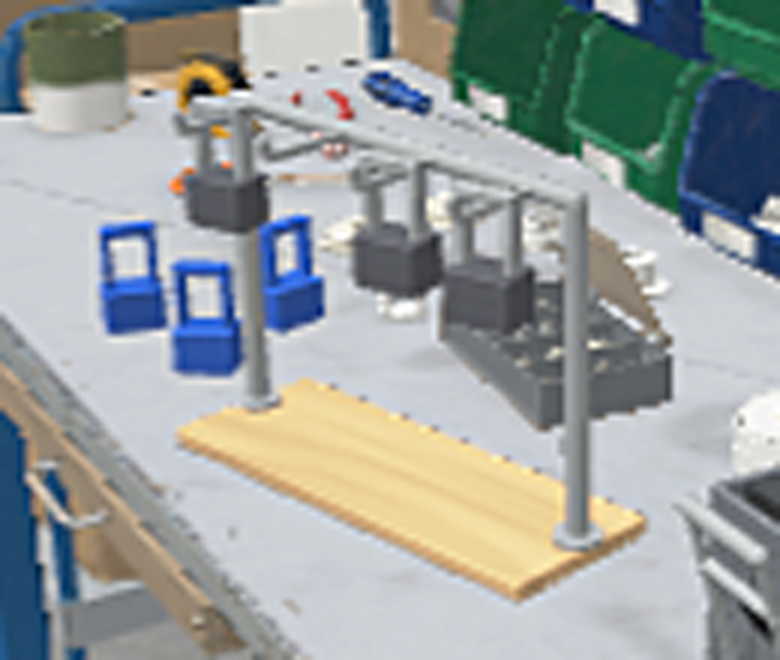

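View pics/s2.png

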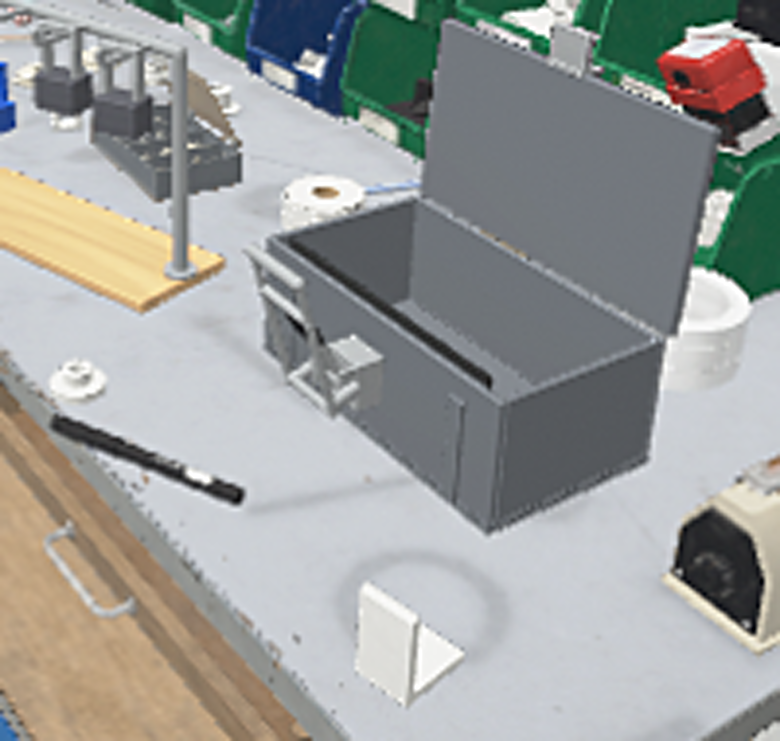

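View pics/t1.png

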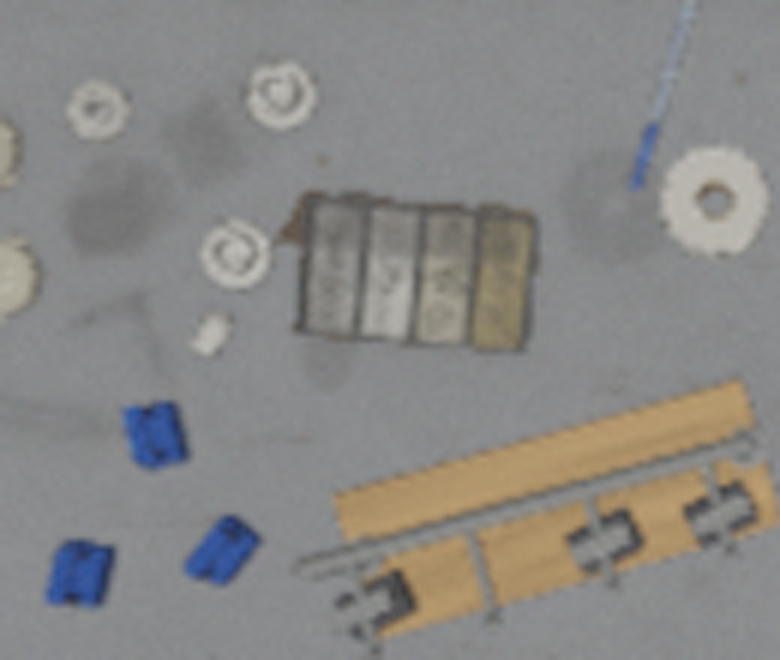

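View pics/t2.png

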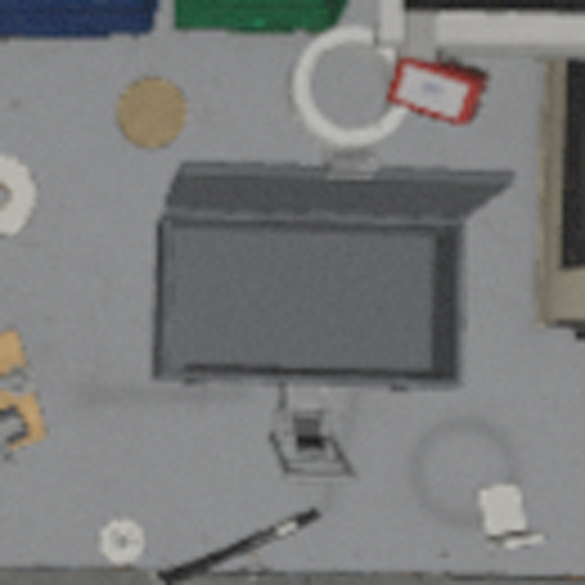

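```bash
python3 - <<'E'
from h import *
# case fit
T=lambda x,y:(250+x/4.5-.5*0,120+y/4.5)
S=lambda x,y:(200+x/3.9,150+y/3.9)
obs=[("top",T(153,380),(-.07,.125,.095)),("top",T(462,383),(-.07,-.125,.095)),("top",T(160,215),(.07,.125,.095)),("top",T(462,217),(.07,-.125,.095)),
("side",S(265,237),(-.07,.125,.095)),("side",S(500,402),(-.07,-.125,.095)),("side",S(665,340),(.07,-.125,.095)),("side",S(490,530),(-.07,-.125,0)),("side",S(650,463),(.07,-.125,0))]
def f(p,full=False):
    c,s=np.cos(p[2]),np.sin(p[2]); r=[]
    for n,uv,q in obs:
        P=[p[0]+c*q[0]-s*q[1],p[1]+s*q[0]+c*q[1],q[2]]
        r.append(proj(n,P)[0]-uv)
    return np.array(r) if full else np.ravel(r)
r=least_squares(f,[.56,0,0],loss="soft_l1"); print("case",r.x,np.degrees(r.x[2])); print(f(r.x,True).round(1))
# lid angle
x,y,a=r.x; c,s=np.cos(a),np.sin(a)
W=lambda q:np.array([x+c*q[0]-s*q[1],y+s*q[0]+c*q[1],q[2]])
lo=[("side",S(448,20),.125),("side",S(715,128),-.125)]
g=lambda t:np.ravel([proj(n,W((.07-.14*np.cos(t[0]),yy,.095+.14*np.sin(t[0]))))[0]-uv for n,uv,yy in lo])
rl=least_squares(g,[1.65]);print("lid",rl.x,rl.fun.round(1))
# rack: post bases, bar ends
S1=lambda x,y:(150+x/6,130+y/6);T1=lambda x,y:(130+x/6,130+y/6)
for n,q,z in [("top",T1(335,495),.012),("top",T1(740,380),.012),("top",T1(775,475),.012)]: print(onz(n,q,z))
for n,q,z in [("side",S1(180,437),.012),("side",S1(518,588),.012),("side",S1(645,520),.012),("side",S1(305,380),.012)]: print(onz(n,q,z))
print("bar ends",onz("top",T1(305,568),.2),onz("top",T1(752,444),.2),onz("side",S1(235,105),.2),onz("side",S1(578,203),.2))
print("pegtips",[onz("top",T1(*q),.205) for q in [(375,645),(492,610),(613,580),(730,545)]])
E
```

```text
case [ 0.57518865 -0.05042107 -0.00179541] -0.10286920044837389
[[ 1.3 -0.4]
 [-0.2  0.1]
 [ 0.3 -1.2]
 [ 0.  -0.5]
 [-0.8 -0.2]
 [ 0.3  0.5]
 [ 0.3 -0.9]
 [-0.6  1.6]
 [-0.9 -0.5]]
lid [1.70371225] [-1.  -0.8  0.9 -0.2]
[0.46729024 0.45865649 0.012     ]
[0.54688222 0.19448566 0.012     ]
[0.48485178 0.17053013 0.012     ]
[0.3730574  0.41716233 0.012     ]
[0.45406449 0.1625291  0.012     ]
[0.54686747 0.19030573 0.012     ]
[0.46684273 0.45381497 0.012     ]
bar ends [0.4276049  0.44046226 0.2       ] [0.50237494 0.18627335 0.2       ] [0.42474432 0.42688485 0.2       ] [0.50448255 0.1862305  0.2       ]
pegtips [array([0.38480483, 0.39870371, 0.205     ]), array([0.40562145, 0.33268244, 0.205     ]), array([0.42368153, 0.26419725, 0.205     ]), array([0.44458423, 0.19791735, 0.205     ])]
```

```bash
python3 - <<'E'
from h import *
d=np.load("im0.npz");a,b=d['side'],d['top']
save("side","s3",(172,142,75,50),10,a)
save("top","t3",(180,198,82,45),9.5,b)
E
```

```text
(no output)
```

View pics/s3.png

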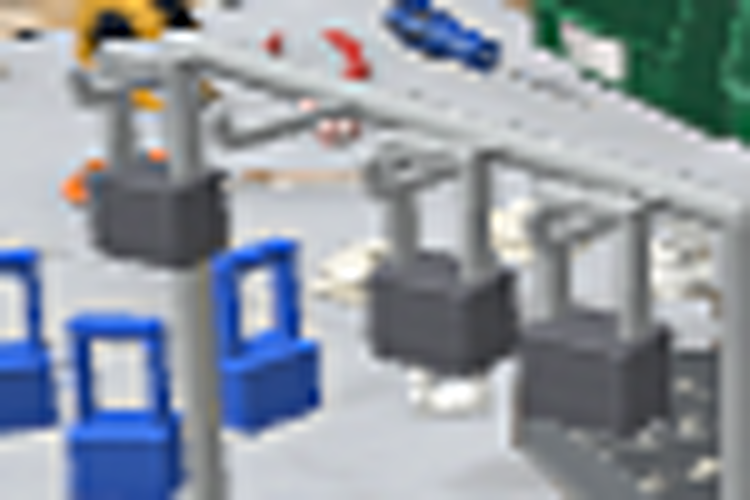

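View pics/t3.png

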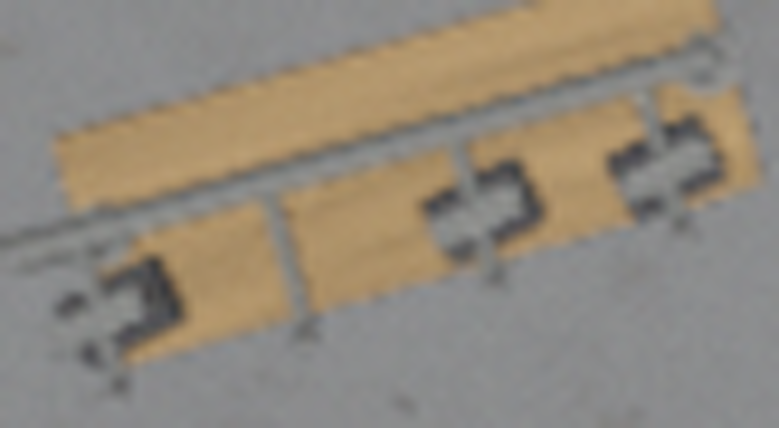

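```bash
cat > fw.py <<'E'
from h import *
S=lambda x,y:(172+x/10,142+y/10)
C={'A':[(92,185),(97,247),(185,270),(225,247),(185,205),(228,172)],'B':[(372,280),(375,352),(470,375),(517,345),(470,295),(517,268)],'C':[(525,335),(528,405),(620,435),(668,400),(622,350),(668,325)]}
Q=np.array([(-.014,.02,-.0055),(-.014,.02,-.0355),(-.014,-.02,-.0355),(.014,-.02,-.0355),(-.014,-.02,-.0055),(.014,-.02,-.0055)])
T=lambda x,y:(180+x/9.5,198+y/9.5)
LT={'A':(104,308),'B':(480,215),'C':(667,170)}
for k in 'ABC':
    uv=np.array([S(*q) for q in C[k]])
    def f(p):
        P=R.from_euler('z',p[3]).apply(Q)+p[:3]
        top=p[:3]+[0,0,.0355-.0]
        return np.r_[np.ravel(proj("side",P)-uv),2*(proj("top",top)[0]-T(*LT[k]))]
    r=least_squares(f,[.43,.3,.17,.28],loss="soft_l1");print(k,r.x.round(4),np.degrees(r.x[3]).round(1),r.fun.round(1))
E
python3 fw.py
python3 - <<'E'
from h import *
for n in CAL: print(n, -CAL[n][4].T@CAL[n][5])
E
```

```text
A [0.4089 0.4039 0.1742 0.5163] 29.6 [-0.8 -1.2 -0.5  1.2  0.3  0.9  1.5  0.7 -0.4 -1.3  0.7 -0.4 -0.1  0.1]
B [0.4453 0.2695 0.1762 0.5412] 31.0 [-1.4 -1.2 -1.3  0.8  0.3  0.8  0.5  0.8 -0.1 -0.5  0.2 -0.7  0.2 -0.5]
C [0.4621 0.2029 0.1773 0.4831] 27.7 [-1.9 -1.5 -1.8  1.   0.3  0.7  0.7  1.  -0.1 -0.4  0.6 -0.9  0.1 -0.3]
side [ 0.01812684 -0.6437899   0.53696207]
top [0.48468001 0.18856234 1.49150722]
```

```bash
cat >> h.py <<'E'
def boxpts(c,h):
    return np.array([[c[0]+i*h[0],c[1]+j*h[1],c[2]+k*h[2]] for i in(-1,1) for j in(-1,1) for k in(-1,1)])
def weightpts(p):
    L=np.r_[boxpts((0,0,-.0205),(.014,.02,.015)),boxpts((0,0,.015),(.006,.0175,.0205))]
    return R.from_euler('z',p[3]).apply(L)+p[:3]
def wire(n,name,boxes,crop,scale,im,extra=None):
    # boxes: list of (8,3) arrays in boxpts order
    im=cv2.cvtColor(im,cv2.COLOR_RGB2BGR); x0,y0,w,h=crop
    o=cv2.resize(im[y0:y0+h,x0:x0+w],None,fx=scale,fy=scale,interpolation=cv2.INTER_CUBIC)
    for b in boxes:
        u=((proj(n,b)-[x0,y0]+.5)*scale).astype(int)
        for i in range(8):
            for k in (1,2,4):
                if not i&k: cv2.line(o,tuple(map(int,u[i])),tuple(map(int,u[i|k])),(0,255,255),1,cv2.LINE_AA)
    if extra is not None:
        for p in proj(n,extra): cv2.drawMarker(o,tuple(int(v) for v in (p-[x0,y0]+.5)*scale),(0,0,255),0,9,1)
    cv2.imwrite(f"pics/{name}.png",o)
E
python3 - <<'E'
from h import *
d=np.load("im0.npz")
a=np.radians(16.5)
ws=[(.4085,.4045,.1755,a),(.4460,.270,.1755,a),(.4650,.2037,.1755,a)]
bx=[]
for w in ws:
    p=weightpts(w); bx+=[p[:8],p[8:]]
wire("side","s4",bx,(172,142,75,50),10,d['side']); wire("top","t4",bx,(180,198,82,45),9.5,d['top'])
E
```

```text
(no output)
```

View pics/s4.png

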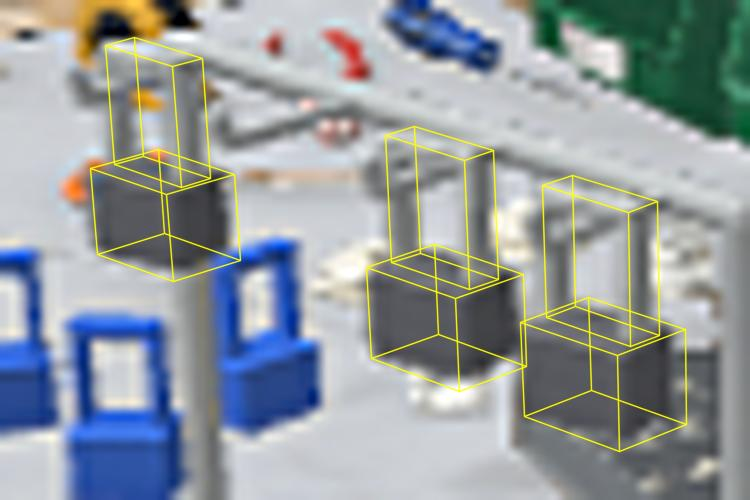

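View pics/t4.png

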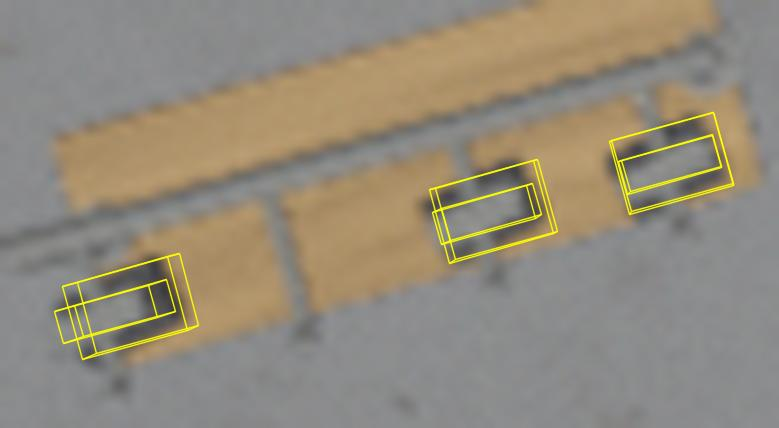

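```bash
python3 - <<'E'
from h import *
d=np.load("im0.npz")
a=np.radians(28)
ws=[(.4085,.4039,.1775,a),(.4453,.2695,.1785,a),(.4635,.2029,.1785,a)]
bx=[]
for w in ws:
    p=weightpts(w); bx+=[p[:8],p[8:]]
wire("side","s4",bx,(172,142,75,50),10,d['side']); wire("top","t4",bx,(180,198,82,45),9.5,d['top'])
E
```

```text
(no output)
```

View pics/s4.png

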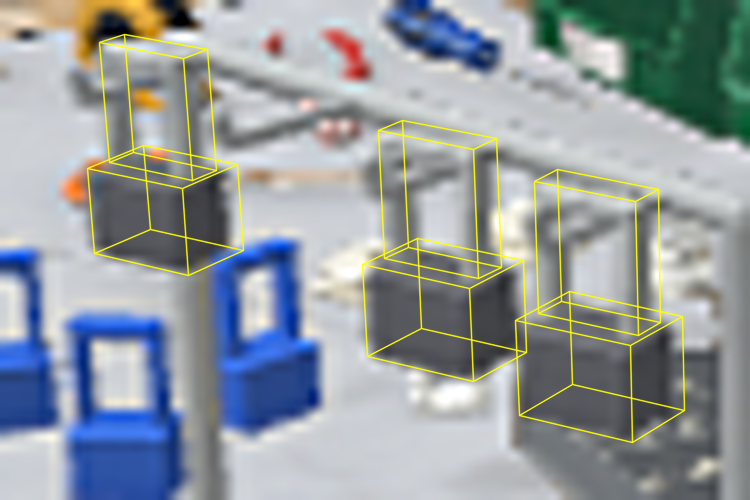

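View pics/t4.png

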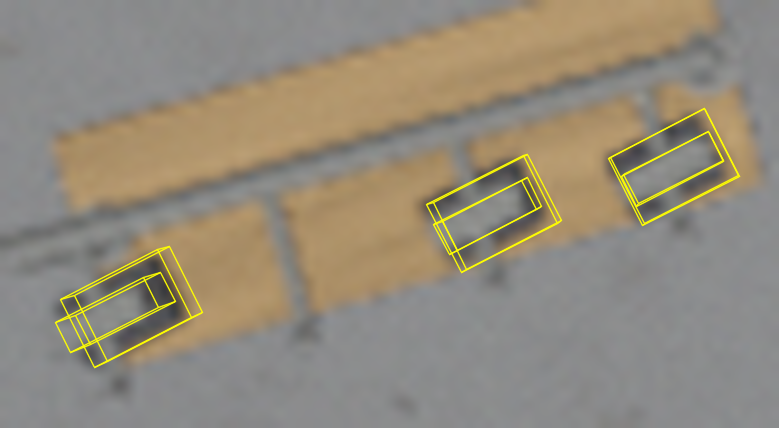

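```bash
cat >> h.py <<'E'
def Rdown(psi): # tool z down, tool y axis at world angle psi (rad)
    y=np.array([np.cos(psi),np.sin(psi),0]); z=np.array([0,0,-1.]); x=np.cross(y,z); return np.stack([x,y,z],1)
def plan(targets,deg=None):
    """targets: (x,y,z,yawdeg of weight-like frame: tool y along frame's y); prints turn+shift from now"""
    s=ctrl.get_state(); p=s['position']; R0=R.from_rotvec(s['tool_rot']).as_matrix()
    print("t %.2f pos %s yawy %.2f tilt %.2f F %s grip %.3f"%(s['time'],np.round(p,4),np.degrees(np.arctan2(R0[1,1],R0[0,1])),np.degrees(np.arccos(-R0[2,2])),np.round(s['ft_force'],1),s['grip_width']))
    for t in targets:
        best=None
        for k in (90,-90):
            Rt=Rdown(np.radians(t[3]+k)); rv=R.from_matrix(R0.T@Rt).as_rotvec()
            if best is None or abs(rv[2])<abs(best[2]): best=rv
        print(t,"-> turn",best.round(4),"shift",(R0.T@(np.array(t[:3])-p)).round(4))
def now():
    plan([])
E
python3 - <<'E'
from h import *
a=24
plan([(.4635,.203,.30,a),(.4635,.203,.1945,a)])
E
```

```text
t 1.20 pos [0.253  0.5987 0.211 ] yawy 67.09 tilt 0.00 F [ 0.9 -0.7  0.1] grip 0.999
(0.4635, 0.203, 0.3, 24) -> turn [ 0.      0.     -0.8187] shift [-0.3479 -0.2826 -0.089 ]
(0.4635, 0.203, 0.1945, 24) -> turn [ 0.      0.     -0.8187] shift [-0.3479 -0.2826  0.0165]
```

Emit:
step_arm:
  plan:
    - [[0, 0, 0], [0, 0, -0.05], 0]
    - [[0, 0, 0], [0, 0, -0.089], 60]
    - [[0, 0, -0.12], [-0.045, -0.036, -0.089], 100]
    - [[0, 0, -0.24], [-0.09, -0.073, -0.089], 100]
    - [[0, 0, -0.36], [-0.135, -0.11, -0.089], 100]
    - [[0, 0, -0.48], [-0.18, -0.146, -0.089], 100]
    - [[0, 0, -0.6], [-0.225, -0.183, -0.089], 100]
    - [[0, 0, -0.72], [-0.27, -0.22, -0.089], 100]
    - [[0, 0, -0.819], [-0.315, -0.256, -0.089], 100]
    - [[0, 0, -0.819], [-0.348, -0.2826, -0.089], 100]
  squeeze: 25

```text
time: 2.45
position: [0.4647, 0.2001, 0.3004]
tool_rot: [-0.651, 3.072, 0.0]
ft_force: [-0.3, -0.3, -0.2]
grip_width: 0.609
```

```bash
python3 - <<'E'
from h import *
a=24
plan([(.4635,.203,.30,a),(.4635,.203,.24,a),(.4635,.203,.1945,a)])
i=ctrl.get_image("side");save("side","s5",(120,40,160,160),4.5,i)
E
```

```text
t 2.45 pos [0.4647 0.2001 0.3004] yawy 113.92 tilt 0.06 F [-0.3 -0.3 -0.2] grip 0.609
(0.4635, 0.203, 0.3, 24) -> turn [-0.0002  0.0011 -0.0014] shift [-0.      0.0031  0.0004]
(0.4635, 0.203, 0.24, 24) -> turn [-0.0002  0.0011 -0.0014] shift [0.     0.0031 0.0604]
(0.4635, 0.203, 0.1945, 24) -> turn [-0.0002  0.0011 -0.0014] shift [1.000e-04 3.100e-03 1.059e-01]
```

View pics/s5.png

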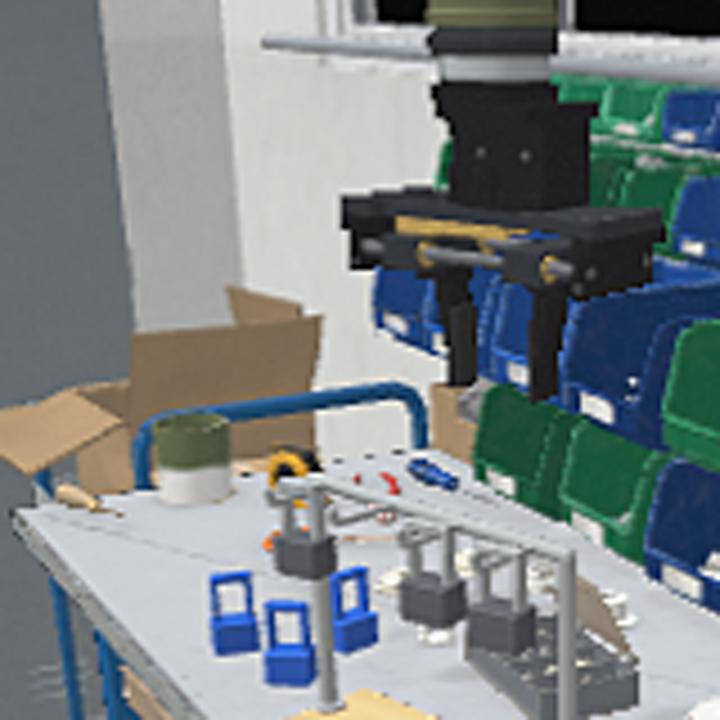

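Emit:
step_arm:
  plan:
    - [[0, 0, 0], [0, 0, 0.015], 95]
    - [[0, 0, 0], [0, 0, 0.03], 95]
    - [[0, 0, 0], [0, 0, 0.04], 95]
    - [[0, 0, 0], [0, 0, 0.04], 95]
    - [[0, 0, 0], [0, 0, 0.04], 95]
    - [[0, 0, 0], [0, 0, 0.04], 95]
    - [[0, 0, 0], [0, 0, 0.04], 95]
    - [[0, 0, 0], [0, 0, 0.04], 95]
    - [[0, 0, 0], [0, 0, 0.04], 95]
    - [[0, 0, 0], [0, 0, 0.04], 95]

```text
time: 3.75
position: [0.4636, 0.203, 0.26]
tool_rot: [-0.654, 3.073, 0.0]
ft_force: [0.0, 0.1, 0.2]
grip_width: 0.63
```

```bash
python3 - <<'E'
from h import *
a=24
plan([(.4635,.203,.24,a),(.4635,.203,.1945,a)])
i=ctrl.get_image("side");save("side","s6",(180,100,80,110),7,i)
i=ctrl.get_image("top");save("top","t6",(180,150,110,90),7,i)
E
```

```text
t 3.75 pos [0.4636 0.203  0.26  ] yawy 114.02 tilt 0.01 F [0.  0.1 0.2] grip 0.630
(0.4635, 0.203, 0.24, 24) -> turn [0.     0.0001 0.0003] shift [0.0001 0.0001 0.02  ]
(0.4635, 0.203, 0.1945, 24) -> turn [0.     0.0001 0.0003] shift [0.0001 0.0001 0.0655]
```

View pics/s6.png

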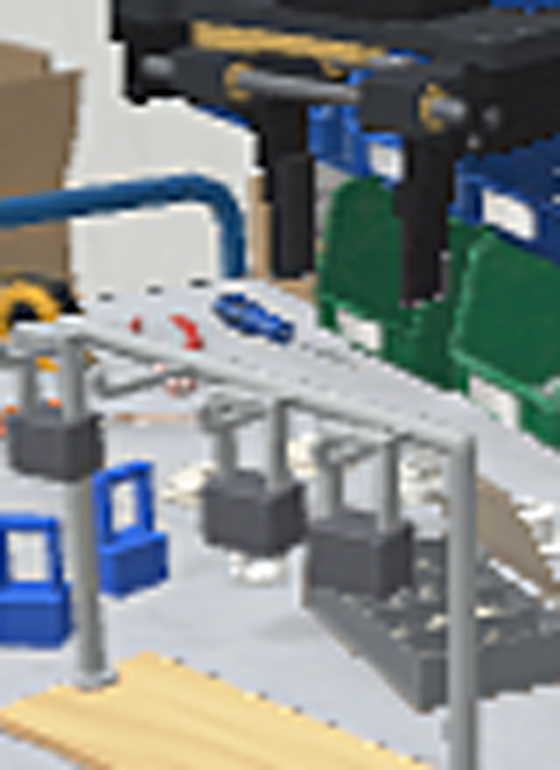

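View pics/t6.png

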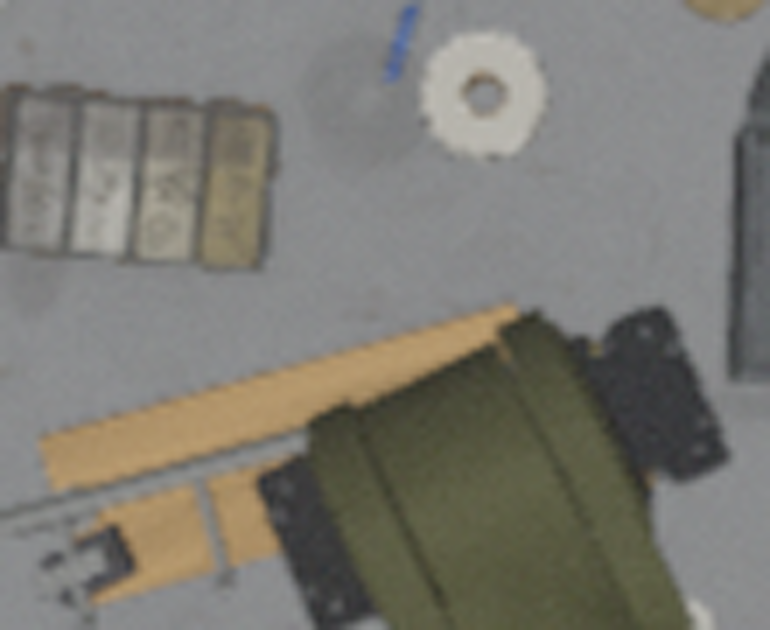

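```bash
python3 - <<'E'
from h import *
for P in [(.4636,.203,.246),(.4636,.203,.2),(.4636,.203,.171)]:
    print(P,(proj("side",P)[0]-[180,100]+.5)*7)
E
```

```text
(0.4636, 0.203, 0.246) [359.49736205 348.95832974]
(0.4636, 0.203, 0.2) [362.16594385 455.72700706]
(0.4636, 0.203, 0.171) [363.81353959 521.11895789]
```

```bash
python3 - <<'E'
from h import *
for z in (.30,.33,.36): print(z,onz("top",(275,207),z),onz("top",(225,228),z))
# tips estimate from side, at given plan position
import numpy as np
for uv in [(292,275),(425,300)]:
    q=np.array(uv)/7+[180,100]-.5
    for z in(.246,.26,.272): print(uv,z,onz("side",q,z))
s=ctrl.get_state();print(s['joint_positions'].round(3))
i=ctrl.get_image("side");save("side","s7",(190,60,90,90),8,i,pts=[(p) for p in proj("side",[(.4636,.203,.246),(.4636,.203,.26),(.4636,.203,.306)])])
E
```

```text
0.3 [0.49246671 0.12392082 0.3       ] [0.42363591 0.28119255 0.3       ]
0.33 [0.49227066 0.12554838 0.33      ] [0.42517289 0.27886029 0.33      ]
0.36 [0.4920746  0.12717593 0.36      ] [0.42670987 0.27652802 0.36      ]
(292, 275) 0.246 [0.491254   0.31869219 0.246     ]
(292, 275) 0.26 [0.4684889  0.27238118 0.26      ]
(292, 275) 0.272 [0.44897596 0.23268602 0.272     ]
(425, 300) 0.246 [0.52236136 0.25263486 0.246     ]
(425, 300) 0.26 [0.4980995  0.20950228 0.26      ]
(425, 300) 0.272 [0.47730361 0.17253149 0.272     ]
[-0.682 -0.012  0.216  1.733  0.002  1.42   1.523]
```

View pics/s7.png

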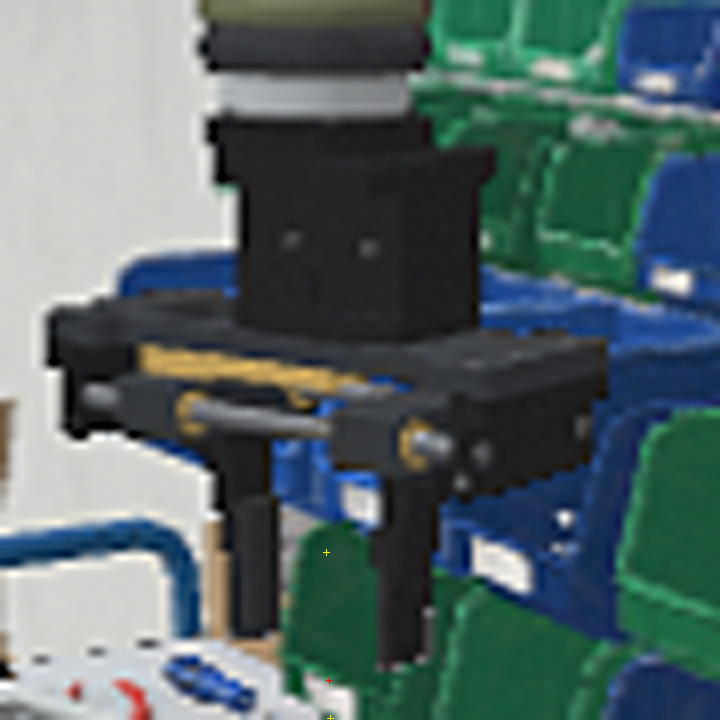

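```bash
python3 - <<'E'
from h import *
d=np.load("im0.npz")
Rt=Rdown(np.radians(67.1)); c=np.array([.253,.5987,.211])
def grip(c,Rt,open_):
    L=[boxpts((0,s*(open_/2+.0075),-.02),(.0095,.0075,.034)) for s in(-1,1)]+[boxpts((0,0,-.056-.02),(.0375,.095,.02))]
    return [b@Rt.T+c for b in L]
wire("side","s8",grip(c,Rt,.087),(80,60,90,100),8,d['side'])
wire("top","t8",grip(c,Rt,.087),(60,230,120,100),6,d['top'])
i=ctrl.get_image("side")
wire("side","s9",grip(np.array([.4636,.203,.26]),Rdown(np.radians(114)),.055),(190,60,90,110),7,i)
i=ctrl.get_image("top")
wire("top","t9",grip(np.array([.4636,.203,.26]),Rdown(np.radians(114)),.055),(200,160,100,90),7,i)
E
```

```text
(no output)
```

View pics/s8.png

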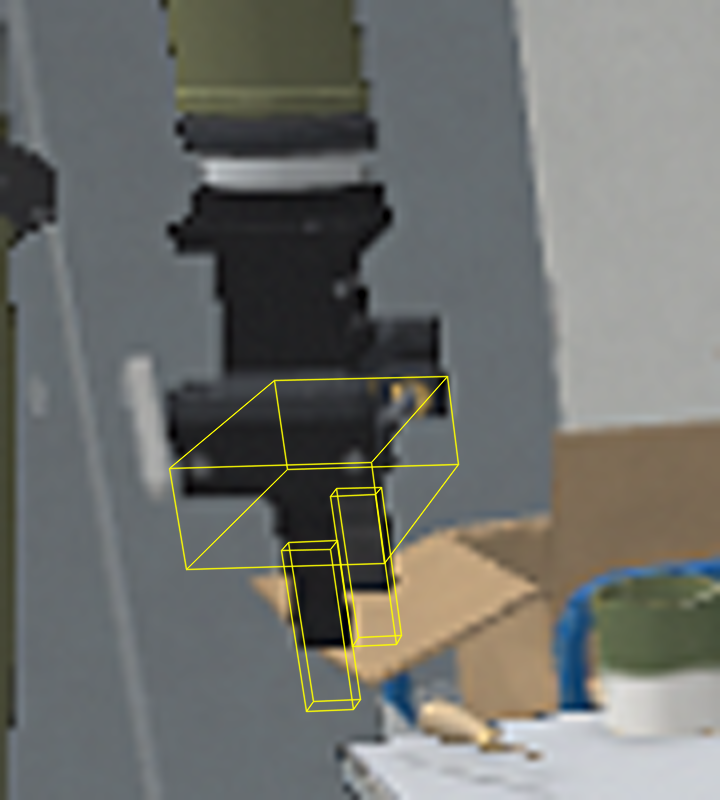

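View pics/s9.png

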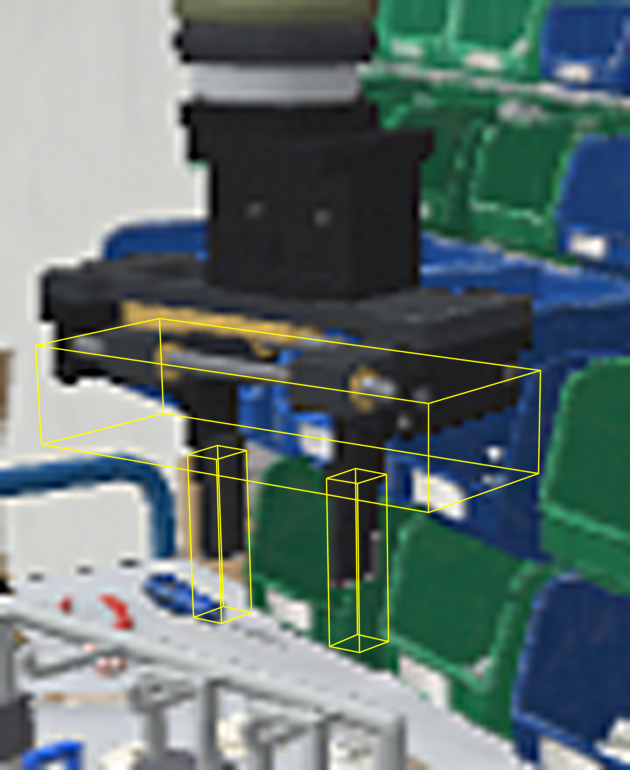

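View pics/t9.png

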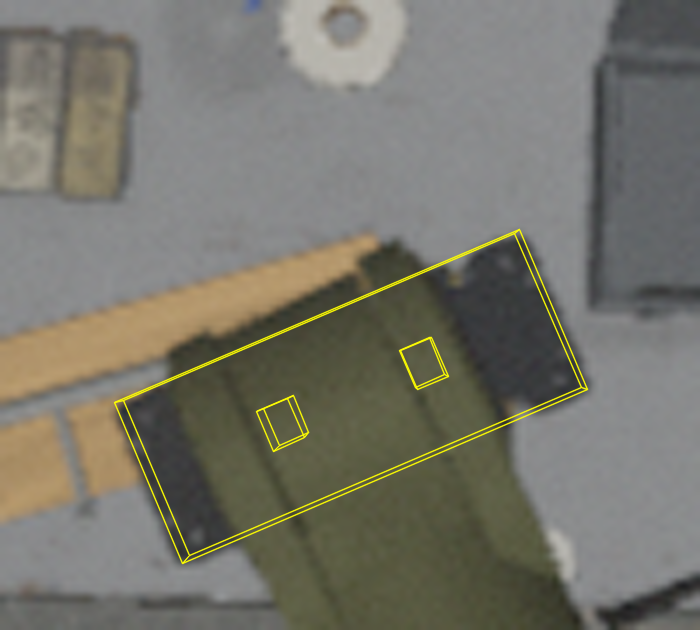

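Emit:
step_arm:
  plan:
    - [[0, 0, 0], [0, 0, 0.01], 95]
    - [[0, 0, 0], [0, 0, 0.02], 95]
    - [[0, 0, 0], [0, 0, 0.03], 95]
    - [[0, 0, 0], [0, 0, 0.04], 95]
    - [[0, 0, 0], [0, 0, 0.05], 95]
    - [[0, 0, 0], [0, 0, 0.0575], 95]
    - [[0, 0, 0], [0, 0, 0.0655], 95]
    - [[0, 0, 0], [0, 0, 0.0655], 95]
    - [[0, 0, 0], [0, 0, 0.0655], 95]
    - [[0, 0, 0], [0, 0, 0.0655], 95]

```text
time: 5.25
position: [0.4639, 0.2031, 0.1949]
tool_rot: [-0.654, 3.072, 0.001]
ft_force: [0.1, 0.1, 0.2]
grip_width: 0.627
```

```bash
cat >> h.py <<'E'
def grip(c,Rt,open_):
    L=[boxpts((0,s*(open_/2+.0075),-.02),(.0095,.0075,.034)) for s in(-1,1)]+[boxpts((0,0,-.056-.02),(.0375,.095,.02))]
    return [b@Rt.T+c for b in L]
E
python3 - <<'E'
from h import *
now()
print(proj("side",[0,0,0]),proj("top",[0,0,0]))
i=ctrl.get_image("side");save("side","s10",(190,100,80,100),7.5,i)
E
```

```text
t 5.25 pos [0.4639 0.2031 0.1949] yawy 114.02 tilt 0.05 F [0.1 0.1 0.2] grip 0.627
[[ 79.27315404 326.07218595]] [[300.83818829 333.91450984]]
```

View pics/s10.png

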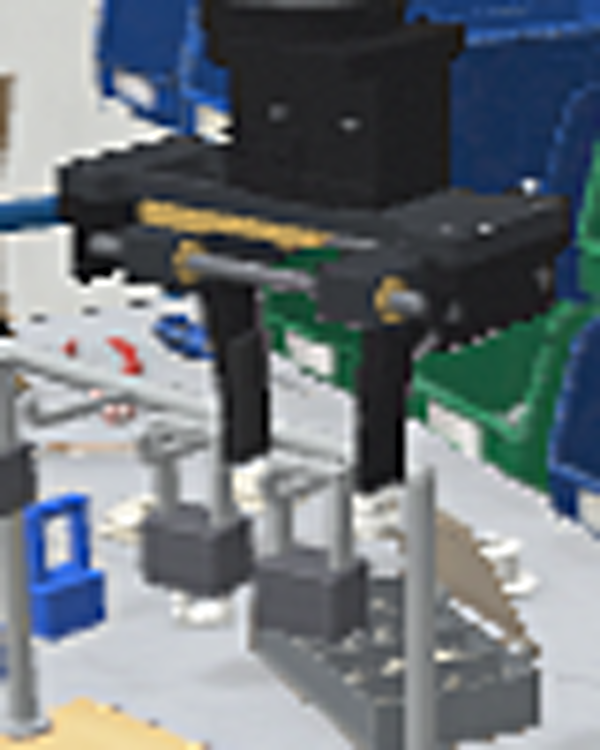

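Emit:
step_arm:
  plan:
    - [[0, 0, 0], [0, 0, 0.004], 95]
    - [[0, 0, 0], [0, 0, 0.008], 95]
    - [[0, 0, 0], [0, 0, 0.012], 95]
    - [[0, 0, 0], [0, 0, 0.016], 95]
    - [[0, 0, 0], [0, 0, 0.02], 95]
    - [[0, 0, 0], [0, 0, 0.024], 95]
    - [[0, 0, 0], [0, 0, 0.024], 95]
    - [[0, 0, 0], [0, 0, 0.024], 95]
    - [[0, 0, 0], [0, 0, 0.024], 95]
    - [[0, 0, 0], [0, 0, 0.024], 95]

```text
time: 6.55
position: [0.4637, 0.203, 0.1706]
tool_rot: [-0.654, 3.072, 0.0]
ft_force: [0.3, 0.4, 0.0]
grip_width: 0.628
```

```bash

python3 - <<'E'
from h import *
now()
i=ctrl.get_image("side");save("side","s11",(190,100,80,100),7.5,i)
E
```

```text
t 6.55 pos [0.4637 0.203  0.1706] yawy 114.02 tilt 0.02 F [0.3 0.4 0. ] grip 0.628
```

View pics/s11.png

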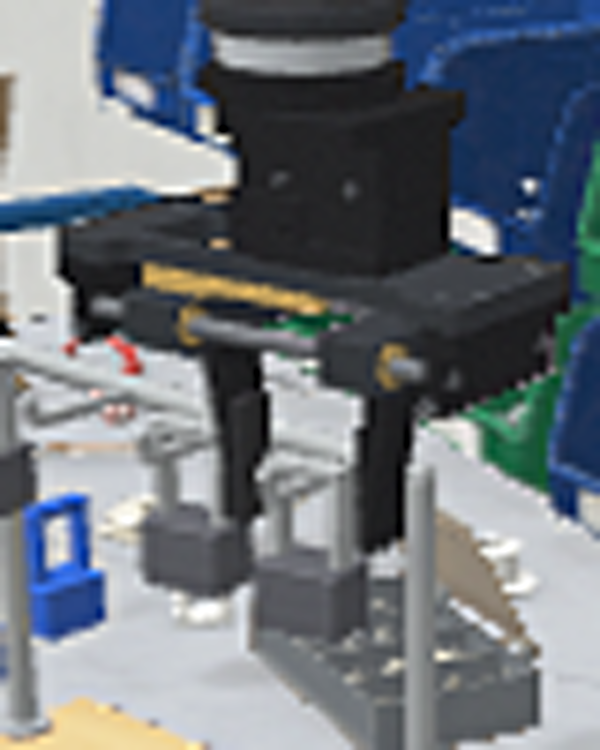

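Emit:
step_arm:
  plan:
    - [[0, 0, 0], [0, 0, 0], 150]
    - [[0, 0, 0], [0, 0, 0], 200]
    - [[0, 0, 0], [0, 0, 0], 200]
    - [[0, 0, 0], [0, 0, 0], 200]
    - [[0, 0, 0], [0, 0, 0], 200]
    - [[0, 0, 0], [0, 0, -0.004], 200]
    - [[0, 0, 0], [0, 0, -0.008], 200]
    - [[0, 0, 0], [0, 0, -0.012], 200]
    - [[0, 0, 0], [0, 0, -0.016], 200]
    - [[0, 0, 0], [0, 0, -0.017], 200]
  squeeze: 25

```text
time: 7.85
position: [0.4638, 0.2031, 0.1879]
tool_rot: [-0.654, 3.072, 0.0]
ft_force: [0.5, -0.4, -3.1]
grip_width: 0.402
```

```bash

python3 - <<'E'
from h import *
now()
i=ctrl.get_image("side");save("side","s12",(190,100,80,100),7.5,i)
E
```

```text
t 7.85 pos [0.4638 0.2031 0.1879] yawy 114.02 tilt 0.04 F [ 0.5 -0.4 -3.1] grip 0.402
```

View pics/s12.png

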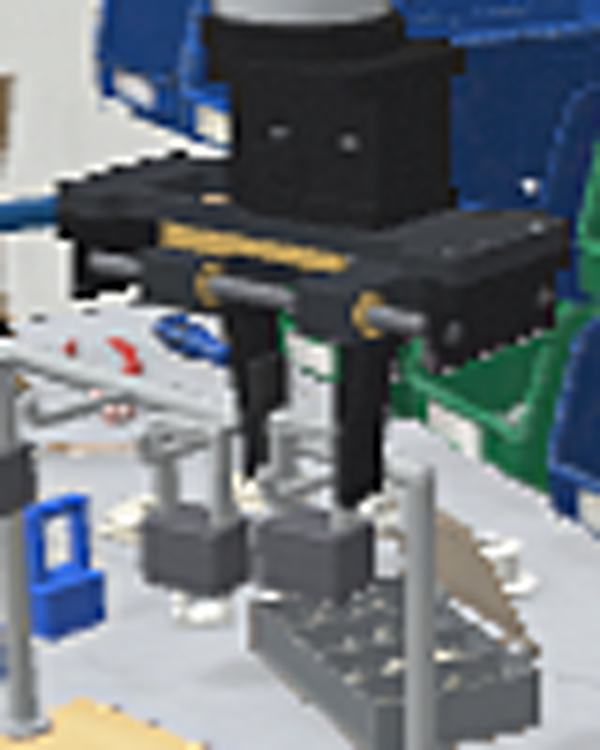

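```bash

python3 - <<'E'
from h import *
d=np.array([np.cos(np.radians(16.5)),np.sin(np.radians(16.5))])
p=np.array([.4637,.2030])
q=p-.055*d
plan([(*q,.1876,24),(*q,.28,24),(.50,.10,.28,10),(.592,.035,.28,0),(.592,.035,.10,0)])
E
```

```text
t 7.90 pos [0.4638 0.203  0.1878] yawy 114.01 tilt 0.03 F [-0.1  0.8 -3.9] grip 0.402
(np.float64(0.4109649145822494), np.float64(0.18737915604128427), 0.1876, 24) -> turn [0.0001 0.0006 0.0002] shift [0.0546 0.0072 0.0002]
(np.float64(0.4109649145822494), np.float64(0.18737915604128427), 0.28, 24) -> turn [0.0001 0.0006 0.0002] shift [ 0.0545  0.0072 -0.0922]
(0.5, 0.1, 0.28, 10) -> turn [1.000e-04 5.000e-04 2.446e-01] shift [ 0.0088 -0.1088 -0.0922]
(0.592, 0.035, 0.28, 0) -> turn [2.000e-04 5.000e-04 4.191e-01] shift [-0.0488 -0.2057 -0.0922]
(0.592, 0.035, 0.1, 0) -> turn [2.000e-04 5.000e-04 4.191e-01] shift [-0.0487 -0.2057  0.0878]
```

Emit:
step_arm:
  plan:
    - [[0, 0, 0], [0.01, 0.0013, 0], 200]
    - [[0, 0, 0], [0.02, 0.0026, 0], 200]
    - [[0, 0, 0], [0.032, 0.0042, 0], 200]
    - [[0, 0, 0], [0.044, 0.0058, 0], 200]
    - [[0, 0, 0], [0.0545, 0.0072, 0], 200]
    - [[0, 0, 0], [0.0545, 0.0072, -0.01], 200]
    - [[0, 0, 0], [0.0545, 0.0072, -0.03], 200]
    - [[0, 0, 0], [0.0545, 0.0072, -0.06], 200]
    - [[0, 0, 0], [0.0545, 0.0072, -0.092], 200]
    - [[0, 0, 0], [0.0545, 0.0072, -0.092], 200]

```text
time: 9.15
position: [0.4128, 0.1883, 0.2826]
tool_rot: [-0.652, 3.067, 0.003]
ft_force: [-0.4, 1.3, -3.8]
grip_width: 0.396
```

```bash

python3 - <<'E'
from h import *
plan([(.50,.10,.28,10),(.592,.035,.28,0),(.592,.035,.10,0)])
i=ctrl.get_image("side");save("side","s13",(150,60,200,150),4,i)
E
```

```text
t 9.15 pos [0.4128 0.1883 0.2826] yawy 114.01 tilt 0.38 F [-0.4  1.3 -3.8] grip 0.396
(0.5, 0.1, 0.28, 10) -> turn [0.0016 0.0064 0.2446] shift [-0.0437 -0.1161  0.0028]
(0.592, 0.035, 0.28, 0) -> turn [0.0021 0.0063 0.4191] shift [-0.1013 -0.2129  0.0031]
(0.592, 0.035, 0.1, 0) -> turn [0.0021 0.0063 0.4191] shift [-0.1001 -0.2131  0.1831]
```

View pics/s13.png

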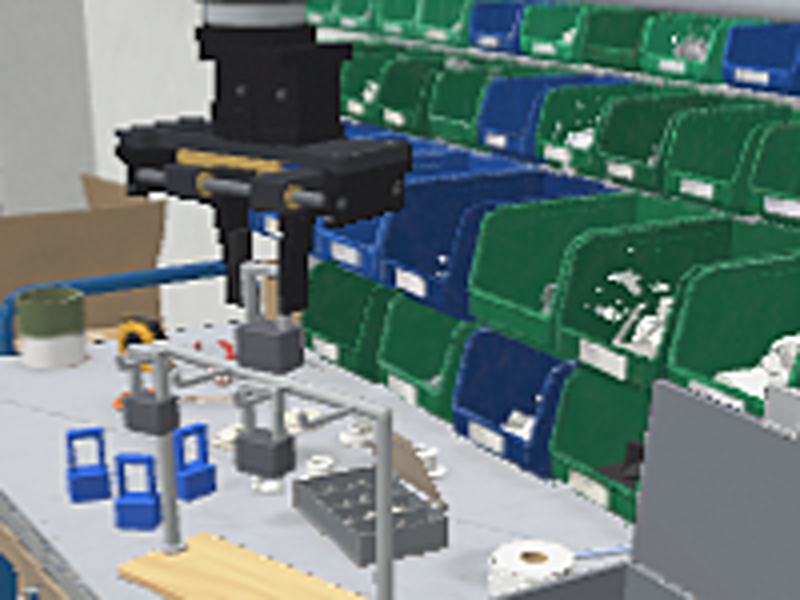

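Emit:
step_arm:
  plan:
    - [[0, 0, 0.05], [-0.013, -0.027, 0], 200]
    - [[0, 0, 0.1], [-0.026, -0.053, 0], 200]
    - [[0, 0, 0.16], [-0.039, -0.08, 0], 200]
    - [[0, 0, 0.21], [-0.052, -0.106, 0], 200]
    - [[0, 0, 0.26], [-0.065, -0.133, 0], 200]
    - [[0, 0, 0.31], [-0.078, -0.16, 0], 200]
    - [[0, 0, 0.37], [-0.09, -0.187, 0], 200]
    - [[0, 0, 0.419], [-0.1033, -0.2129, 0], 200]
    - [[0, 0, 0.419], [-0.1033, -0.2129, 0], 200]
    - [[0, 0, 0.419], [-0.1033, -0.2129, 0], 200]

```text
time: 10.45
position: [0.5919, 0.0345, 0.2787]
tool_rot: [-0.002, -3.14, 0.0]
ft_force: [-0.5, 1.3, -2.7]
grip_width: 0.399
```

```bash

python3 - <<'E'
from h import *
plan([(.592,.035,.28,0),(.592,.035,.10,0)])
i=ctrl.get_image("side");
p=ctrl.get_state()['position']+[0,0,.025]
w=weightpts((p[0],p[1],p[2]-.018,0))
wire("side","s14",grip(p,Rdown(np.pi/2),.035)+[w[:8],w[8:]],(220,40,170,250),3,i)
i=ctrl.get_image("top");wire("top","t14",grip(p,Rdown(np.pi/2),.035)+[w[:8],w[8:]],(230,120,150,130),5,i)
E
```

```text
t 10.45 pos [0.5919 0.0345 0.2787] yawy 89.95 tilt 0.08 F [-0.5  1.3 -2.7] grip 0.399
(0.592, 0.035, 0.28, 0) -> turn [-0.0001 -0.0014 -0.001 ] shift [-0.0001  0.0005 -0.0013]
(0.592, 0.035, 0.1, 0) -> turn [-0.0001 -0.0014 -0.001 ] shift [-0.0004  0.0005  0.1787]
```

View pics/s14.png

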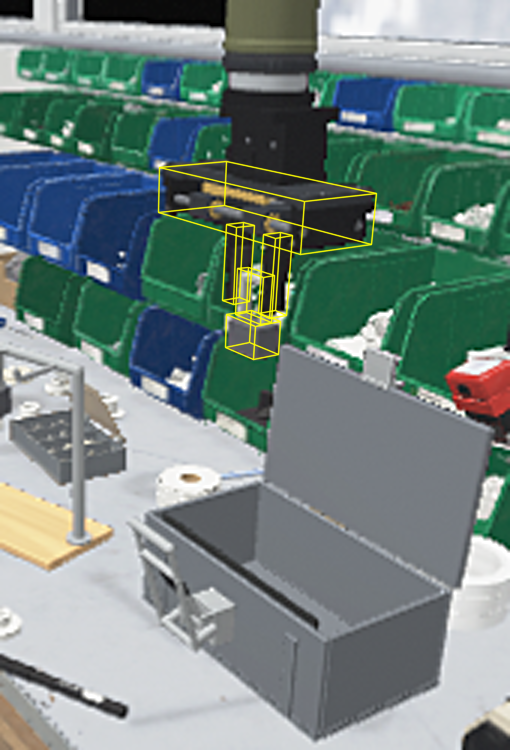

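View pics/t14.png

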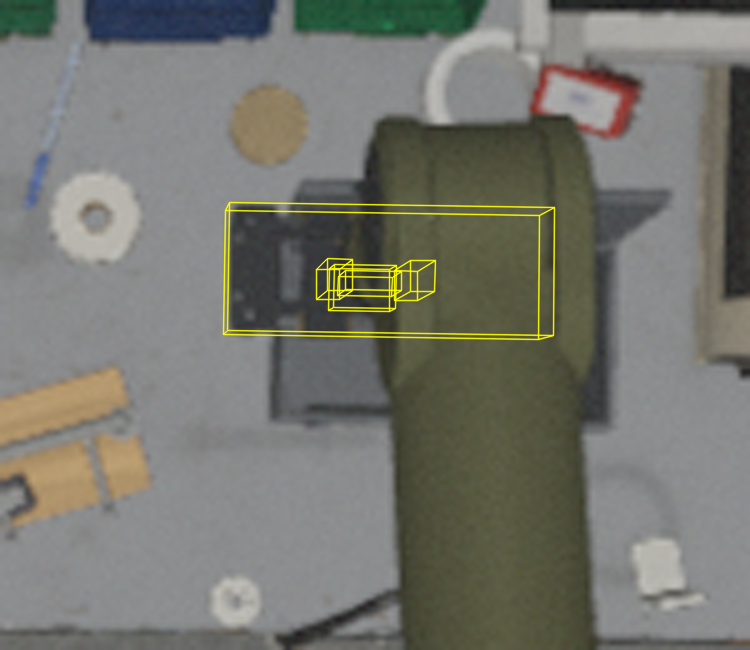

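```bash

python3 - <<'E'
from h import *
for h in (.15,.2,.25,.3): print(h,proj("side",[.592,.035,.3+h]))
for z in(.5,.55,.6,.7): print(z,onz("top",(316,143.5),z))
E
```

```text
0.15 [[308.05480434  78.56039263]]
0.2 [[309.31602615  56.88195549]]
0.25 [[310.6230568   34.24892004]]
0.3 [[311.97693961  10.61719498]]
0.5 [0.66160511 0.02801128 0.5       ]
0.55 [0.65268308 0.03610759 0.55      ]
0.6 [0.64376106 0.04420391 0.6       ]
0.7 [0.625917   0.06039653 0.7       ]
```

Emit:
step_arm:
  plan:
    - [[0, 0, 0], [0.01, -0.003, 0.02], 200]
    - [[0, 0, 0], [0.01, -0.003, 0.045], 200]
    - [[0, 0, 0], [0.01, -0.003, 0.07], 200]
    - [[0, 0, 0], [0.01, -0.003, 0.1], 200]
    - [[0, 0, 0], [0.01, -0.003, 0.13], 200]
    - [[0, 0, 0], [0.01, -0.003, 0.16], 200]
    - [[0, 0, 0], [0.01, -0.003, 0.19], 200]
    - [[0, 0, 0], [0.01, -0.003, 0.21], 200]
    - [[0, 0, 0], [0.01, -0.003, 0.225], 200]
    - [[0, 0, 0], [0.01, -0.003, 0.225], 200]

```text
time: 11.8
position: [0.581, 0.0324, 0.0536]
tool_rot: [0.001, -3.14, 0.0]
ft_force: [1.3, -0.7, -1.8]
grip_width: 0.401
```

```bash

python3 - <<'E'
from h import *
plan([(.582,.038,.0385,0)])
i=ctrl.get_image("side");save("side","s15",(250,100,140,190),4,i)
E
```

```text
t 11.80 pos [0.581  0.0324 0.0536] yawy 90.05 tilt 0.11 F [ 1.3 -0.7 -1.8] grip 0.401
(0.582, 0.038, 0.0385, 0) -> turn [-0.0001 -0.0019  0.001 ] shift [-0.0011  0.0056  0.0151]
```

View pics/s15.png

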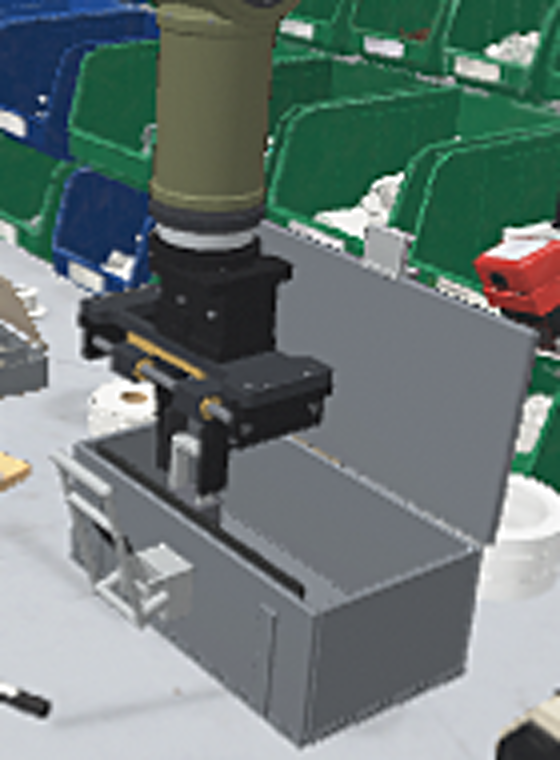

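Emit:
step_arm:
  plan:
    - [[0, 0, 0], [0, 0.002, 0.003], 200]
    - [[0, 0, 0], [0, 0.003, 0.006], 200]
    - [[0, 0, 0], [0, 0.003, 0.009], 200]
    - [[0, 0, 0], [0, 0.003, 0.012], 200]
    - [[0, 0, 0], [0, 0.003, 0.014], 200]
    - [[0, 0, 0], [0, 0.003, 0.015], 200]
    - [[0, 0, 0], [0, 0.003, 0.016], 200]
    - [[0, 0, 0], [0, 0.003, 0.016], 200]
    - [[0, 0, 0], [0, 0.003, 0.016], 200]
    - [[0, 0, 0], [0, 0.003, 0.016], 200]

```text
time: 13.1
position: [0.582, 0.035, 0.0385]
tool_rot: [-0.0, 3.141, 0.0]
ft_force: [-0.6, -0.2, -2.5]
grip_width: 0.399
```

```bash

python3 - <<'E'
from h import *
now()
i=ctrl.get_image("side");save("side","s16",(260,180,80,90),8,i)
E
```

```text
t 13.10 pos [0.582  0.035  0.0385] yawy 90.01 tilt 0.01 F [-0.6 -0.2 -2.5] grip 0.399
```

View pics/s16.png

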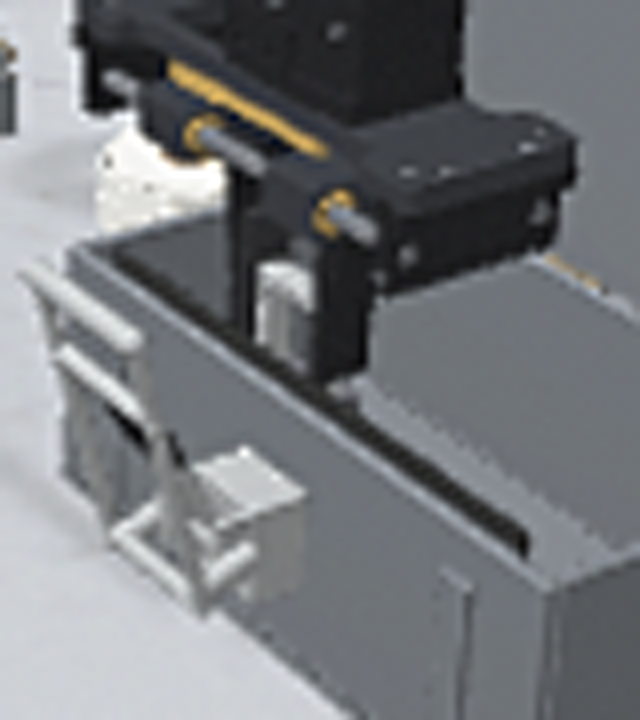

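Emit:
step_arm:
  plan:
    - [[0, 0, 0], [0, 0, 0.001], 200]
    - [[0, 0, 0], [0, 0, 0.0015], 200]
    - [[0, 0, 0], [0, 0, 0.002], 200]
    - [[0, 0, 0], [0, 0, 0.0025], 200]
    - [[0, 0, 0], [0, 0, 0.003], 200]
    - [[0, 0, 0], [0, 0, 0.0035], 200]
    - [[0, 0, 0], [0, 0, 0.004], 200]
    - [[0, 0, 0], [0, 0, 0.004], 200]
    - [[0, 0, 0], [0, 0, 0.004], 200]
    - [[0, 0, 0], [0, 0, 0.004], 200]

```text
time: 14.4
position: [0.5824, 0.0349, 0.037]
tool_rot: [-0.0, 3.141, 0.002]
ft_force: [-7.2, -0.9, 14.7]
grip_width: 0.4
```

Emit:
step_arm:
  plan:
    - [[0, 0, 0], [0, 0, -0.001], 200]
    - [[0, 0, 0], [0, 0, -0.002], 200]
    - [[0, 0, 0], [0, 0, -0.002], 130]
    - [[0, 0, 0], [0, 0, -0.002], 105]
    - [[0, 0, 0], [0, 0, -0.002], 105]
    - [[0, 0, 0], [0, 0, -0.002], 105]
    - [[0, 0, 0], [0, 0, -0.03], 105]
    - [[0, 0, 0], [0, 0, -0.07], 105]
    - [[0, 0, 0], [0, 0, -0.12], 105]
    - [[0, 0, 0], [0, 0, -0.17], 105]

```text
time: 15.65
position: [0.5818, 0.0353, 0.2056]
tool_rot: [0.001, -3.142, -0.0]
ft_force: [0.3, 0.0, -0.4]
grip_width: 0.59
```

```bash

python3 - <<'E'
from h import *
plan([(.445,.2695,.235,24),(.4453,.2695,.1706,24)])
i=ctrl.get_image("side");save("side","s17",(200,100,190,190),4,i)
E
```

```text
t 15.65 pos [0.5818 0.0353 0.2056] yawy 90.02 tilt 0.02 F [ 0.3  0.  -0.4] grip 0.590
(0.445, 0.2695, 0.235, 24) -> turn [ 3.000e-04  0.000e+00 -4.185e-01] shift [ 0.1367  0.2343 -0.0293]
(0.4453, 0.2695, 0.1706, 24) -> turn [ 3.000e-04  0.000e+00 -4.185e-01] shift [0.1364 0.2343 0.0351]
```

View pics/s17.png

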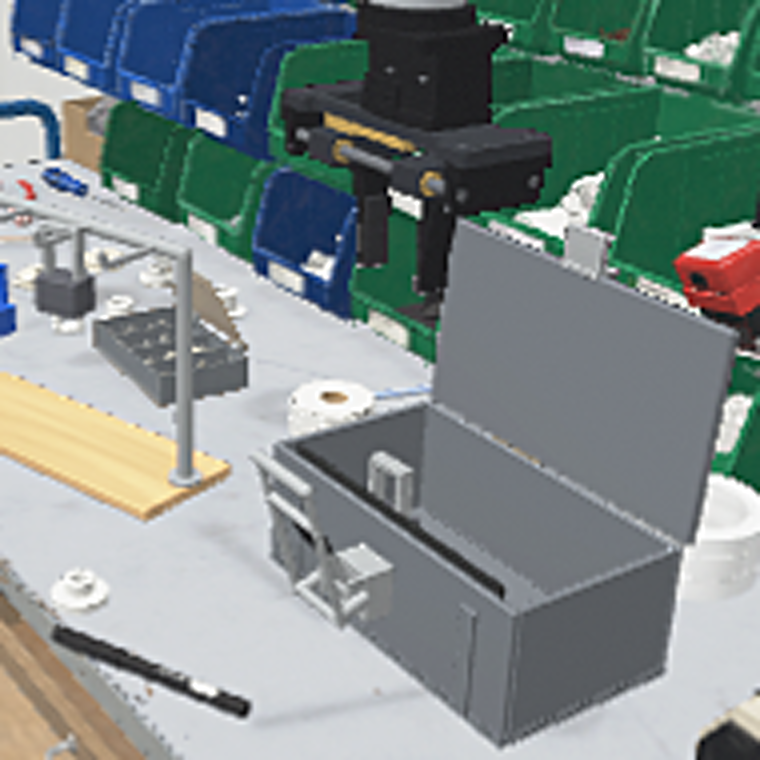

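Emit:
step_arm:
  plan:
    - [[0, 0, 0], [0, 0, -0.03], 95]
    - [[0, 0, -0.06], [0.02, 0.03, -0.05], 95]
    - [[0, 0, -0.12], [0.04, 0.065, -0.05], 95]
    - [[0, 0, -0.19], [0.06, 0.1, -0.05], 95]
    - [[0, 0, -0.25], [0.08, 0.135, -0.05], 95]
    - [[0, 0, -0.31], [0.1, 0.17, -0.05], 95]
    - [[0, 0, -0.37], [0.12, 0.205, -0.05], 95]
    - [[0, 0, -0.419], [0.1367, 0.2345, -0.05], 95]
    - [[0, 0, -0.419], [0.1367, 0.2345, -0.05], 95]
    - [[0, 0, -0.419], [0.1367, 0.2345, -0.05], 95]

```text
time: 16.95
position: [0.4456, 0.2688, 0.2543]
tool_rot: [-0.652, 3.073, -0.001]
ft_force: [1.0, -0.8, 0.9]
grip_width: 0.628
```

```bash

python3 - <<'E'
from h import *
plan([(.4453,.2695,.20,24),(.4453,.2695,.1706,24)])
E
```

```text
t 16.95 pos [0.4456 0.2688 0.2543] yawy 113.97 tilt 0.05 F [ 1.  -0.8  0.9] grip 0.628
(0.4453, 0.2695, 0.2, 24) -> turn [-0.0008 -0.     -0.0005] shift [0.     0.0008 0.0543]
(0.4453, 0.2695, 0.1706, 24) -> turn [-0.0008 -0.     -0.0005] shift [0.     0.0009 0.0837]
```

Emit:
step_arm:
  plan:
    - [[0, 0, 0], [0, 0, 0.012], 95]
    - [[0, 0, 0], [0, 0, 0.024], 95]
    - [[0, 0, 0], [0, 0, 0.036], 95]
    - [[0, 0, 0], [0, 0, 0.048], 95]
    - [[0, 0, 0], [0, 0, 0.058], 95]
    - [[0, 0, 0], [0, 0, 0.068], 95]
    - [[0, 0, 0], [0, 0, 0.078], 95]
    - [[0, 0, 0], [0, 0, 0.084], 95]
    - [[0, 0, 0], [0, 0, 0.084], 95]
    - [[0, 0, 0], [0, 0, 0.084], 95]

```text
time: 18.2
position: [0.4454, 0.2696, 0.1709]
tool_rot: [-0.654, 3.072, 0.0]
ft_force: [0.0, -0.1, 0.4]
grip_width: 0.625
```

```bash

python3 - <<'E'
from h import *
now()
i=ctrl.get_image("side");save("side","s18",(170,100,80,90),8,i)
E
```

```text
t 18.20 pos [0.4454 0.2696 0.1709] yawy 114.02 tilt 0.05 F [ 0.  -0.1  0.4] grip 0.625
```

View pics/s18.png

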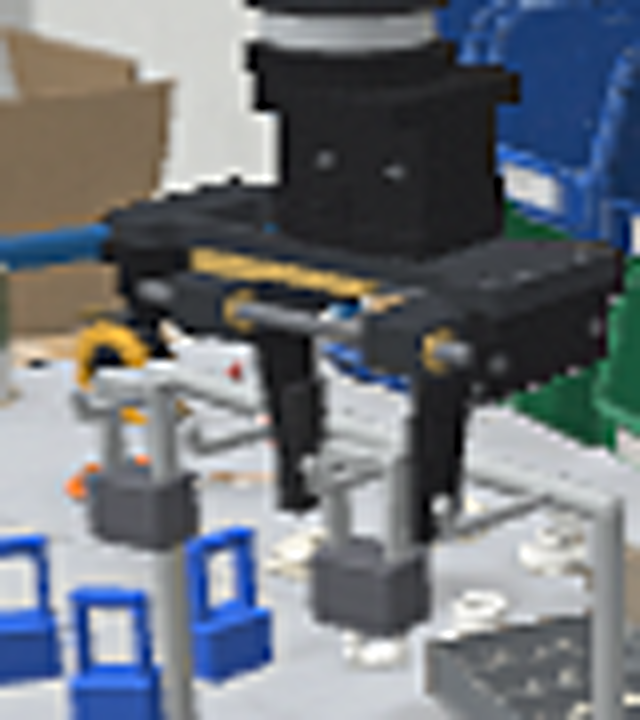

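Emit:
step_arm:
  plan:
    - [[0, 0, 0], [0, 0, 0], 150]
    - [[0, 0, 0], [0, 0, 0], 200]
    - [[0, 0, 0], [0, 0, 0], 200]
    - [[0, 0, 0], [0, 0, 0], 200]
    - [[0, 0, 0], [0, 0, 0], 200]
    - [[0, 0, 0], [0, 0, -0.004], 200]
    - [[0, 0, 0], [0, 0, -0.008], 200]
    - [[0, 0, 0], [0, 0, -0.012], 200]
    - [[0, 0, 0], [0, 0, -0.016], 200]
    - [[0, 0, 0], [0, 0, -0.017], 200]

```text
time: 19.5
position: [0.4453, 0.2695, 0.1879]
tool_rot: [-0.653, 3.072, 0.0]
ft_force: [-0.4, 0.5, -1.9]
grip_width: 0.399
```

Emit:
step_arm:
  plan:
    - [[0, 0, 0], [0.01, 0.0013, 0], 200]
    - [[0, 0, 0], [0.02, 0.0026, 0], 200]
    - [[0, 0, 0], [0.032, 0.0042, 0], 200]
    - [[0, 0, 0], [0.044, 0.0058, 0], 200]
    - [[0, 0, 0], [0.0545, 0.0072, 0], 200]
    - [[0, 0, 0], [0.0545, 0.0072, -0.01], 200]
    - [[0, 0, 0], [0.0545, 0.0072, -0.03], 200]
    - [[0, 0, 0], [0.0545, 0.0072, -0.06], 200]
    - [[0, 0, 0], [0.0545, 0.0072, -0.092], 200]
    - [[0, 0, 0], [0.0545, 0.0072, -0.092], 200]

```text
time: 20.75
position: [0.3943, 0.2549, 0.2827]
tool_rot: [-0.652, 3.067, 0.005]
ft_force: [-0.1, -0.0, -2.9]
grip_width: 0.4
```

```bash

python3 - <<'E'
from h import *
plan([(.533,.035,.28,0),(.533,.035,.055,0)])
i=ctrl.get_image("side");save("side","s19",(150,60,200,150),4,i)
E
```

```text
t 20.75 pos [0.3943 0.2549 0.2827] yawy 114.00 tilt 0.38 F [-0.1 -0.  -2.9] grip 0.400
(0.533, 0.035, 0.28, 0) -> turn [0.0029 0.0061 0.4189] shift [-0.0373 -0.2573  0.0026]
(0.533, 0.035, 0.055, 0) -> turn [0.0029 0.0061 0.4189] shift [-0.0358 -0.2577  0.2276]
```

View pics/s19.png

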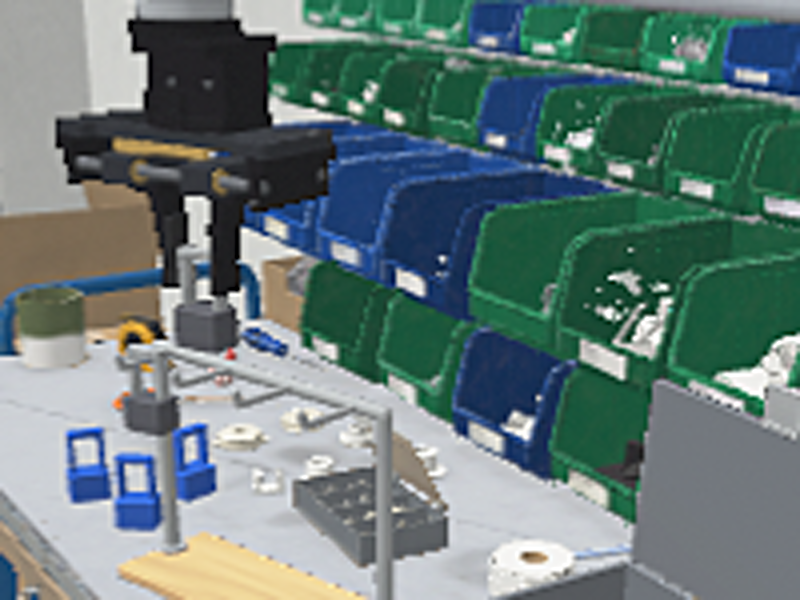

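Emit:
step_arm:
  plan:
    - [[0, 0, 0.05], [-0.005, -0.032, 0], 200]
    - [[0, 0, 0.1], [-0.01, -0.064, 0], 200]
    - [[0, 0, 0.16], [-0.015, -0.096, 0], 200]
    - [[0, 0, 0.21], [-0.02, -0.128, 0], 200]
    - [[0, 0, 0.26], [-0.025, -0.16, 0], 200]
    - [[0, 0, 0.31], [-0.03, -0.192, 0], 200]
    - [[0, 0, 0.37], [-0.035, -0.225, 0], 200]
    - [[0, 0, 0.419], [-0.0393, -0.2573, 0], 200]
    - [[0, 0, 0.419], [-0.0393, -0.2573, 0], 200]
    - [[0, 0, 0.419], [-0.0393, -0.2573, 0], 200]

```text
time: 22.05
position: [0.5332, 0.0348, 0.2792]
tool_rot: [-0.0, -3.141, -0.001]
ft_force: [-1.0, 0.8, -2.5]
grip_width: 0.401
```

```bash

python3 - <<'E'
from h import *
plan([(.533,.035,.055,0)])
E
```

```text
t 22.05 pos [0.5332 0.0348 0.2792] yawy 89.99 tilt 0.05 F [-1.   0.8 -2.5] grip 0.401
(0.533, 0.035, 0.055, 0) -> turn [ 0.0004 -0.0007 -0.0003] shift [1.000e-04 1.000e-04 2.242e-01]
```

Emit:
step_arm:
  plan:
    - [[0, 0, 0], [0, 0, 0.025], 200]
    - [[0, 0, 0], [0, 0, 0.055], 200]
    - [[0, 0, 0], [0, 0, 0.085], 200]
    - [[0, 0, 0], [0, 0, 0.115], 200]
    - [[0, 0, 0], [0, 0, 0.145], 200]
    - [[0, 0, 0], [0, 0, 0.175], 200]
    - [[0, 0, 0], [0, 0, 0.2], 200]
    - [[0, 0, 0], [0, 0, 0.215], 200]
    - [[0, 0, 0], [0, 0, 0.225], 200]
    - [[0, 0, 0], [0, 0, 0.23], 200]

```text
time: 23.3
position: [0.5333, 0.0351, 0.0494]
tool_rot: [-0.001, 3.141, 0.0]
ft_force: [-0.6, -0.1, -3.0]
grip_width: 0.401
```

Emit:
step_arm:
  plan:
    - [[0, 0, 0], [0, 0, 0.002], 200]
    - [[0, 0, 0], [0, 0, 0.004], 200]
    - [[0, 0, 0], [0, 0, 0.006], 200]
    - [[0, 0, 0], [0, 0, 0.008], 200]
    - [[0, 0, 0], [0, 0, 0.0095], 200]
    - [[0, 0, 0], [0, 0, 0.0105], 200]
    - [[0, 0, 0], [0, 0, 0.0115], 200]
    - [[0, 0, 0], [0, 0, 0.0125], 200]
    - [[0, 0, 0], [0, 0, 0.0125], 200]
    - [[0, 0, 0], [0, 0, 0.0125], 200]

```text
time: 24.55
position: [0.5332, 0.0348, 0.0373]
tool_rot: [-0.0, 3.141, 0.0]
ft_force: [-2.4, -0.8, 1.7]
grip_width: 0.4
```

Emit:
step_arm:
  plan:
    - [[0, 0, 0], [0, 0, 0], 130]
    - [[0, 0, 0], [0, 0, 0], 105]
    - [[0, 0, 0], [0, 0, 0], 105]
    - [[0, 0, 0], [0, 0, 0], 105]
    - [[0, 0, 0], [0, 0, -0.01], 105]
    - [[0, 0, 0], [0, 0, -0.04], 105]
    - [[0, 0, 0], [0, 0, -0.09], 105]
    - [[0, 0, 0], [0, 0, -0.14], 105]
    - [[0, 0, 0], [0, 0, -0.19], 105]
    - [[0, 0, 0], [0, 0, -0.222], 105]

```text
time: 25.8
position: [0.534, 0.0351, 0.262]
tool_rot: [-0.001, 3.138, 0.002]
ft_force: [0.2, 0.5, -1.0]
grip_width: 0.594
```

```bash

python3 - <<'E'
from h import *
plan([(.4087,.4039,.2593,24),(.4087,.4039,.1706,24)])
i=ctrl.get_image("side");save("side","s20",(250,150,140,140),5,i)
E
```

```text
t 25.80 pos [0.534  0.0351 0.262 ] yawy 90.02 tilt 0.23 F [ 0.2  0.5 -1. ] grip 0.594
(0.4087, 0.4039, 0.2593, 24) -> turn [ 0.0006  0.0041 -0.4185] shift [0.1252 0.3688 0.0027]
(0.4087, 0.4039, 0.1706, 24) -> turn [ 0.0006  0.0041 -0.4185] shift [0.1255 0.3687 0.0914]
```

View pics/s20.png

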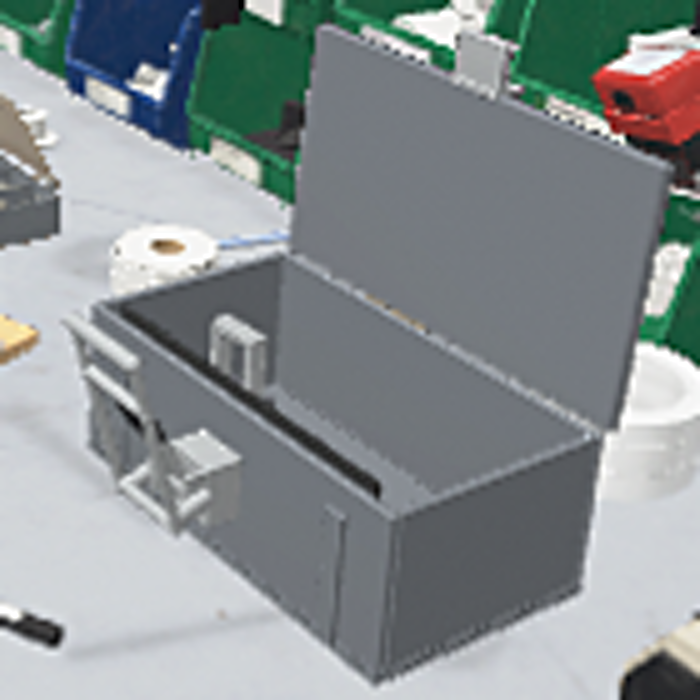

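Emit:
step_arm:
  plan:
    - [[0, 0, -0.03], [0.008, 0.025, 0], 95]
    - [[0, 0, -0.08], [0.022, 0.065, 0], 95]
    - [[0, 0, -0.13], [0.038, 0.11, 0], 95]
    - [[0, 0, -0.19], [0.054, 0.16, 0], 95]
    - [[0, 0, -0.25], [0.07, 0.21, 0], 95]
    - [[0, 0, -0.31], [0.086, 0.26, 0], 95]
    - [[0, 0, -0.36], [0.103, 0.305, 0], 95]
    - [[0, 0, -0.4], [0.117, 0.345, 0], 95]
    - [[0, 0, -0.419], [0.1245, 0.3689, 0], 95]
    - [[0, 0, -0.419], [0.1245, 0.3689, 0], 95]

```text
time: 27.1
position: [0.4067, 0.4053, 0.2578]
tool_rot: [0.66, -3.07, 0.001]
ft_force: [-0.7, 0.5, -0.4]
grip_width: 0.628
```

Emit:
step_arm:
  plan:
    - [[0, 0, 0], [0, 0, 0], 95]
    - [[0, 0, 0], [0, 0, 0.012], 95]
    - [[0, 0, 0], [0, 0, 0.025], 95]
    - [[0, 0, 0], [0, 0, 0.038], 95]
    - [[0, 0, 0], [0, 0, 0.05], 95]
    - [[0, 0, 0], [0, 0, 0.06], 95]
    - [[0, 0, 0], [0, 0, 0.06], 95]
    - [[0, 0, 0], [0, 0, 0.06], 95]
    - [[0, 0, 0], [0, 0, 0.06], 95]
    - [[0, 0, 0], [0, 0, 0.06], 95]

```text
time: 28.35
position: [0.4087, 0.4039, 0.1994]
tool_rot: [-0.654, 3.072, 0.001]
ft_force: [-0.8, -0.3, 0.4]
grip_width: 0.623
```

```bash

python3 - <<'E'
from h import *
plan([(.4087,.4039,.1706,24)])
i=ctrl.get_image("side");save("side","s21",(150,80,80,100),8,i)
i=ctrl.get_image("top");save("top","t21",(270,140,110,110),6,i)
E
```

```text
t 28.35 pos [0.4087 0.4039 0.1994] yawy 114.02 tilt 0.05 F [-0.8 -0.3  0.4] grip 0.623
(0.4087, 0.4039, 0.1706, 24) -> turn [0.0003 0.0008 0.0003] shift [-0.      0.      0.0288]
```

View pics/s21.png

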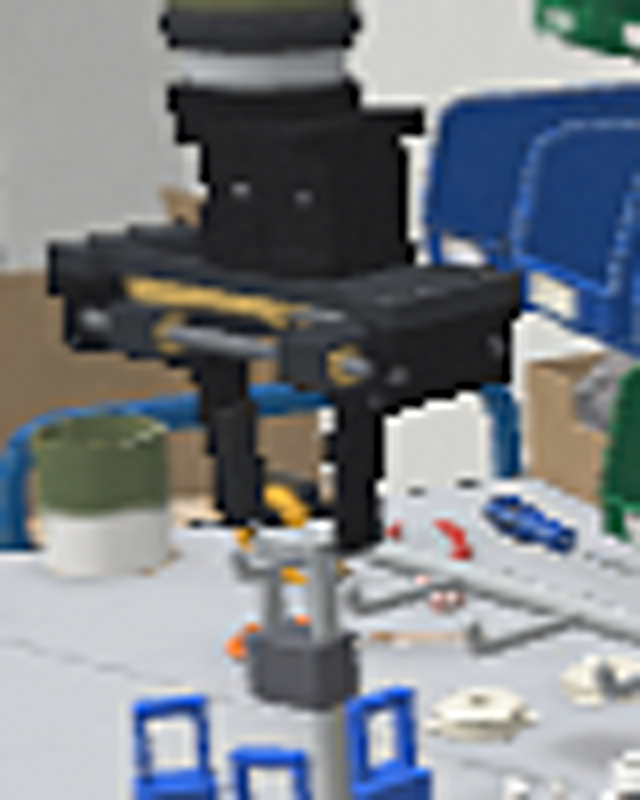

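View pics/t21.png

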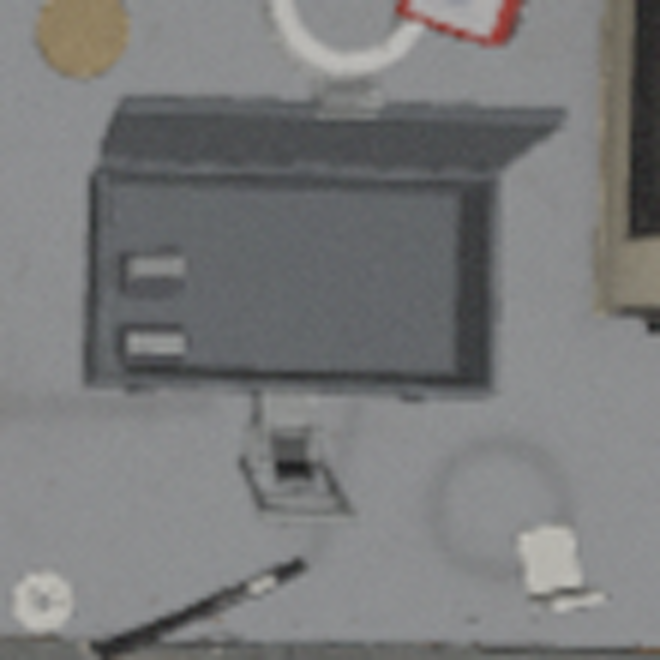

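Emit:
step_arm:
  plan:
    - [[0, 0, 0], [0, 0, 0.01], 95]
    - [[0, 0, 0], [0, 0, 0.02], 95]
    - [[0, 0, 0], [0, 0, 0.0285], 95]
    - [[0, 0, 0], [0, 0, 0.0285], 95]
    - [[0, 0, 0], [0, 0, 0.0285], 150]
    - [[0, 0, 0], [0, 0, 0.0285], 200]
    - [[0, 0, 0], [0, 0, 0.0285], 200]
    - [[0, 0, 0], [0, 0, 0.0285], 200]
    - [[0, 0, 0], [0, 0, 0.0285], 200]
    - [[0, 0, 0], [0, 0, 0.0285], 200]

```text
time: 29.7
position: [0.4085, 0.4042, 0.1708]
tool_rot: [-0.654, 3.072, 0.001]
ft_force: [-0.6, 1.4, 1.0]
grip_width: 0.398
```

Emit:
step_arm:
  plan:
    - [[0, 0, 0], [0, 0, -0.004], 200]
    - [[0, 0, 0], [0, 0, -0.008], 200]
    - [[0, 0, 0], [0, 0, -0.012], 200]
    - [[0, 0, 0], [0, 0, -0.017], 200]
    - [[0, 0, 0], [0, 0, -0.017], 200]
    - [[0, 0, 0], [0.012, 0.0016, -0.017], 200]
    - [[0, 0, 0], [0.024, 0.0032, -0.017], 200]
    - [[0, 0, 0], [0.036, 0.0048, -0.017], 200]
    - [[0, 0, 0], [0.046, 0.006, -0.017], 200]
    - [[0, 0, 0], [0.0545, 0.0072, -0.017], 200]

```text
time: 30.95
position: [0.355, 0.3879, 0.1876]
tool_rot: [-0.654, 3.072, 0.0]
ft_force: [-0.4, -0.2, -2.1]
grip_width: 0.397
```

```bash

python3 - <<'E'
from h import *
plan([(.355,.387,.29,24),(.57,-.03,.29,0)])
i=ctrl.get_image("side");save("side","s22",(140,80,80,100),7,i)
E
```

```text
t 30.95 pos [0.355  0.3879 0.1876] yawy 114.04 tilt 0.02 F [-0.4 -0.2 -2.1] grip 0.397
(0.355, 0.387, 0.29, 24) -> turn [0.0001 0.0003 0.0006] shift [ 0.0004 -0.0008 -0.1024]
(0.57, -0.03, 0.29, 0) -> turn [2.000e-04 3.000e-04 4.195e-01] shift [-0.0261 -0.4692 -0.1025]
```

View pics/s22.png

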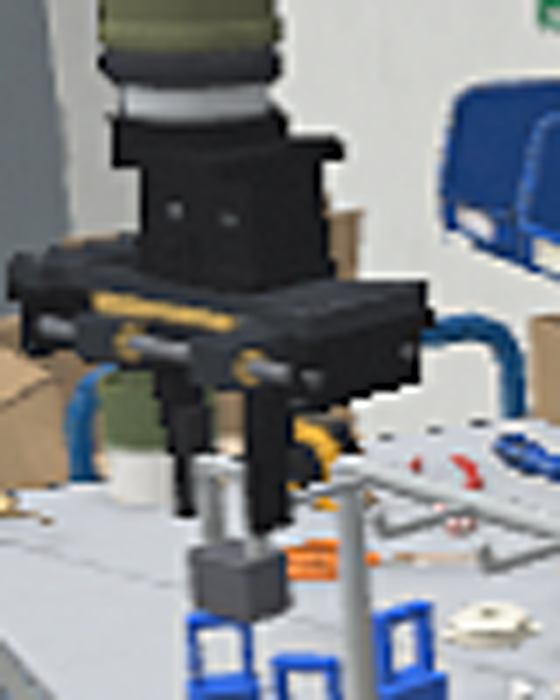

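Emit:
step_arm:
  plan:
    - [[0, 0, 0], [0, 0, -0.02], 200]
    - [[0, 0, 0], [0, 0, -0.045], 200]
    - [[0, 0, 0], [0, 0, -0.075], 200]
    - [[0, 0, 0], [0, 0, -0.1025], 200]
    - [[0, 0, 0.04], [-0.002, -0.03, -0.1025], 200]
    - [[0, 0, 0.08], [-0.004, -0.07, -0.1025], 200]
    - [[0, 0, 0.13], [-0.007, -0.115, -0.1025], 200]
    - [[0, 0, 0.18], [-0.009, -0.16, -0.1025], 200]
    - [[0, 0, 0.22], [-0.011, -0.205, -0.1025], 200]
    - [[0, 0, 0.26], [-0.014, -0.25, -0.1025], 200]

```text
time: 32.25
position: [0.4707, 0.1606, 0.2889]
tool_rot: [0.241, -3.131, 0.001]
ft_force: [-0.3, 1.1, -1.7]
grip_width: 0.399
```

```bash

python3 - <<'E'
from h import *
plan([(.57,-.03,.29,0)])
E
```

```text
t 32.25 pos [0.4707 0.1606 0.2889] yawy 98.79 tilt 0.10 F [-0.3  1.1 -1.7] grip 0.399
(0.57, -0.03, 0.29, 0) -> turn [-0.0009 -0.0015  0.1534] shift [-0.069  -0.2035 -0.0011]
```

Emit:
step_arm:
  plan:
    - [[0, 0, 0.03], [-0.014, -0.04, 0], 200]
    - [[0, 0, 0.06], [-0.028, -0.08, 0], 200]
    - [[0, 0, 0.09], [-0.042, -0.12, 0], 200]
    - [[0, 0, 0.12], [-0.055, -0.16, 0], 200]
    - [[0, 0, 0.159], [-0.065, -0.19, 0], 200]
    - [[0, 0, 0.159], [-0.069, -0.2035, 0], 200]
    - [[0, 0, 0.159], [-0.069, -0.2035, 0], 200]
    - [[0, 0, 0.159], [-0.069, -0.2035, 0], 200]
    - [[0, 0, 0.159], [-0.069, -0.2035, 0], 200]
    - [[0, 0, 0.159], [-0.069, -0.2035, 0], 200]

```text
time: 33.5
position: [0.5706, -0.0235, 0.2901]
tool_rot: [-0.003, 3.141, 0.001]
ft_force: [0.7, -0.1, -1.8]
grip_width: 0.396
```

```bash

python3 - <<'E'
from h import *
plan([(.57,-.03,.05,0)])
E
```

```text
t 33.50 pos [ 0.5706 -0.0235  0.2901] yawy 90.11 tilt 0.03 F [ 0.7 -0.1 -1.8] grip 0.396
(0.57, -0.03, 0.05, 0) -> turn [0.0005 0.0002 0.002 ] shift [ 0.0007 -0.0066  0.2401]
```

Emit:
step_arm:
  plan:
    - [[0, 0, 0], [0, -0.005, 0.025], 200]
    - [[0, 0, 0], [0, -0.0085, 0.055], 200]
    - [[0, 0, 0], [0, -0.0085, 0.085], 200]
    - [[0, 0, 0], [0, -0.0085, 0.115], 200]
    - [[0, 0, 0], [0, -0.0085, 0.145], 200]
    - [[0, 0, 0], [0, -0.0085, 0.175], 200]
    - [[0, 0, 0], [0, -0.0085, 0.205], 200]
    - [[0, 0, 0], [0, -0.0085, 0.225], 200]
    - [[0, 0, 0], [0, -0.0085, 0.235], 200]
    - [[0, 0, 0], [0, -0.0085, 0.24], 200]

```text
time: 34.75
position: [0.5709, -0.0328, 0.0499]
tool_rot: [-0.001, 3.141, 0.0]
ft_force: [-0.8, -0.4, -0.8]
grip_width: 0.398
```

Emit:
step_arm:
  plan:
    - [[0, 0, 0], [0, 0, 0.002], 200]
    - [[0, 0, 0], [0, 0, 0.004], 200]
    - [[0, 0, 0], [0, 0, 0.006], 200]
    - [[0, 0, 0], [0, 0, 0.008], 200]
    - [[0, 0, 0], [0, 0, 0.0095], 200]
    - [[0, 0, 0], [0, 0, 0.0105], 200]
    - [[0, 0, 0], [0, 0, 0.0115], 200]
    - [[0, 0, 0], [0, 0, 0.0125], 200]
    - [[0, 0, 0], [0, 0, 0.013], 200]
    - [[0, 0, 0], [0, 0, 0.013], 200]

```text
time: 36.0
position: [0.5709, -0.0331, 0.0375]
tool_rot: [-0.0, 3.141, 0.0]
ft_force: [-1.8, 0.7, 3.5]
grip_width: 0.4
```

Contact. Release and rise.

Emit:
step_arm:
  plan:
    - [[0, 0, 0], [0, 0, 0], 130]
    - [[0, 0, 0], [0, 0, 0], 110]
    - [[0, 0, 0], [0, 0, 0], 110]
    - [[0, 0, 0], [0, 0, 0], 110]
    - [[0, 0, 0], [0, 0, -0.01], 110]
    - [[0, 0, 0], [0, 0, -0.04], 110]
    - [[0, 0, 0], [0, 0, -0.09], 110]
    - [[0, 0, 0], [0, 0, -0.14], 110]
    - [[0, 0, 0], [0, 0, -0.18], 110]
    - [[0, 0, 0], [0, 0, -0.18], 110]

```text
time: 37.25
position: [0.5731, -0.0335, 0.2216]
tool_rot: [0.0, 3.134, 0.002]
ft_force: [-0.0, -0.1, -0.2]
grip_width: 0.572
```

```bash

python3 - <<'E'
from h import *
now()
a=ctrl.get_image("side");b=ctrl.get_image("top");np.savez("im1.npz",side=a,top=b)
save("side","s23",(240,190,130,150),5,a)
save("top","t23",(270,140,130,110),6,b)
save("side","s24",(275,285,60,55),10,a)
for n in("side","top"):
  r=ctrl.cut_out(n,"bracket_plate"); print(n,[(round(d['score'],2),d['rect']) for d in r])
E
```

```text
t 37.25 pos [ 0.5731 -0.0335  0.2216] yawy 90.00 tilt 0.46 F [-0.  -0.1 -0.2] grip 0.572
side [(0.95, [290.1, 300.9, 30.3, 26.0])]
top []
```

View pics/s23.png

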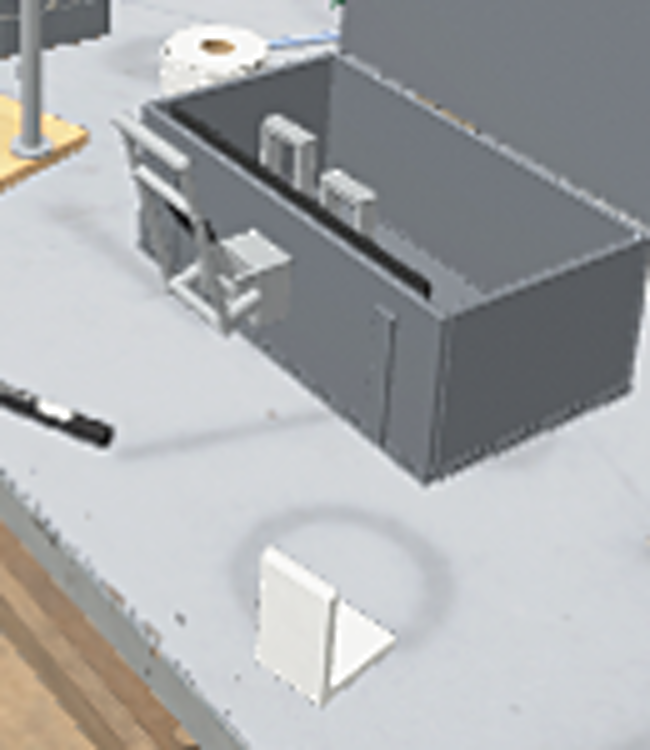

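View pics/t23.png

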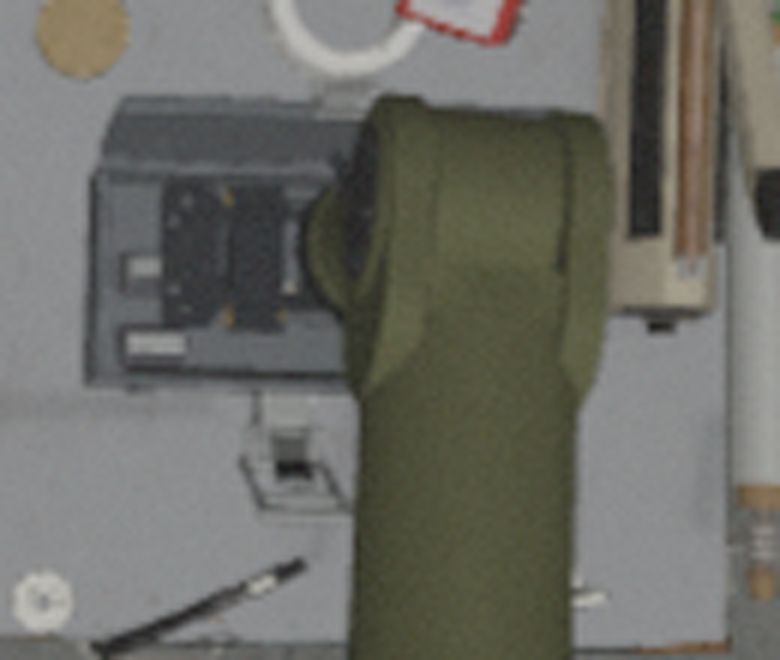

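View pics/s24.png

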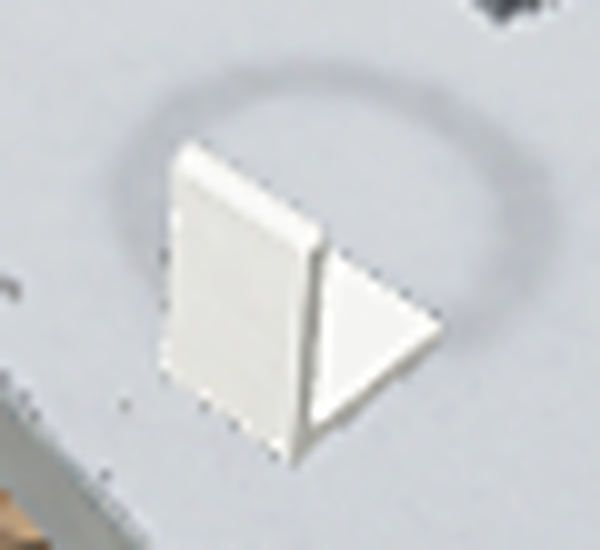

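```bash
cat > fb.py <<'E'
from h import *
S=lambda x,y:(275+x/10-.5,285+y/10-.5)
T=lambda x,y:(250+x/4.5-.5,120+y/4.5-.5)
X,Y=.0175,.024
obs=[("side",S(165,372),(X,Y,0)),("side",S(293,462),(-X,Y,0)),("side",S(173,162),(X,Y,.057)),("side",S(300,242),(-X,Y,.057)),("side",S(322,230),(-X,Y-.006,.057)),("side",S(192,142),(X,Y-.006,.057)),("side",S(440,332),(-X,-Y,.0035)),
]
def f(p):
    r=[]
    for n,uv,q in obs: r.append(proj(n,R.from_euler('z',p[2]).apply(q)+[p[0],p[1],0])[0]-uv)
    return np.ravel(r)
r=least_squares(f,[.40,-.2,1.57],loss="soft_l1",f_scale=.7); print(r.x.round(4),np.degrees(r.x[2]).round(1)); print(r.fun.reshape(-1,2).round(1))
p=r.x
bx=[R.from_euler('z',p[2]).apply(b)+[p[0],p[1],0] for b in (boxpts((0,.021,.0285),(X,.003,.0285)),boxpts((0,0,.0035),(X,.024,.0035)))]
d=np.load("im1.npz");d0=np.load("im0.npz")
wire("side","s25",bx,(275,285,60,55),10,d['side']); wire("top","t25",bx,(340,215,50,40),12,d0['top'])
pt=R.from_euler('z',p[2]).apply([0,.021,0])+[p[0],p[1],0];print("plate",pt,np.hypot(*pt[:2]))
E
python3 fb.py
```

```text
[ 0.3975 -0.2306  1.7552] 100.6
[[-0.5 -0.1]
 [-0.4  0.3]
 [-0.1 -0.7]
 [ 0.6  0.3]
 [ 0.4  0. ]
 [ 0.  -0.1]
 [-0.1 -0. ]]
plate [ 0.37681388 -0.23442197  0.        ] 0.4437818817529857
```

View pics/s25.png

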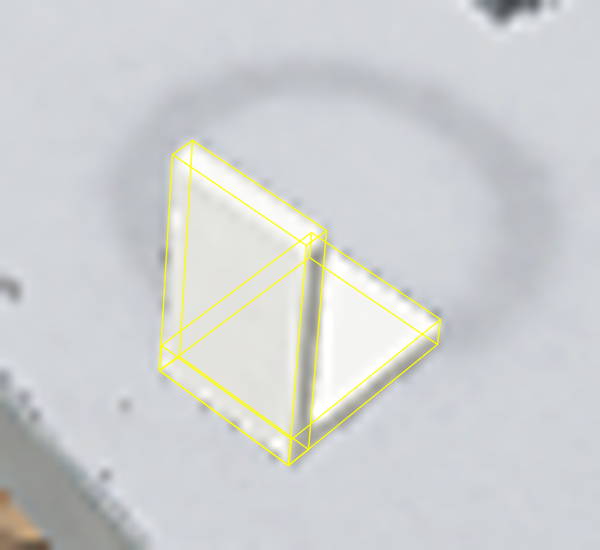

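View pics/t25.png

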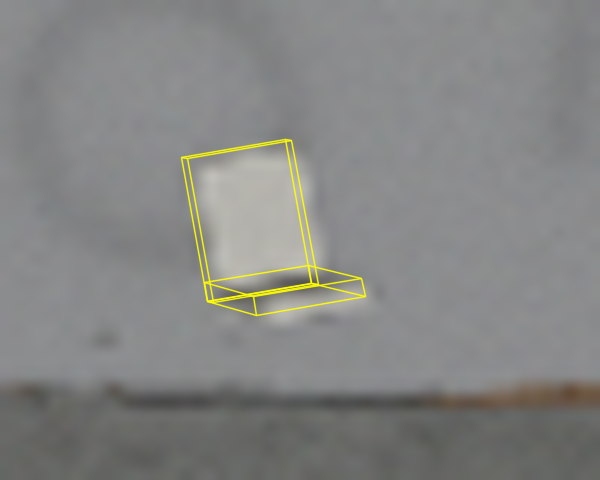

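```bash
python3 - <<'E'
from h import *
print(ctrl.get_state()['joint_positions'].round(2))
plan([(.3755,-.236,.20,100.6),(.3755,-.236,.018,100.6)])
E
```

```text
[-0.47  0.16  0.54  1.66 -0.08  1.34  1.65]
t 37.45 pos [ 0.5699 -0.033   0.2158] yawy 90.02 tilt 0.12 F [-0.8  0.3 -1.2] grip 0.568
(0.3755, -0.236, 0.2, 100.6) -> turn [-0.0014 -0.0017  1.3861] shift [ 0.1944 -0.203   0.0162]
(0.3755, -0.236, 0.018, 100.6) -> turn [-0.0014 -0.0017  1.3861] shift [ 0.1941 -0.203   0.1982]
```

Emit:
step_arm:
  plan:
    - [[0, 0, 0.13], [0.01, -0.01, 0.002], 160]
    - [[0, 0, 0.28], [0.03, -0.03, 0.004], 160]
    - [[0, 0, 0.43], [0.052, -0.054, 0.006], 160]
    - [[0, 0, 0.58], [0.075, -0.078, 0.008], 160]
    - [[0, 0, 0.73], [0.098, -0.102, 0.01], 160]
    - [[0, 0, 0.88], [0.12, -0.126, 0.012], 160]
    - [[0, 0, 1.03], [0.142, -0.149, 0.014], 160]
    - [[0, 0, 1.18], [0.162, -0.17, 0.016], 160]
    - [[0, 0, 1.3], [0.18, -0.188, 0.016], 160]
    - [[0, 0, 1.386], [0.1942, -0.203, 0.016], 160]

```text
time: 38.7
position: [0.375, -0.2365, 0.1998]
tool_rot: [-2.01, -2.412, 0.001]
ft_force: [0.7, 0.4, -0.1]
grip_width: 0.37
```

```bash
python3 - <<'E'
from h import *
plan([(.3755,-.236,.10,100.6),(.3755,-.236,.018,100.6)])
a=ctrl.get_image("side");save("side","s26",(230,180,140,170),4,a)
r=ctrl.cut_out("side","bracket_plate"); print([(round(d['score'],2),d['rect']) for d in r])
E
```

```text
t 38.70 pos [ 0.375  -0.2365  0.1998] yawy 10.39 tilt 0.13 F [ 0.7  0.4 -0.1] grip 0.370
(0.3755, -0.236, 0.1, 100.6) -> turn [-0.002  -0.001  -0.0037] shift [0.0003 0.0008 0.0998]
(0.3755, -0.236, 0.018, 100.6) -> turn [-0.002  -0.001  -0.0037] shift [0.0002 0.001  0.1818]
[(0.63, [289.8, 300.8, 27.8, 26.8]), (0.17, [326.0, 160.3, 59.0, 77.0])]
```

View pics/s26.png

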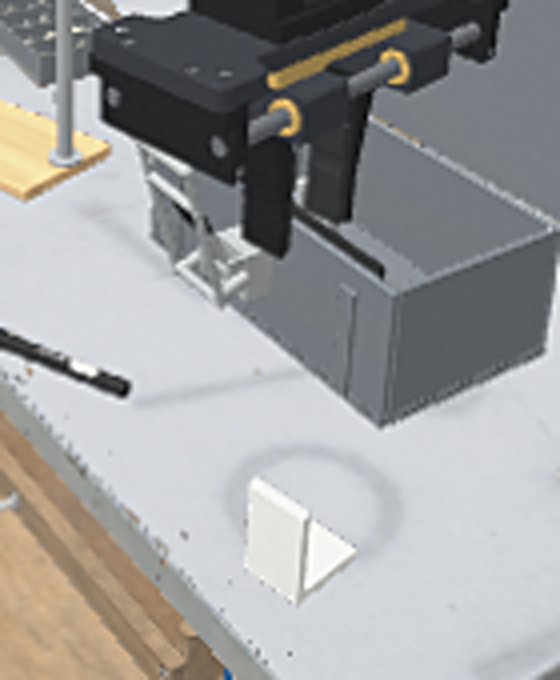

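Emit:
step_arm:
  plan:
    - [[0, 0, 0], [0, 0, 0.02], 160]
    - [[0, 0, 0], [0, 0, 0.045], 160]
    - [[0, 0, 0], [0, 0, 0.07], 160]
    - [[0, 0, 0], [0, 0, 0.095], 160]
    - [[0, 0, 0], [0, 0, 0.115], 160]
    - [[0, 0, 0], [0, 0, 0.128], 160]
    - [[0, 0, 0], [0, 0, 0.13], 160]
    - [[0, 0, 0], [0, 0, 0.13], 160]
    - [[0, 0, 0], [0, 0, 0.13], 160]
    - [[0, 0, 0], [0, 0, 0.13], 160]

```text
time: 40.05
position: [0.3771, -0.2362, 0.0715]
tool_rot: [2.006, 2.416, 0.001]
ft_force: [-0.2, 0.1, -1.0]
grip_width: 0.375
```

```bash
python3 - <<'E'
from h import *
plan([(.3755,-.236,.018,100.6)])
s=ctrl.get_state();p=s['position']+[0,0,.0245];Rt=R.from_rotvec(s['tool_rot']).as_matrix()
a=ctrl.get_image("side");wire("side","s27",grip(p,Rt,.032),(255,250,90,90),8,a)
E
```

```text
t 40.05 pos [ 0.3771 -0.2362  0.0715] yawy 10.61 tilt 0.08 F [-0.2  0.1 -1. ] grip 0.375
(0.3755, -0.236, 0.018, 100.6) -> turn [0.0013 0.0003 0.0001] shift [ 0.0005 -0.0016  0.0535]
```

View pics/s27.png

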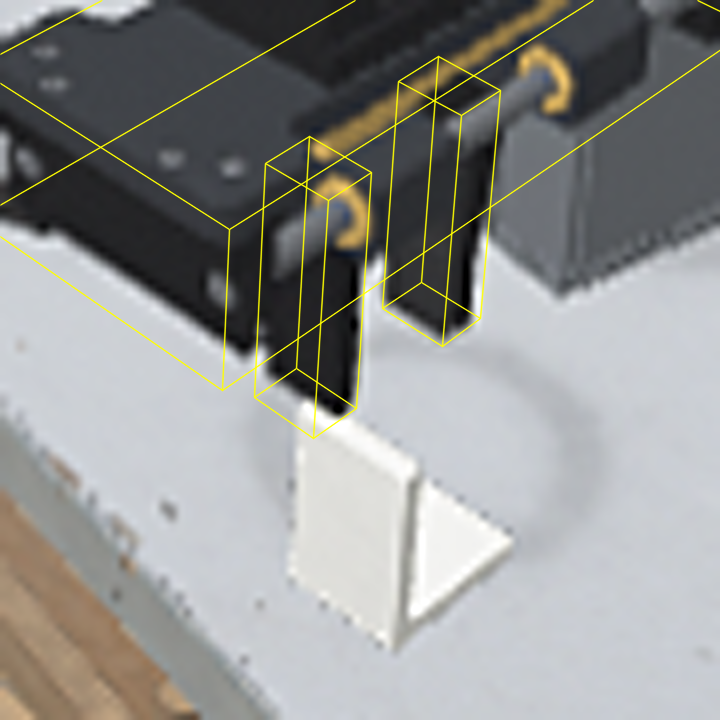

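```bash
python3 - <<'E'
from h import *
for P in [(.3771,-.2362,.057),(.3755,-.236,.057),(.3768,-.2344,.057),(.3771,-.2362,.082),(.3771,-.2362,.086)]:
    print(P,((proj("side",P)[0]-[255,250]+.5)*8).round(0))
E
```

```text
(0.3771, -0.2362, 0.057) [364. 437.]
(0.3755, -0.236, 0.057) [358. 439.]
(0.3768, -0.2344, 0.057) [359. 434.]
(0.3771, -0.2362, 0.082) [370. 357.]
(0.3771, -0.2362, 0.086) [371. 344.]
```

Emit:
step_arm:
  plan:
    - [[0, 0, 0], [0, 0, 0.01], 160]
    - [[0, 0, 0], [0, 0, 0.02], 160]
    - [[0, 0, 0], [0, 0, 0.03], 160]
    - [[0, 0, 0], [0, 0, 0.038], 160]
    - [[0, 0, 0], [0, 0, 0.045], 160]
    - [[0, 0, 0], [0, 0, 0.049], 160]
    - [[0, 0, 0], [0, 0, 0.052], 160]
    - [[0, 0, 0], [0, 0, 0.052], 160]
    - [[0, 0, 0], [0, 0, 0.052], 160]
    - [[0, 0, 0], [0, 0, 0.052], 160]

```text
time: 41.35
position: [0.3768, -0.2361, 0.0192]
tool_rot: [2.006, 2.417, 0.001]
ft_force: [0.7, -0.3, 1.2]
grip_width: 0.373
```

```bash
python3 - <<'E'
from h import *
now()
a=ctrl.get_image("side");save("side","s28",(255,250,90,90),8,a)
E
```

```text
t 41.35 pos [ 0.3768 -0.2361  0.0192] yawy 10.60 tilt 0.04 F [ 0.7 -0.3  1.2] grip 0.373
```

View pics/s28.png

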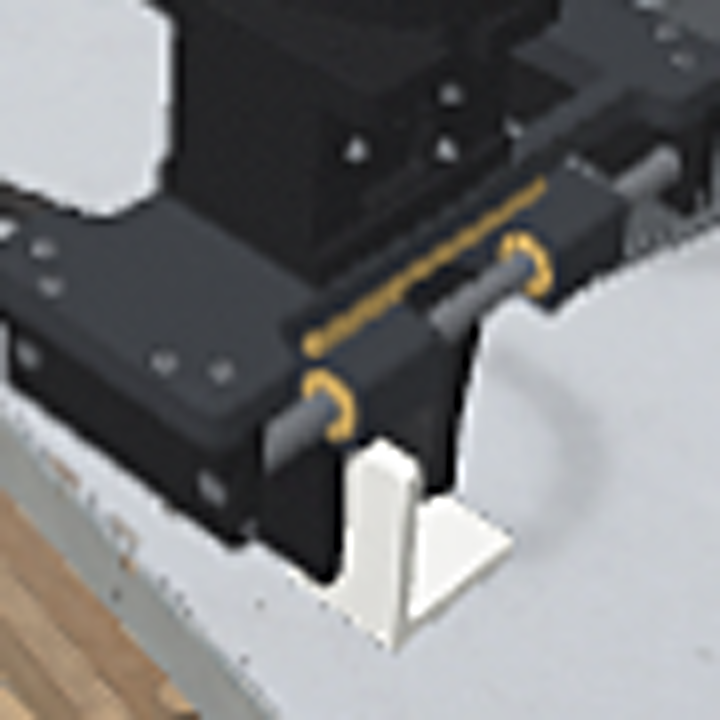

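Emit:
step_arm:
  plan:
    - [[0, 0, 0], [0, 0, 0], 200]
    - [[0, 0, 0], [0, 0, 0], 245]
    - [[0, 0, 0], [0, 0, 0], 255]
    - [[0, 0, 0], [0, 0, 0], 255]
    - [[0, 0, 0], [0, 0, 0], 255]
    - [[0, 0, 0], [0, 0, -0.005], 255]
    - [[0, 0, 0], [0, 0, -0.015], 255]
    - [[0, 0, 0], [0, 0, -0.03], 255]
    - [[0, 0, 0], [0, 0, -0.05], 255]
    - [[0, 0, 0], [0, 0, -0.05], 255]
  squeeze: 15

```text
time: 42.65
position: [0.3783, -0.2367, 0.0709]
tool_rot: [2.004, 2.414, 0.004]
ft_force: [0.1, -0.1, -0.6]
grip_width: 0.072
```

```bash
python3 - <<'E'
from h import *
plan([(.3755,-.236,.20,100.6),(.572,-.13,.20,180),(.572,-.13,.05,180)])
a=ctrl.get_image("side");save("side","s29",(245,220,110,110),6,a)
E
```

```text
t 42.65 pos [ 0.3783 -0.2367  0.0709] yawy 10.61 tilt 0.27 F [ 0.1 -0.1 -0.6] grip 0.072
(0.3755, -0.236, 0.2, 100.6) -> turn [0.0045 0.0013 0.0003] shift [ 0.001  -0.002  -0.1291]
(0.572, -0.13, 0.2, 180) -> turn [ 0.0029  0.0042 -1.3855] shift [ 0.069   0.2106 -0.1282]
(0.572, -0.13, 0.05, 180) -> turn [ 0.0029  0.0042 -1.3855] shift [0.0692 0.21   0.0218]
```

View pics/s29.png

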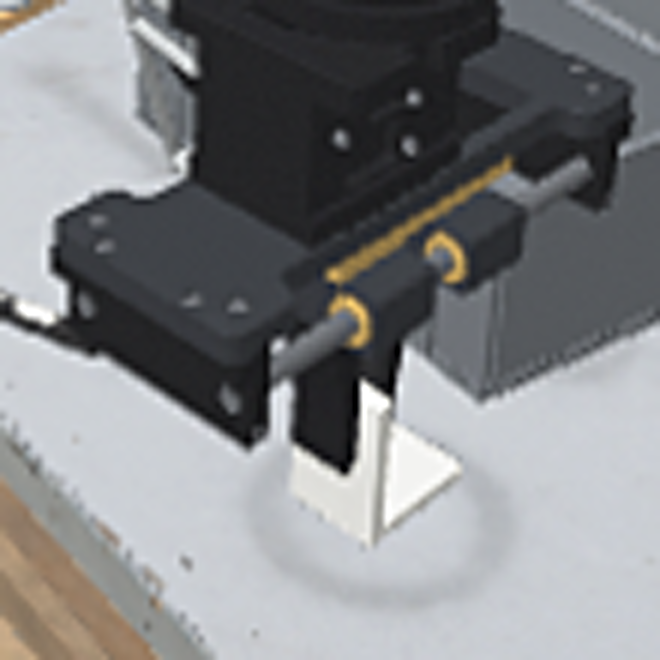

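Emit:
step_arm:
  plan:
    - [[0, 0, 0], [0, 0, -0.03], 255]
    - [[0, 0, 0], [0, 0, -0.075], 255]
    - [[0, 0, 0], [0, 0, -0.115], 255]
    - [[0, 0, -0.12], [0, 0.01, -0.129], 255]
    - [[0, 0, -0.28], [0.01, 0.04, -0.129], 255]
    - [[0, 0, -0.44], [0.022, 0.07, -0.129], 255]
    - [[0, 0, -0.6], [0.034, 0.1, -0.129], 255]
    - [[0, 0, -0.76], [0.045, 0.13, -0.129], 255]
    - [[0, 0, -0.92], [0.055, 0.16, -0.129], 255]
    - [[0, 0, -1.08], [0.063, 0.185, -0.129], 255]

```text
time: 43.95
position: [0.5474, -0.139, 0.1968]
tool_rot: [-0.468, -3.105, 0.0]
ft_force: [-0.2, 0.4, -0.4]
grip_width: 0.075
```

```bash
python3 - <<'E'
from h import *
plan([(.572,-.13,.20,180),(.572,-.13,.05,180)])
E
```

```text
t 43.95 pos [ 0.5474 -0.139   0.1968] yawy 72.84 tilt 0.09 F [-0.2  0.4 -0.4] grip 0.075
(0.572, -0.13, 0.2, 180) -> turn [-0.0003 -0.0016 -0.2995] shift [-0.0208  0.0159 -0.0032]
(0.572, -0.13, 0.05, 180) -> turn [-0.0003 -0.0016 -0.2995] shift [-0.021   0.016   0.1468]
```

Emit:
step_arm:
  plan:
    - [[0, 0, -0.1], [-0.007, 0.005, -0.003], 255]
    - [[0, 0, -0.2], [-0.014, 0.011, -0.003], 255]
    - [[0, 0, -0.302], [-0.021, 0.016, -0.003], 255]
    - [[0, 0, -0.302], [-0.021, 0.016, -0.003], 255]
    - [[0, 0, -0.302], [-0.021, 0.016, -0.003], 255]
    - [[0, 0, -0.302], [-0.021, 0.016, -0.003], 255]
    - [[0, 0, -0.302], [-0.021, 0.016, -0.003], 255]
    - [[0, 0, -0.302], [-0.021, 0.016, -0.003], 255]
    - [[0, 0, -0.302], [-0.021, 0.016, -0.003], 255]
    - [[0, 0, -0.302], [-0.021, 0.016, -0.003], 255]

```text
time: 45.2
position: [0.5717, -0.1312, 0.201]
tool_rot: [0.006, 3.141, 0.0]
ft_force: [-0.2, 0.8, 0.0]
grip_width: 0.075
```

```bash
python3 - <<'E'
from h import *
plan([(.572,-.13,.20,180),(.572,-.13,.05,180)])
a=ctrl.get_image("side");save("side","s30",(250,100,140,190),4,a)
E
```

```text
t 45.20 pos [ 0.5717 -0.1312  0.201 ] yawy 89.78 tilt 0.01 F [-0.2  0.8  0. ] grip 0.075
(0.572, -0.13, 0.2, 180) -> turn [ 0.0001  0.0001 -0.0038] shift [-0.0003  0.0012  0.001 ]
(0.572, -0.13, 0.05, 180) -> turn [ 0.0001  0.0001 -0.0038] shift [-0.0003  0.0012  0.151 ]
```

View pics/s30.png

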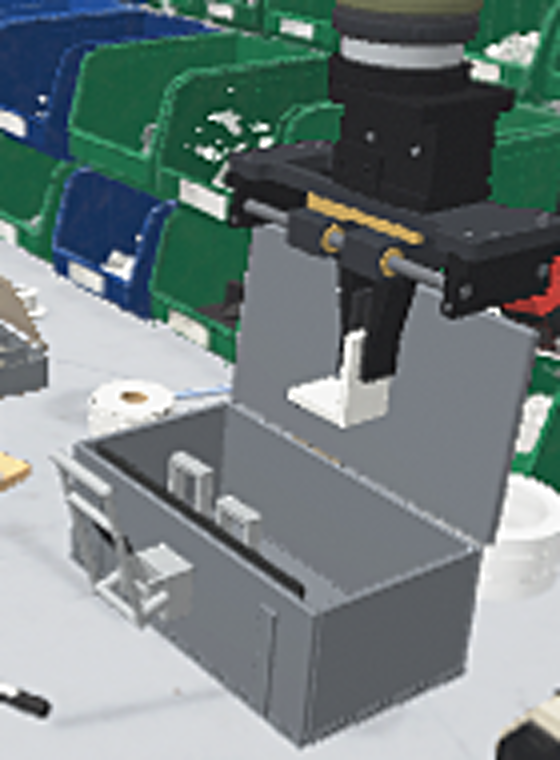

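Emit:
step_arm:
  plan:
    - [[0, 0, 0], [0, 0, 0.02], 255]
    - [[0, 0, 0], [0, 0, 0.045], 255]
    - [[0, 0, 0], [0, 0, 0.07], 255]
    - [[0, 0, 0], [0, 0, 0.095], 255]
    - [[0, 0, 0], [0, 0, 0.12], 255]
    - [[0, 0, 0], [0, 0, 0.14], 255]
    - [[0, 0, 0], [0, 0, 0.155], 255]
    - [[0, 0, 0], [0, 0, 0.163], 255]
    - [[0, 0, 0], [0, 0, 0.167], 255]
    - [[0, 0, 0], [0, 0, 0.167], 255]

```text
time: 46.5
position: [0.5719, -0.1313, 0.0342]
tool_rot: [0.006, 3.141, 0.0]
ft_force: [0.3, -0.7, -0.8]
grip_width: 0.077
```

Emit:
step_arm:
  plan:
    - [[0, 0, 0], [0, 0, 0.001], 255]
    - [[0, 0, 0], [0, 0, 0.002], 255]
    - [[0, 0, 0], [0, 0, 0.003], 255]
    - [[0, 0, 0], [0, 0, 0.004], 255]
    - [[0, 0, 0], [0, 0, 0.005], 255]
    - [[0, 0, 0], [0, 0, 0.006], 255]
    - [[0, 0, 0], [0, 0, 0.007], 255]
    - [[0, 0, 0], [0, 0, 0.007], 255]
    - [[0, 0, 0], [0, 0, 0.007], 255]
    - [[0, 0, 0], [0, 0, 0.007], 255]

```text
time: 47.75
position: [0.5717, -0.1312, 0.027]
tool_rot: [0.006, 3.141, 0.0]
ft_force: [-0.1, -0.7, -1.0]
grip_width: 0.073
```

Emit:
step_arm:
  plan:
    - [[0, 0, 0], [0, 0, 0.0005], 255]
    - [[0, 0, 0], [0, 0, 0.001], 255]
    - [[0, 0, 0], [0, 0, 0.0015], 255]
    - [[0, 0, 0], [0, 0, 0.002], 255]
    - [[0, 0, 0], [0, 0, 0.0025], 255]
    - [[0, 0, 0], [0, 0, 0.003], 255]
    - [[0, 0, 0], [0, 0, 0.003], 255]
    - [[0, 0, 0], [0, 0, 0.003], 255]
    - [[0, 0, 0], [0, 0, 0.003], 255]
    - [[0, 0, 0], [0, 0, 0.003], 255]

```text
time: 49.0
position: [0.5717, -0.1312, 0.025]
tool_rot: [0.006, 3.141, 0.001]
ft_force: [-2.6, 1.9, 7.8]
grip_width: 0.077
```

```bash
python3 - <<'E'
from h import *
now()
a=ctrl.get_image("side");save("side","s31",(260,180,130,110),6,a)
E
```

```text
t 49.00 pos [ 0.5717 -0.1312  0.025 ] yawy 89.78 tilt 0.04 F [-2.6  1.9  7.8] grip 0.077
```

View pics/s31.png

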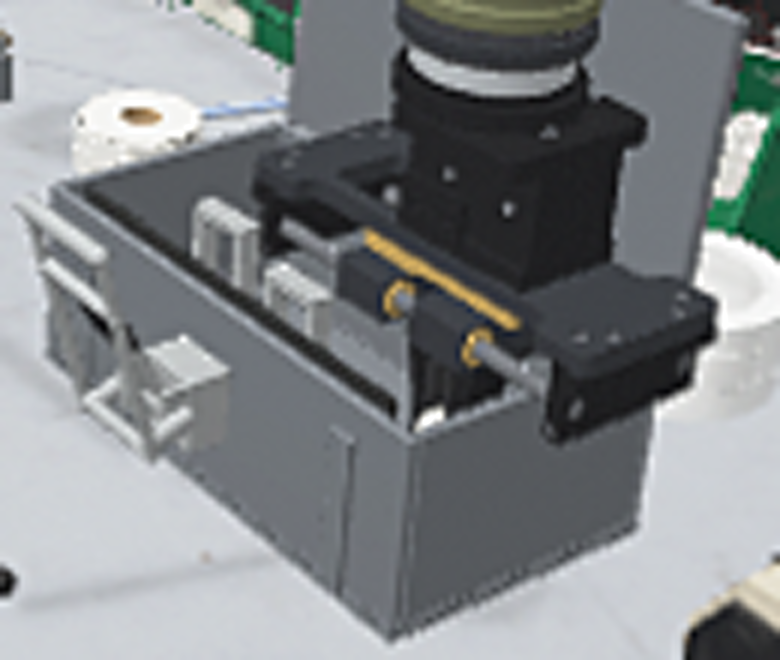

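Emit:
step_arm:
  plan:
    - [[0, 0, 0], [0, 0, -0.001], 255]
    - [[0, 0, 0], [0, 0, -0.001], 210]
    - [[0, 0, 0], [0, 0, -0.001], 175]
    - [[0, 0, 0], [0, 0, -0.001], 175]
    - [[0, 0, 0], [0, 0, -0.001], 175]
    - [[0, 0, 0], [0, 0, -0.005], 175]
    - [[0, 0, 0], [0, 0, -0.02], 175]
    - [[0, 0, 0], [0, 0, -0.05], 175]
    - [[0, 0, 0], [0, 0, -0.1], 175]
    - [[0, 0, 0], [0, 0, -0.15], 175]

```text
time: 50.3
position: [0.5716, -0.1315, 0.1765]
tool_rot: [0.007, 3.141, -0.0]
ft_force: [-0.2, -0.6, 0.8]
grip_width: 0.314
```

Emit:
step_arm:
  plan:
    - [[0, 0, 0], [0, 0, -0.05], 175]
    - [[0, 0, 0], [0, 0, -0.1], 255]
    - [[0, 0, 0], [0, -0.03, -0.12], 255]
    - [[0, 0, 0], [0, -0.06, -0.12], 255]
    - [[0, 0, 0], [0, -0.06, -0.12], 255]
    - [[0, 0, 0], [0, -0.06, -0.12], 255]
    - [[0, 0, 0], [0, -0.06, -0.12], 255]
    - [[0, 0, 0], [0, -0.06, -0.12], 255]
    - [[0, 0, 0], [0, -0.06, -0.12], 255]
    - [[0, 0, 0], [0, -0.06, -0.12], 255]

```text
time: 51.55
position: [0.5715, -0.191, 0.2939]
tool_rot: [-0.005, -3.142, -0.0]
ft_force: [-0.3, 0.1, 0.3]
grip_width: 0.007
```

```bash
python3 - <<'E'
from h import *
now()
a=ctrl.get_image("side");save("side","s32",(250,130,150,160),5,a)
b=ctrl.get_image("top");save("top","t32",(260,110,130,120),6,b)
np.savez("im2.npz",side=a,top=b)
E
```

```text
t 51.55 pos [ 0.5715 -0.191   0.2939] yawy 89.80 tilt 0.01 F [-0.3  0.1  0.3] grip 0.007
```

View pics/s32.png

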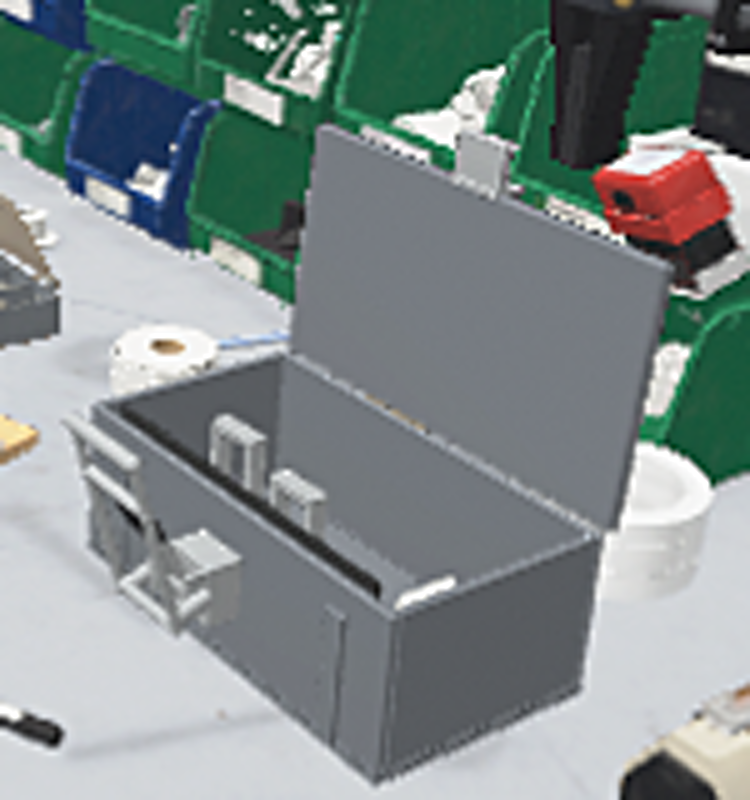

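View pics/t32.png

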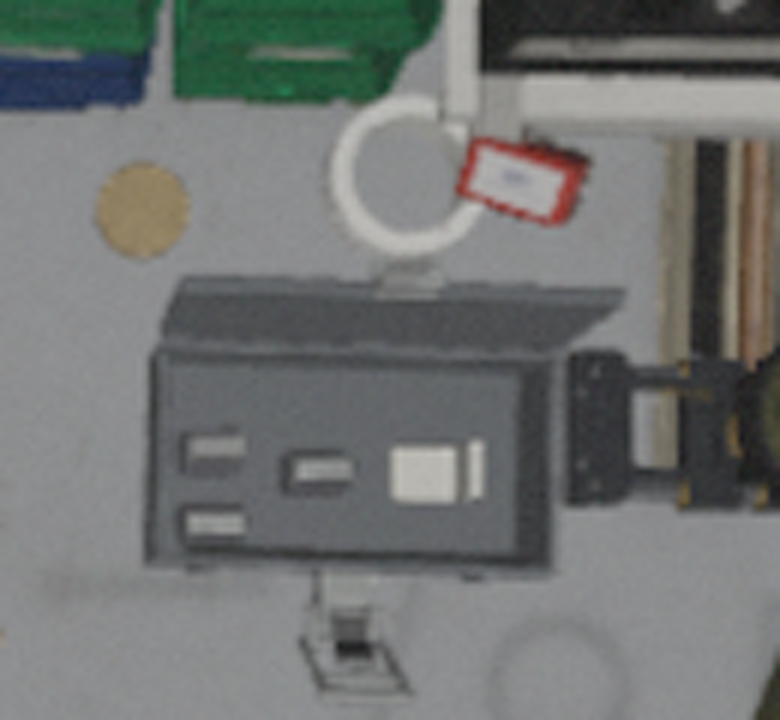

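```bash
python3 - <<'E'
from h import *
for z in(.0,.1,.2,.3): print(z,onz("top",(300,127),z),onz("top",(283,127),z))
plan([(.705,.03,.30,180),(.705,.03,.1845,180)])
print(proj("side",[.72,.03,.2]),proj("side",[.80,.03,.2]))
E
```

```text
0.0 [0.81633013 0.01178082 0.        ] [0.81522877 0.07990481 0.        ]
0.1 [0.79409423 0.02363336 0.1       ] [0.79306671 0.08718989 0.1       ]
0.2 [0.77185832 0.03548591 0.2       ] [0.77090465 0.09447498 0.2       ]
0.3 [0.74962242 0.04733845 0.3       ] [0.74874259 0.10176006 0.3       ]
t 51.65 pos [ 0.5714 -0.1912  0.2939] yawy 89.79 tilt 0.00 F [0.1 0.1 0.3] grip 0.002
(0.705, 0.03, 0.3, 180) -> turn [ 0.      0.     -0.0037] shift [-0.1328  0.2217 -0.006 ]
(0.705, 0.03, 0.1845, 180) -> turn [ 0.      0.     -0.0037] shift [-0.1328  0.2217  0.1095]
[[337.91292107 166.46476447]] [[357.15675506 161.85364842]]
```

Emit:
step_arm:
  plan:
    - [[0, 0, 0], [-0.01, 0.02, -0.01], 255]
    - [[0, 0, 0], [-0.03, 0.05, -0.02], 255]
    - [[0, 0, 0], [-0.06, 0.09, -0.02], 255]
    - [[0, 0, 0], [-0.09, 0.14, -0.02], 255]
    - [[0, 0, 0], [-0.115, 0.185, -0.02], 255]
    - [[0, 0, 0], [-0.1278, 0.2217, -0.02], 255]
    - [[0, 0, 0], [-0.1278, 0.2217, -0.02], 255]
    - [[0, 0, 0], [-0.1278, 0.2217, -0.02], 255]
    - [[0, 0, 0], [-0.1278, 0.2217, -0.02], 255]
    - [[0, 0, 0], [-0.1278, 0.2217, -0.02], 255]

```text
time: 52.9
position: [0.6999, 0.0286, 0.3145]
tool_rot: [0.009, 3.141, 0.0]
ft_force: [-0.2, 1.0, 0.0]
grip_width: 0.006
```

Emit:
step_arm:
  plan:
    - [[0, 0, 0], [0, 0, 0.015], 255]
    - [[0, 0, 0], [0, 0, 0.03], 255]
    - [[0, 0, 0], [0, 0, 0.045], 255]
    - [[0, 0, 0], [0, 0, 0.06], 255]
    - [[0, 0, 0], [0, 0, 0.075], 255]
    - [[0, 0, 0], [0, 0, 0.09], 255]
    - [[0, 0, 0], [0, 0, 0.105], 255]
    - [[0, 0, 0], [0, 0, 0.105], 255]
    - [[0, 0, 0], [0, 0, 0.105], 255]
    - [[0, 0, 0], [0, 0, 0.105], 255]

```text
time: 54.15
position: [0.7006, 0.0299, 0.2099]
tool_rot: [0.006, 3.14, 0.0]
ft_force: [0.7, -0.8, 0.6]
grip_width: 0.002
```

```bash
python3 - <<'E'
from h import *
plan([(.56,.03,.1845,180)])
a=ctrl.get_image("side");save("side","s33",(250,80,150,160),5,a)
E
```

```text
t 54.15 pos [0.7006 0.0299 0.2099] yawy 89.78 tilt 0.09 F [ 0.7 -0.8  0.6] grip 0.002
(0.56, 0.03, 0.1845, 180) -> turn [ 0.0002  0.0016 -0.0038] shift [ 0.1406 -0.0004  0.0252]
```

View pics/s33.png

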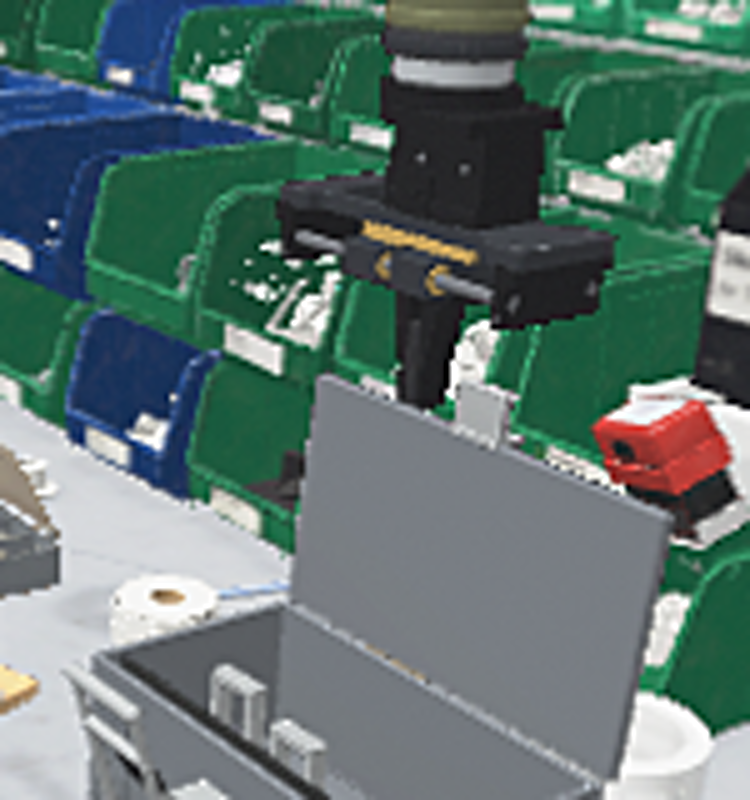

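Emit:
step_arm:
  plan:
    - [[0, 0, 0], [0, 0, 0.01], 255]
    - [[0, 0, 0], [0, 0, 0.02], 255]
    - [[0, 0, 0], [0.01, 0, 0.02], 255]
    - [[0, 0, 0], [0.022, 0, 0.02], 255]
    - [[0, 0, 0], [0.034, 0, 0.02], 255]
    - [[0, 0, 0], [0.046, 0, 0.02], 255]
    - [[0, 0, 0], [0.058, 0, 0.02], 255]
    - [[0, 0, 0], [0.07, 0, 0.022], 255]
    - [[0, 0, 0], [0.08, 0, 0.024], 255]
    - [[0, 0, 0], [0.08, 0, 0.024], 255]

```text
time: 55.45
position: [0.6191, 0.0304, 0.1847]
tool_rot: [-0.006, -3.141, -0.001]
ft_force: [-0.2, -0.0, -0.3]
grip_width: 0.004
```

```bash
python3 - <<'E'
from h import *
now()
a=ctrl.get_image("side");save("side","s34",(250,80,150,160),5,a)
E
```

```text
t 55.45 pos [0.6191 0.0304 0.1847] yawy 89.79 tilt 0.06 F [-0.2 -0.  -0.3] grip 0.004
```

View pics/s34.png

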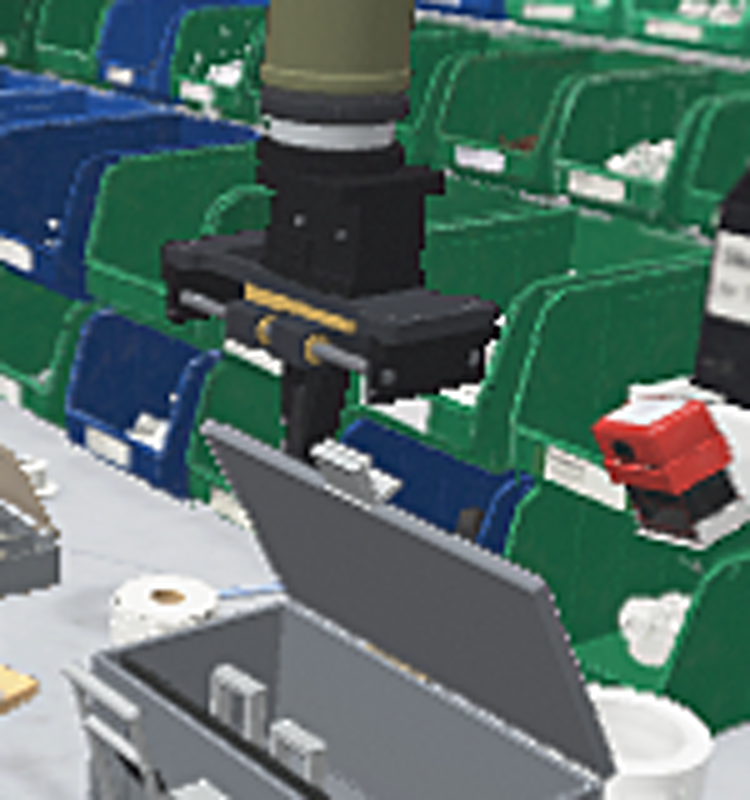

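Emit:
step_arm:
  plan:
    - [[0, 0, 0], [0.01, 0, 0.002], 255]
    - [[0, 0, 0], [0.02, 0, 0.004], 255]
    - [[0, 0, 0], [0.03, 0, 0.006], 255]
    - [[0, 0, 0], [0.04, 0, 0.008], 255]
    - [[0, 0, 0], [0.05, 0, 0.01], 255]
    - [[0, 0, 0], [0.06, 0, 0.012], 255]
    - [[0, 0, 0], [0.07, 0, 0.014], 255]
    - [[0, 0, 0], [0.07, 0, 0.014], 255]
    - [[0, 0, 0], [0.07, 0, 0.014], 255]
    - [[0, 0, 0], [0.07, 0, 0.014], 255]

```text
time: 56.75
position: [0.5504, 0.0305, 0.1711]
tool_rot: [0.006, 3.141, -0.0]
ft_force: [0.9, 0.3, 0.4]
grip_width: 0.002
```

```bash
python3 - <<'E'
from h import *
now()
a=ctrl.get_image("side");save("side","s35",(230,80,150,200),4,a)
E
```

```text
t 56.75 pos [0.5504 0.0305 0.1711] yawy 89.78 tilt 0.03 F [0.9 0.3 0.4] grip 0.002
```

View pics/s35.png

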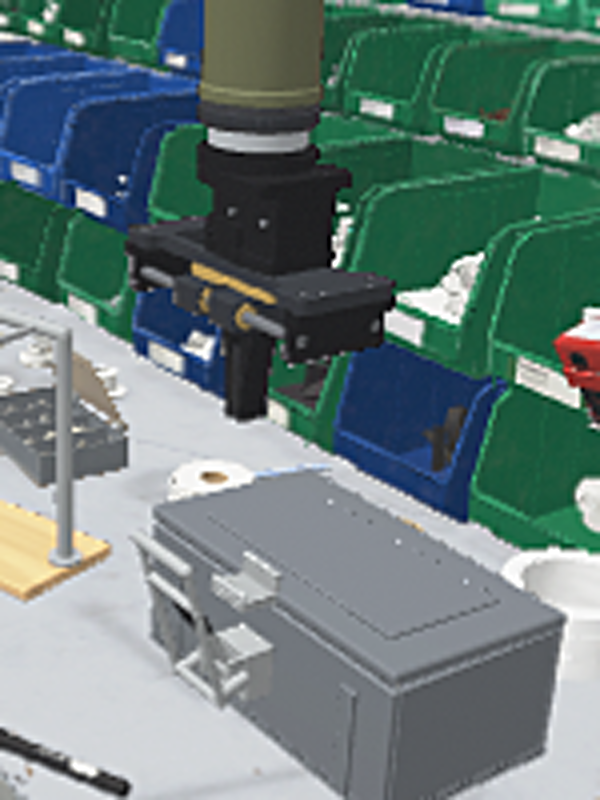

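```bash
python3 - <<'E'
from h import *
a=ctrl.get_image("side");np.savez("im3.npz",side=a)
save("side","s36",(258,205,50,55),14,a)
b=np.load("im2.npz")['top'];save("top","t36",(300,195,40,38),16,b)
E
```

```text
(no output)
```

View pics/s36.png

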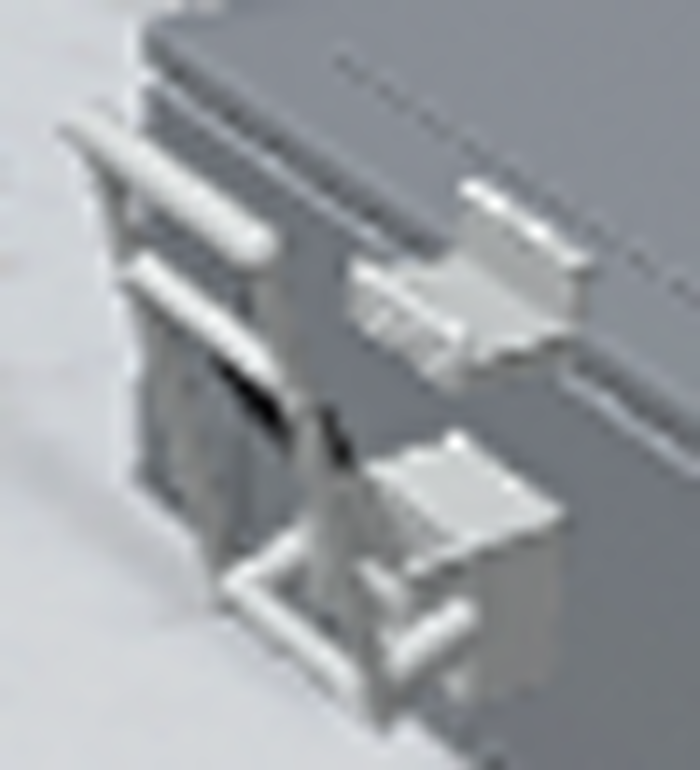

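View pics/t36.png

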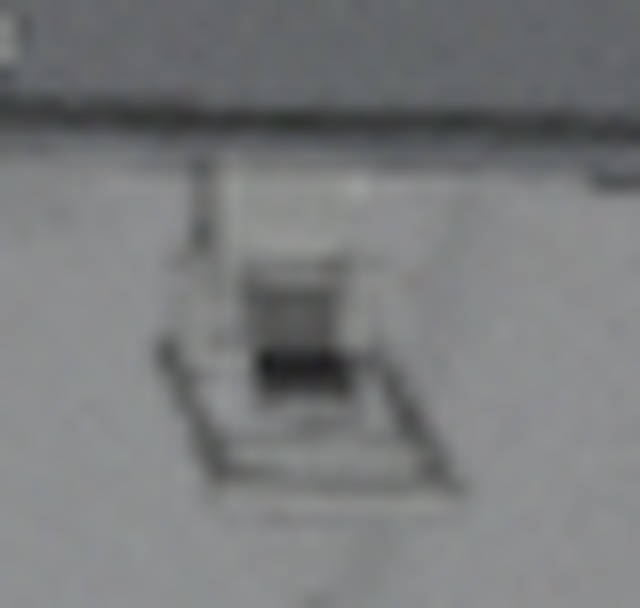

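```bash
cat > fl.py <<'E'
from h import *
CX,CY=.5752,-.0504
LX,LZ=CX-.095,.055
def bail(q):
    a=q-np.radians(8); return np.array([LX-.022*np.sin(a),LZ-.022*np.cos(a)])
def pts(q,b):
    B=bail(q); d=np.array([-np.sin(b),np.cos(b)]); G=B+.104*d; H=B+.074*d
    return B,H,G
if __name__=="__main__":
    S=lambda x,y:(258+x/14-.5,205+y/14-.5)
    obs=[("G",.025,S(85,130)),("G",-.025,S(258,240)),("H",.025,S(140,262)),("H",-.025,S(290,385)),("B",.025,S(228,592)),("B",-.025,S(375,705))]
    def f(p):
        B,H,G=pts(p[0],p[1]); D=dict(B=B,H=H,G=G)
        return np.ravel([proj("side",[D[k][0]+p[2],CY+y,D[k][1]])[0]-uv for k,y,uv in obs])
    for fix in (0,1):
        r=least_squares(lambda p:np.r_[f(p),p[2]*(1e5 if fix else 200)],[1.4,.25,0]);print(r.x.round(3),np.degrees(r.x[1]).round(1));print(r.fun[:-1].reshape(-1,2).round(1))
        B,H,G=pts(*r.x[:2]);print("B,H,G",(B+[r.x[2],0]).round(4),(H+[r.x[2],0]).round(4),(G+[r.x[2],0]).round(4))
    # keeper in image vs predicted
    for y in(.017,-.017): print("keeper lip pred",(proj("side",[CX-.0886-.005,CY+y,.111])[0]+.5-[258,205])*14)
E
python3 fl.py
```

```text
[ 1.515e+00  2.820e-01 -1.000e-03] 16.2
[[ 0.5 -0.1]
 [ 0.1  0.6]
 [-0.7  0.1]
 [ 0.4  0.2]
 [-0.7 -1.2]
 [ 0.4  0.2]]
B,H,G [0.4578 0.0507] [0.4372 0.1218] [0.4288 0.1506]
[ 1.519  0.29  -0.   ] 16.6
[[ 0.5 -0. ]
 [ 0.1  0.7]
 [-0.6  0.1]
 [ 0.5  0.2]
 [-0.5 -1.3]
 [ 0.6  0.1]]
B,H,G [0.4586 0.0508] [0.4374 0.1217] [0.4288 0.1505]
keeper lip pred [360.48362424 270.96606155]
keeper lip pred [475.82626404 352.30046911]
```

```bash
python3 - <<'E'
from h import *
plan([(.4288,-.0504,.19,90)])
E
```

```text
t 56.85 pos [0.5504 0.0305 0.171 ] yawy 89.78 tilt 0.02 F [ 0.3 -0.2 -0. ] grip 0.008
(0.4288, -0.0504, 0.19, 90) -> turn [0.000e+00 3.000e-04 1.567e+00] shift [ 0.1212 -0.0814 -0.019 ]
```

Emit:
step_arm:
  plan:
    - [[0, 0, 0.1], [0, 0, -0.02], 200]
    - [[0, 0, 0.26], [0.01, -0.007, -0.05], 150]
    - [[0, 0, 0.42], [0.025, -0.016, -0.06], 140]
    - [[0, 0, 0.58], [0.04, -0.026, -0.06], 140]
    - [[0, 0, 0.75], [0.055, -0.037, -0.06], 140]
    - [[0, 0, 0.92], [0.07, -0.047, -0.06], 140]
    - [[0, 0, 1.09], [0.085, -0.057, -0.06], 140]
    - [[0, 0, 1.26], [0.1, -0.067, -0.055], 140]
    - [[0, 0, 1.42], [0.112, -0.075, -0.05], 140]
    - [[0, 0, 1.567], [0.1212, -0.0814, -0.045], 140]

```text
time: 58.1
position: [0.4283, -0.0509, 0.216]
tool_rot: [2.227, 2.215, 0.001]
ft_force: [-0.4, -0.3, 1.0]
grip_width: 0.453
```

```bash
python3 - <<'E'
from h import *
plan([(.4288,-.0504,.175,90)])
print(ctrl.get_state()['joint_positions'].round(2))
a=ctrl.get_image("side");save("side","s37",(230,120,120,140),5,a)
E
```

```text
t 58.10 pos [ 0.4283 -0.0509  0.216 ] yawy -0.31 tilt 0.03 F [-0.4 -0.3  1. ] grip 0.453
(0.4288, -0.0504, 0.175, 90) -> turn [ 0.0004 -0.0003 -0.0055] shift [0.0005 0.0005 0.041 ]
[-0.6  -0.21  0.58  1.97  0.12  1.36 -0.06]
```

View pics/s37.png

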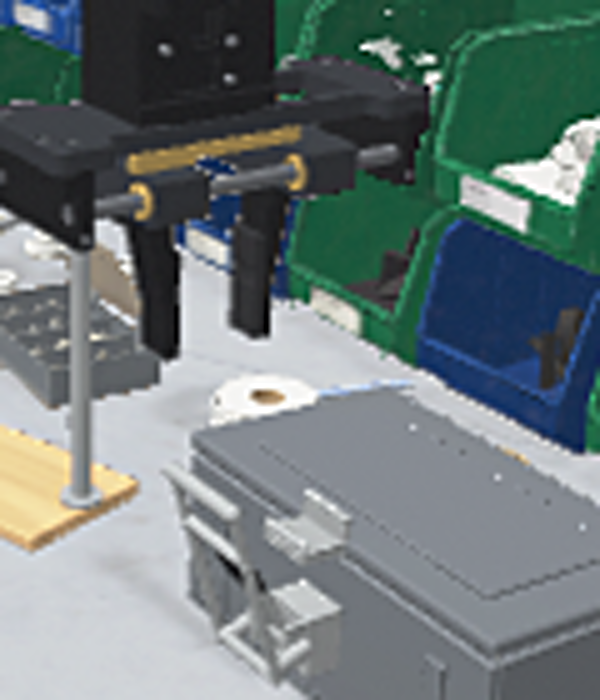

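```bash
python3 - <<'E'
from h import *
for z in (.1505,.202,.22,.226,.23,.235,.24): print(z,((proj("side",[.4283,-.0509,z])[0]-[230,120]+.5)*5).round(1))
E
```

```text
0.1505 [201.8 492.8]
0.202 [204.  393.2]
0.22 [204.8 357.2]
0.226 [205.1 345. ]
0.23 [205.3 336.9]
0.235 [205.5 326.7]
0.24 [205.7 316.4]
```

Emit:
step_arm:
  plan:
    - [[0, 0, -0.005], [0, 0, 0.012], 140]
    - [[0, 0, -0.005], [0, 0, 0.024], 140]
    - [[0, 0, -0.005], [0, 0, 0.036], 140]
    - [[0, 0, -0.005], [0, 0, 0.048], 140]
    - [[0, 0, -0.005], [0, 0, 0.06], 140]
    - [[0, 0, -0.005], [0, 0, 0.07], 140]
    - [[0, 0, -0.005], [0, 0, 0.08], 140]
    - [[0, 0, -0.005], [0, 0, 0.088], 140]
    - [[0, 0, -0.005], [0, 0, 0.088], 140]
    - [[0, 0, -0.005], [0, 0, 0.088], 140]

```text
time: 59.4
position: [0.4288, -0.0504, 0.1282]
tool_rot: [2.216, 2.227, 0.001]
ft_force: [-0.3, 1.4, 0.8]
grip_width: 0.451
```

```bash
python3 - <<'E'
from h import *
now()
a=ctrl.get_image("side");save("side","s38",(240,170,75,85),8.5,a)
E
```

```text
t 59.40 pos [ 0.4288 -0.0504  0.1282] yawy 0.29 tilt 0.03 F [-0.3  1.4  0.8] grip 0.451
```

View pics/s38.png

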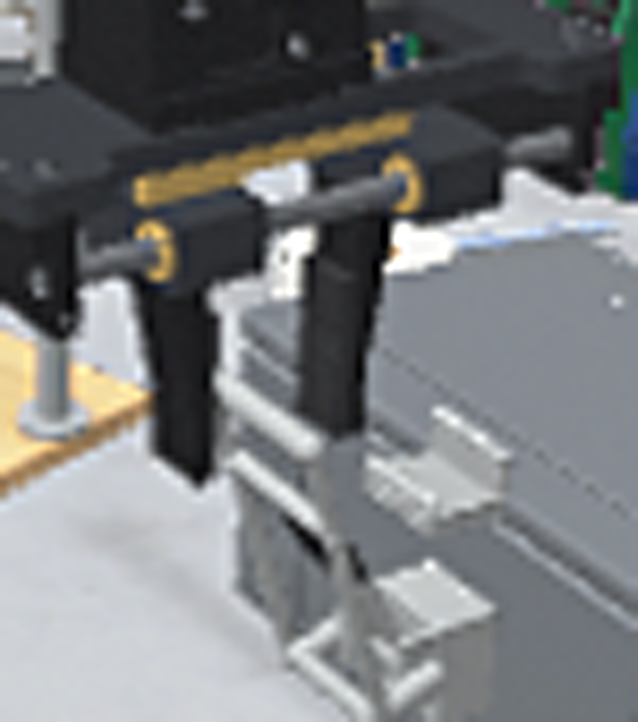

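Emit:
step_arm:
  plan:
    - [[0, 0, 0], [0, 0, 0], 180]
    - [[0, 0, 0], [0, 0, 0], 220]
    - [[0, 0, 0], [0, 0, 0], 255]
    - [[0, 0, 0], [0, 0, 0], 255]
    - [[0, 0, 0], [0, 0, 0], 255]
    - [[0, 0, 0], [0, 0, 0], 255]
    - [[0, 0, 0], [0, 0, 0], 255]
    - [[0, 0, 0], [0, 0, 0], 255]
    - [[0, 0, 0], [0, 0, 0], 255]
    - [[0, 0, 0], [0, 0, 0], 255]
  squeeze: 12

```text
time: 60.7
position: [0.4286, -0.0504, 0.128]
tool_rot: [2.216, 2.227, 0.0]
ft_force: [-0.8, 0.7, 0.6]
grip_width: 0.098
```

```bash
python3 - <<'E'
from h import *
now()
a=ctrl.get_image("side");save("side","s39",(240,170,75,85),8.5,a)
E
```

```text
t 60.70 pos [ 0.4286 -0.0504  0.128 ] yawy 0.29 tilt 0.01 F [-0.8  0.7  0.6] grip 0.098
```

View pics/s39.png

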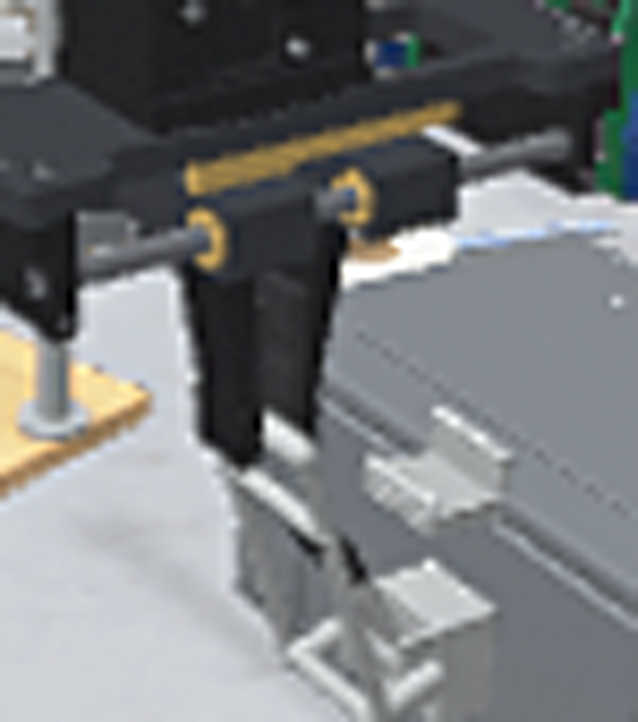

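```bash
python3 - <<'E'
from h import *
from fl import *
c=.0226
x0,z0=.4287,.1280
def solve(hx,q):
    B=bail(q); s=(hx-B[0])/.074; return np.arcsin(-s)
print("start",pts(1.517,.286))
b1=.286
seq=[]
q0=1.517
bs=np.linspace(.286,solve(.4895,1.5),12)
for i,b in enumerate(bs):
    q=1.517+(1.5-1.517)*min(1,i/3)
    B,H,G=pts(q,b); print(i,"q %.2f beta %.1f H"%(q,np.degrees(b)),H.round(4),"G",G.round(4),"shift y(+x) %.4f z(down) %.4f"%(G[0]-x0,-(G[1]-c-z0)))
print('lower')
for hx,q in [(.4895,1.4),(.489,1.3),(.488,1.2),(.487,1.1),(.4866,1.05)]:
    b=solve(hx,q);B,H,G=pts(q,b); print("q %.2f beta %.1f H"%(q,np.degrees(b)),H.round(4),"G",G.round(4),"shift y %.4f z %.4f"%(G[0]-x0,-(G[1]-c-z0)))
E
```

```text
start (array([0.45861025, 0.05077119]), array([0.4377336 , 0.12176531]), array([0.42927009, 0.15054671]))
0 q 1.52 beta 16.4 H [0.4377 0.1218] G [0.4293 0.1505] shift y(+x) 0.0006 z(down) 0.0001
1 q 1.51 beta 12.7 H [0.4424 0.1228] G [0.4358 0.1521] shift y(+x) 0.0071 z(down) -0.0015
2 q 1.51 beta 8.9 H [0.4472 0.1236] G [0.4425 0.1533] shift y(+x) 0.0138 z(down) -0.0027
3 q 1.50 beta 5.2 H [0.452  0.1241] G [0.4492 0.154 ] shift y(+x) 0.0205 z(down) -0.0034
4 q 1.50 beta 1.5 H [0.4568 0.1244] G [0.456  0.1544] shift y(+x) 0.0273 z(down) -0.0038
5 q 1.50 beta -2.2 H [0.4616 0.1243] G [0.4628 0.1543] shift y(+x) 0.0341 z(down) -0.0037
6 q 1.50 beta -6.0 H [0.4664 0.124 ] G [0.4695 0.1538] shift y(+x) 0.0408 z(down) -0.0032
7 q 1.50 beta -9.7 H [0.4712 0.1233] G [0.4762 0.1529] shift y(+x) 0.0475 z(down) -0.0023
8 q 1.50 beta -13.4 H [0.4759 0.1224] G [0.4828 0.1516] shift y(+x) 0.0541 z(down) -0.0010
9 q 1.50 beta -17.2 H [0.4805 0.1211] G [0.4894 0.1498] shift y(+x) 0.0607 z(down) 0.0008
10 q 1.50 beta -20.9 H [0.4851 0.1195] G [0.4958 0.1476] shift y(+x) 0.0671 z(down) 0.0030
11 q 1.50 beta -24.6 H [0.4895 0.1177] G [0.502 0.145] shift y(+x) 0.0733 z(down) 0.0056
lower
q 1.40 beta -24.1 H [0.4895 0.1158] G [0.5018 0.1432] shift y 0.0731 z 0.0074
q 1.30 beta -23.0 H [0.489  0.1143] G [0.5007 0.1419] shift y 0.0720 z 0.0087
q 1.20 beta -21.4 H [0.488  0.1132] G [0.4989 0.1411] shift y 0.0702 z 0.0095
q 1.10 beta -19.6 H [0.487  0.1121] G [0.4971 0.1404] shift y 0.0684 z 0.0102
q 1.05 beta -18.7 H [0.4866 0.1116] G [0.4962 0.14  ] shift y 0.0675 z 0.0106
```

Emit:
step_arm:
  plan:
    - [[0, 0, 0], [0, 0.0065, -0.0015], 255]
    - [[0, 0, 0], [0, 0.0135, -0.0027], 255]
    - [[0, 0, 0], [0, 0.02, -0.0034], 255]
    - [[0, 0, 0], [0, 0.027, -0.0038], 255]
    - [[0, 0, 0], [0, 0.034, -0.0037], 255]
    - [[0, 0, 0], [0, 0.0405, -0.0033], 255]
    - [[0, 0, 0], [0, 0.047, -0.0024], 255]
    - [[0, 0, 0], [0, 0.047, -0.0024], 255]
    - [[0, 0, 0], [0, 0.047, -0.0024], 255]
    - [[0, 0, 0], [0, 0.047, -0.0024], 255]

```text
time: 62.0
position: [0.4754, -0.0504, 0.1303]
tool_rot: [2.216, 2.227, -0.0]
ft_force: [-1.1, -3.1, -0.5]
grip_width: 0.1
```

```bash
python3 - <<'E'
from h import *
now()
a=ctrl.get_image("side");save("side","s40",(245,180,70,75),9,a)
E
```

```text
t 62.00 pos [ 0.4754 -0.0504  0.1303] yawy 0.28 tilt 0.00 F [-1.1 -3.1 -0.5] grip 0.100
```

View pics/s40.png

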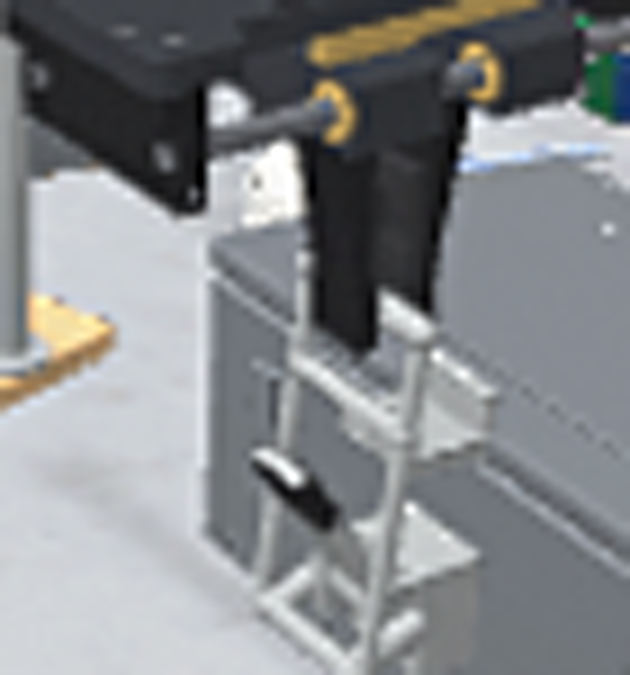

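Emit:
step_arm:
  plan:
    - [[0, 0, 0], [0, 0.0035, 0.0002], 255]
    - [[0, 0, 0], [0, 0.007, 0.0006], 255]
    - [[0, 0, 0], [0, 0.0105, 0.0014], 255]
    - [[0, 0, 0], [0, 0.0138, 0.0024], 255]
    - [[0, 0, 0], [0, 0.017, 0.0034], 255]
    - [[0, 0, 0], [0, 0.0202, 0.0046], 255]
    - [[0, 0, 0], [0, 0.0232, 0.0058], 255]
    - [[0, 0, 0], [0, 0.026, 0.0072], 255]
    - [[0, 0, 0], [0, 0.026, 0.0072], 255]
    - [[0, 0, 0], [0, 0.026, 0.0072], 255]

```text
time: 63.3
position: [0.502, -0.0502, 0.1235]
tool_rot: [2.215, 2.226, 0.001]
ft_force: [0.2, -5.0, 0.7]
grip_width: 0.099
```

```bash
python3 - <<'E'
from h import *
now()
a=ctrl.get_image("side");save("side","s41",(245,180,70,75),9,a)
E
```

```text
t 63.30 pos [ 0.502  -0.0502  0.1235] yawy 0.28 tilt 0.06 F [ 0.2 -5.   0.7] grip 0.099
```

View pics/s41.png

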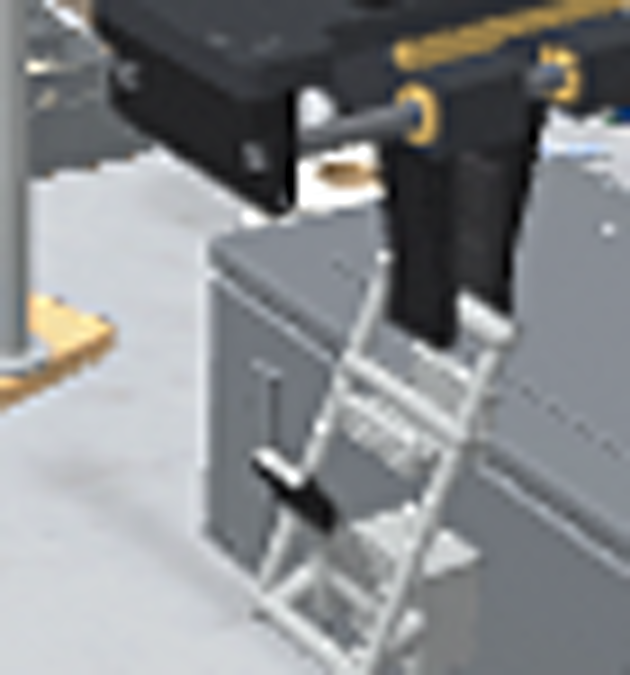

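Emit:
step_arm:
  plan:
    - [[0, 0, 0], [0, -0.0005, 0.001], 255]
    - [[0, 0, 0], [0, -0.001, 0.002], 255]
    - [[0, 0, 0], [0, -0.0015, 0.003], 255]
    - [[0, 0, 0], [0, -0.002, 0.004], 255]
    - [[0, 0, 0], [0, -0.003, 0.005], 255]
    - [[0, 0, 0], [0, -0.004, 0.0055], 255]
    - [[0, 0, 0], [0, -0.0045, 0.006], 255]
    - [[0, 0, 0], [0, -0.0045, 0.006], 255]
    - [[0, 0, 0], [0, -0.0045, 0.006], 255]
    - [[0, 0, 0], [0, -0.0045, 0.006], 255]

```text
time: 64.6
position: [0.4997, -0.0502, 0.1189]
tool_rot: [2.213, 2.224, 0.007]
ft_force: [2.2, -5.0, 5.9]
grip_width: 0.095
```

```bash
python3 - <<'E'
from h import *
from fl import *
now()
a=ctrl.get_image("side");save("side","s42",(245,180,70,75),9,a)
for P in [(.4866,.111),(.4895,.1145)]:
  for y in (.025,-.025): print(P,((proj("side",[P[0],CY+y,P[1]])[0]-[245,180]+.5)*9).round())
E
```

```text
t 64.60 pos [ 0.4997 -0.0502  0.1189] yawy 0.28 tilt 0.35 F [ 2.2 -5.   5.9] grip 0.095
(0.4866, 0.111) [346. 383.]
(0.4866, 0.111) [456. 459.]
(0.4895, 0.1145) [355. 369.]
(0.4895, 0.1145) [465. 445.]
```

View pics/s42.png

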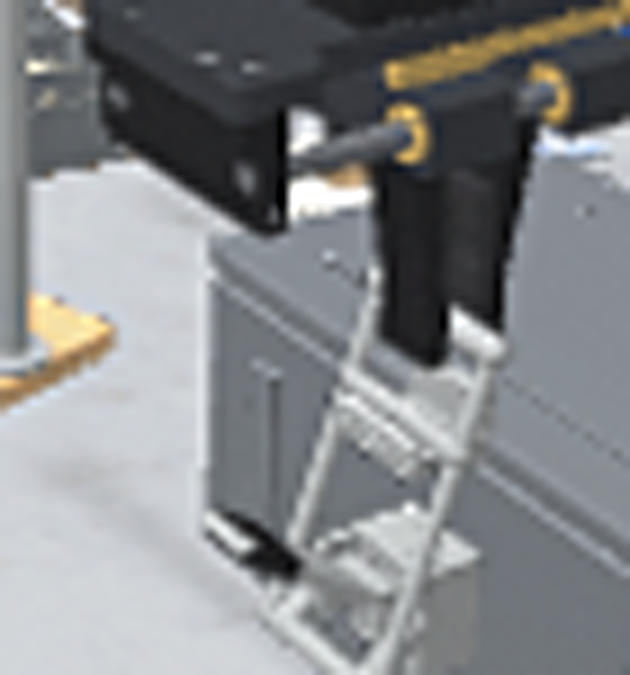

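Emit:
step_arm:
  plan:
    - [[0, 0, 0], [0, 0, -0.0005], 255]
    - [[0, 0, 0], [0, 0, -0.0005], 220]
    - [[0, 0, 0], [0, 0, -0.0005], 180]
    - [[0, 0, 0], [0, 0, -0.0005], 160]
    - [[0, 0, 0], [0, 0, -0.0005], 160]
    - [[0, 0, 0], [0, 0, -0.0005], 160]
    - [[0, 0, 0], [0, 0, -0.0005], 160]
    - [[0, 0, 0], [0, 0, -0.01], 160]
    - [[0, 0, 0], [0, 0, -0.03], 160]
    - [[0, 0, 0], [0, 0, -0.06], 160]

```text
time: 65.9
position: [0.4966, -0.0501, 0.1778]
tool_rot: [-2.216, -2.226, 0.002]
ft_force: [0.6, -0.5, 1.0]
grip_width: 0.373
```

```bash
python3 - <<'E'
from h import *
now()
a=ctrl.get_image("side");save("side","s43",(245,180,70,75),10,a);np.savez("im4.npz",side=a)
E
```

```text
t 65.90 pos [ 0.4966 -0.0501  0.1778] yawy 0.27 tilt 0.07 F [ 0.6 -0.5  1. ] grip 0.373
```

View pics/s43.png

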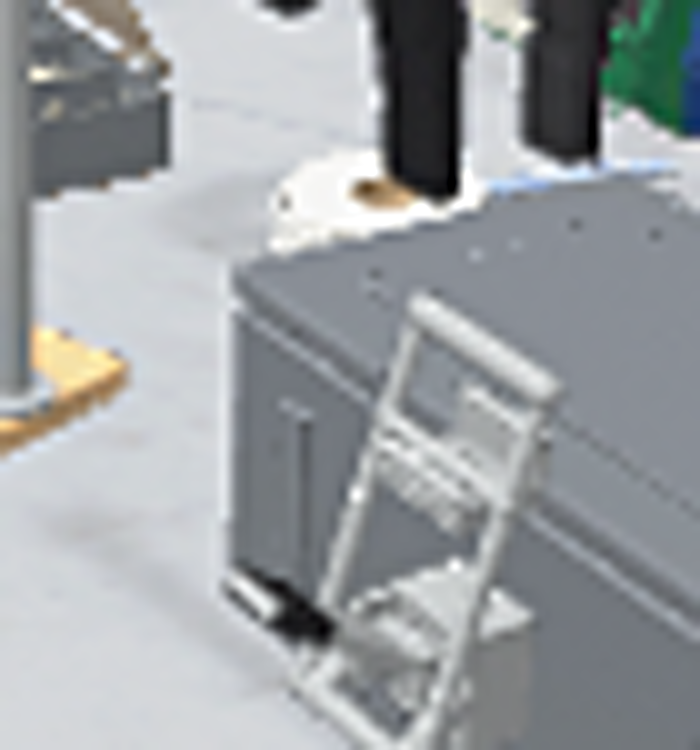

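```bash
cat > fl2.py <<'E'
from h import *
from fl import *
S=lambda x,y:(245+x/10-.5,180+y/10-.5)
obs=[("G",.025,S(415,300)),("G",-.025,S(555,390)),("H",.025,S(385,425)),("H",-.025,S(505,500)),("B",.025,S(300,680))]
def f(p):
    B,H,G=pts(p[0],p[1]); D=dict(B=B,H=H,G=G)
    return np.ravel([proj("side",[D[k][0],CY+y,D[k][1]])[0]-uv for k,y,uv in obs])
r=least_squares(f,[1.05,-.3]);print(r.x.round(3),np.degrees(r.x[1]).round(1));print(r.fun.reshape(-1,2).round(1));print([p.round(4) for p in pts(*r.x)])
def handle(q,s,h): # point at distance s along the handle, h above mid plane
    a=q-np.radians(20); d=np.array([-np.cos(a),np.sin(a)]); n=np.array([np.sin(a),np.cos(a)])
    return np.array([LX,LZ])+s*d+h*n
for q in (1.15,1.05,1.0,.9):
    for s in(.052,.062):
        P=handle(q,s,.004); print(q,s,P.round(4),((proj("side",[P[0],CY,P[1]])[0]-[245,180]+.5)*10).round())
E
python3 fl2.py
```

```text
[ 1.171 -0.349] -20.0
[[ 0.7  0.8]
 [-0.9 -0.1]
 [ 0.  -0.8]
 [ 0.2  0.2]
 [-0.4  0.1]]
[array([0.4613, 0.0437]), array([0.4866, 0.1133]), array([0.4968, 0.1414])]
1.15 0.052 [0.4469 0.0951] [311. 567.]
1.15 0.062 [0.4399 0.1023] [288. 549.]
1.05 0.052 [0.443  0.0916] [298. 583.]
1.05 0.062 [0.4354 0.098 ] [272. 569.]
1.0 0.052 [0.4413 0.0897] [292. 592.]
1.0 0.062 [0.4333 0.0957] [265. 580.]
0.9 0.052 [0.438  0.0856] [280. 610.]
0.9 0.062 [0.4295 0.0909] [252. 602.]
```

```bash
python3 - <<'E'
from h import *
plan([(.43,-.0504,.20,180),(.43,-.0504,.20,0)])
E
```

```text
t 65.95 pos [ 0.4993 -0.0503  0.1823] yawy 0.25 tilt 0.35 F [ 1.7 -0.2  3.3] grip 0.371
(0.43, -0.0504, 0.2, 180) -> turn [ 0.0055  0.0039 -1.5663] shift [ 0.0002 -0.0692 -0.0182]
(0.43, -0.0504, 0.2, 0) -> turn [ 0.0055  0.0039 -1.5663] shift [ 0.0002 -0.0692 -0.0182]
```

Emit:
step_arm:
  plan:
    - [[0, 0, 0], [0, 0, -0.02], 200]
    - [[0, 0, -0.1], [0, -0.008, -0.02], 255]
    - [[0, 0, -0.27], [0, -0.016, -0.02], 255]
    - [[0, 0, -0.44], [0, -0.024, -0.02], 255]
    - [[0, 0, -0.61], [0, -0.032, -0.02], 255]
    - [[0, 0, -0.78], [0, -0.04, -0.02], 255]
    - [[0, 0, -0.95], [0, -0.048, -0.02], 255]
    - [[0, 0, -1.12], [0, -0.056, -0.02], 255]
    - [[0, 0, -1.29], [0, -0.063, -0.02], 255]
    - [[0, 0, -1.45], [0, -0.068, -0.02], 255]
  squeeze: 20

```text
time: 67.2
position: [0.429, -0.0506, 0.1978]
tool_rot: [0.174, 3.136, 0.001]
ft_force: [-0.3, -0.5, -0.6]
grip_width: 0.008
```

```bash
python3 - <<'E'
from h import *
plan([(.43,-.0504,.12,0)])
E
```

```text
t 67.20 pos [ 0.429  -0.0506  0.1978] yawy 83.65 tilt 0.07 F [-0.3 -0.5 -0.6] grip 0.008
(0.43, -0.0504, 0.12, 0) -> turn [ 0.0007  0.001  -0.1109] shift [-0.0009  0.0002  0.0778]
```

Emit:
step_arm:
  plan:
    - [[0, 0, -0.06], [0, 0, 0.01], 255]
    - [[0, 0, -0.115], [0, 0, 0.022], 255]
    - [[0, 0, -0.115], [0, 0, 0.036], 255]
    - [[0, 0, -0.115], [0, 0, 0.05], 255]
    - [[0, 0, -0.115], [0, 0, 0.062], 255]
    - [[0, 0, -0.115], [0, 0, 0.072], 255]
    - [[0, 0, -0.115], [0, 0, 0.078], 255]
    - [[0, 0, -0.115], [0, 0, 0.078], 255]
    - [[0, 0, -0.115], [0, 0, 0.078], 255]
    - [[0, 0, -0.115], [0, 0, 0.078], 255]

```text
time: 68.45
position: [0.4294, -0.0504, 0.1195]
tool_rot: [0.001, 3.141, 0.0]
ft_force: [-0.1, 0.5, -0.3]
grip_width: 0.003
```

```bash
python3 - <<'E'
from h import *
plan([(.43,-.0504,.031,0)])
a=ctrl.get_image("side");save("side","s44",(235,160,75,95),8,a)
E
```

```text
t 68.45 pos [ 0.4294 -0.0504  0.1195] yawy 89.95 tilt 0.05 F [-0.1  0.5 -0.3] grip 0.003
(0.43, -0.0504, 0.031, 0) -> turn [ 0.0003  0.0008 -0.0008] shift [-0.0005 -0.0001  0.0885]
```

View pics/s44.png

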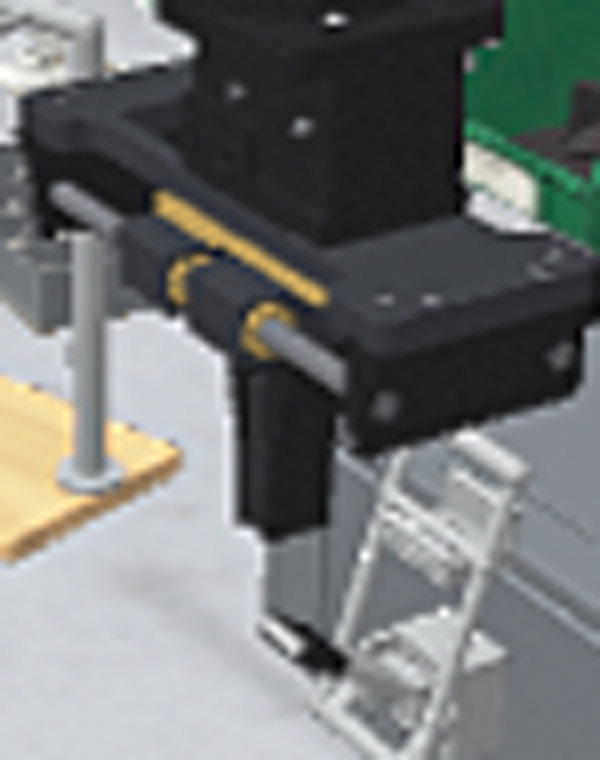

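Emit:
step_arm:
  plan:
    - [[0, 0, 0], [-0.003, 0, 0.008], 255]
    - [[0, 0, 0], [-0.003, 0, 0.016], 255]
    - [[0, 0, 0], [-0.003, 0, 0.024], 255]
    - [[0, 0, 0], [-0.003, 0, 0.031], 255]
    - [[0, 0, 0], [-0.003, 0, 0.037], 255]
    - [[0, 0, 0], [-0.003, 0, 0.043], 255]
    - [[0, 0, 0], [-0.003, 0, 0.049], 255]
    - [[0, 0, 0], [-0.003, 0, 0.055], 255]
    - [[0, 0, 0], [-0.003, 0, 0.06], 255]
    - [[0, 0, 0], [-0.003, 0, 0.06], 255]

```text
time: 69.75
position: [0.4321, -0.0504, 0.0588]
tool_rot: [-0.001, -3.142, 0.001]
ft_force: [-0.7, -0.2, -0.2]
grip_width: 0.004
```

```bash
python3 - <<'E'
from h import *
now()
a=ctrl.get_image("side");save("side","s45",(235,160,75,95),8,a)
E
```

```text
t 69.75 pos [ 0.4321 -0.0504  0.0588] yawy 89.95 tilt 0.02 F [-0.7 -0.2 -0.2] grip 0.004
```

View pics/s45.png

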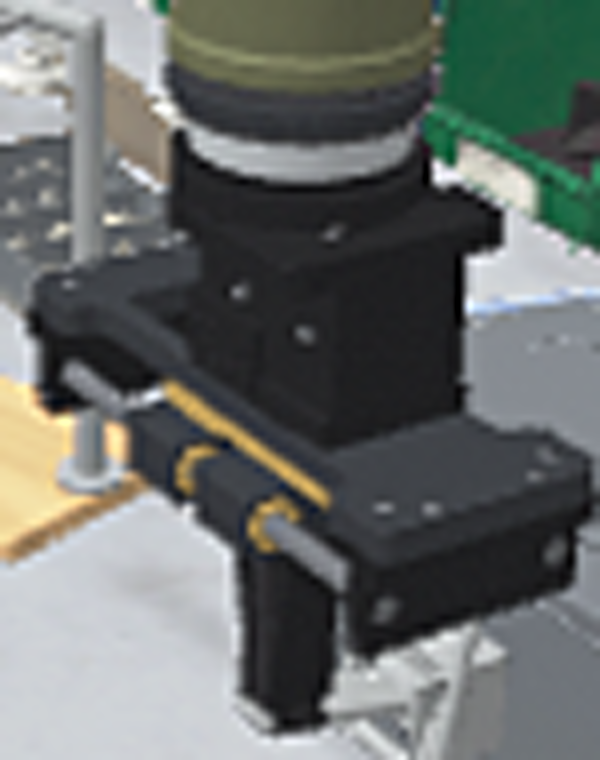

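Emit:
step_arm:
  plan:
    - [[0, 0, 0], [0, 0, 0.004], 255]
    - [[0, 0, 0], [0, 0, 0.008], 255]
    - [[0, 0, 0], [0, 0, 0.012], 255]
    - [[0, 0, 0], [0, 0, 0.015], 255]
    - [[0, 0, 0], [0, 0, 0.018], 255]
    - [[0, 0, 0], [0, 0, 0.021], 255]
    - [[0, 0, 0], [0, 0, 0.0235], 255]
    - [[0, 0, 0], [0, 0, 0.0255], 255]
    - [[0, 0, 0], [0, 0, 0.0255], 255]
    - [[0, 0, 0], [0, 0, 0.0255], 255]

```text
time: 71.05
position: [0.4319, -0.0504, 0.0336]
tool_rot: [-0.001, -3.141, -0.0]
ft_force: [0.3, -0.3, 0.5]
grip_width: 0.007
```

```bash
python3 - <<'E'
from h import *
now()
a=ctrl.get_image("side");save("side","s46",(235,170,75,95),8,a)
E
```

```text
t 71.05 pos [ 0.4319 -0.0504  0.0336] yawy 89.96 tilt 0.01 F [ 0.3 -0.3  0.5] grip 0.007
```

View pics/s46.png

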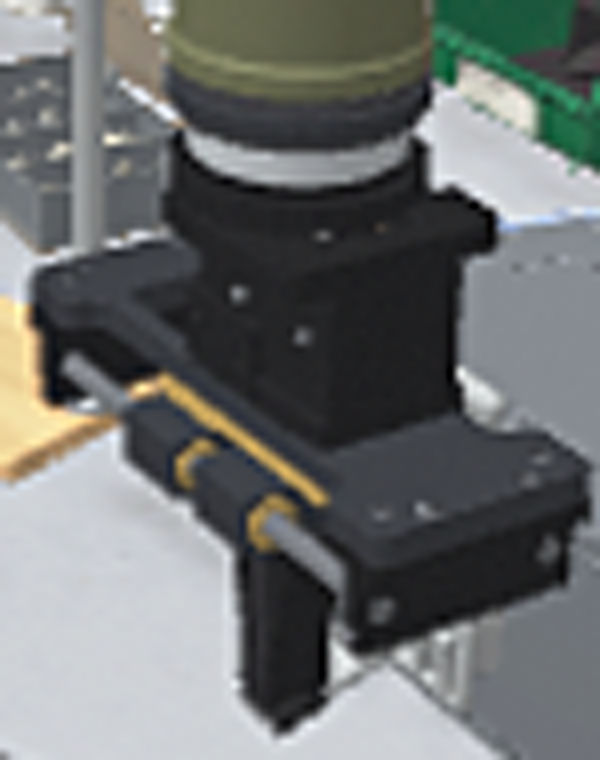

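Emit:
step_arm:
  plan:
    - [[0, 0, 0], [0, 0, 0.001], 255]
    - [[0, 0, 0], [0, 0, 0.002], 255]
    - [[0, 0, 0], [0, 0, 0.003], 255]
    - [[0, 0, 0], [0, 0, 0.0035], 255]
    - [[0, 0, 0], [0, 0, 0.004], 255]
    - [[0, 0, 0], [0, 0, 0.0045], 255]
    - [[0, 0, 0], [0, 0, 0.005], 255]
    - [[0, 0, 0], [0, 0, 0.005], 255]
    - [[0, 0, 0], [0, 0, 0.005], 255]
    - [[0, 0, 0], [0, 0, 0.005], 255]

```text
time: 72.35
position: [0.4328, -0.0504, 0.031]
tool_rot: [-0.002, -3.141, -0.003]
ft_force: [-8.4, -0.2, 25.7]
grip_width: 0.004
```

Emit:
step_arm:
  plan:
    - [[0, 0, 0], [0, 0, -0.005], 255]
    - [[0, 0, 0], [0, 0, -0.02], 255]
    - [[0, 0, 0], [0.005, 0, -0.05], 255]
    - [[0, 0, 0], [0.005, 0, -0.09], 255]
    - [[0, 0, 0], [0.005, 0, -0.13], 255]
    - [[0, 0, 0], [0.005, 0, -0.17], 255]
    - [[0, 0, 0], [0.005, 0.05, -0.19], 255]
    - [[0, 0, 0], [0.005, 0.1, -0.19], 255]
    - [[0, 0, 0], [0.005, 0.15, -0.19], 255]
    - [[0, 0, 0], [0.005, 0.2, -0.19], 255]

```text
time: 73.6
position: [0.4271, 0.151, 0.2194]
tool_rot: [0.002, 3.14, 0.001]
ft_force: [1.0, 0.6, -1.2]
grip_width: 0.005
```

```bash
python3 - <<'E'
from h import *
now()
a=ctrl.get_image("side");save("side","s47",(245,180,80,80),9,a);save("side","s48",None,1.5,a)
b=ctrl.get_image("top");save("top","t48",(130,120,262,130),3,b)
E
```

```text
t 73.60 pos [0.4271 0.151  0.2194] yawy 89.94 tilt 0.07 F [ 1.   0.6 -1.2] grip 0.005
```

View pics/s47.png

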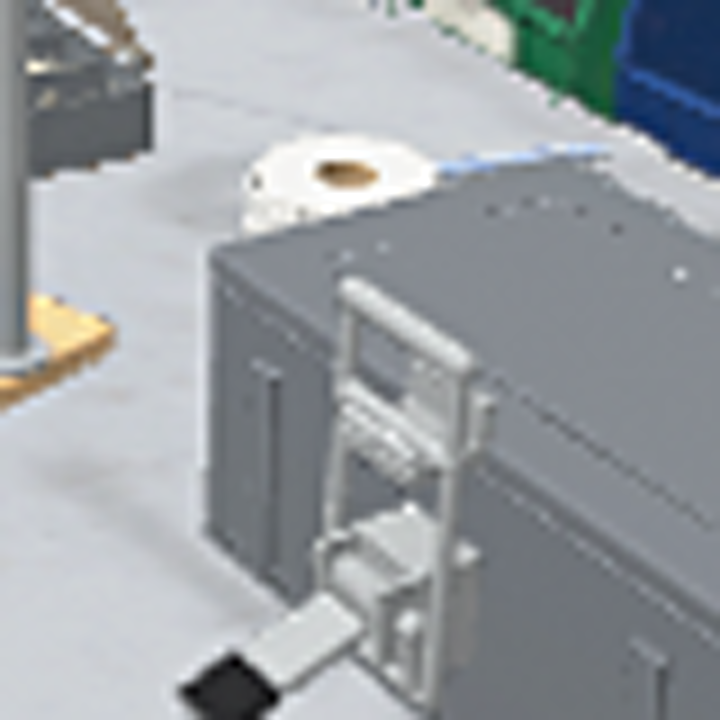

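View pics/s48.png

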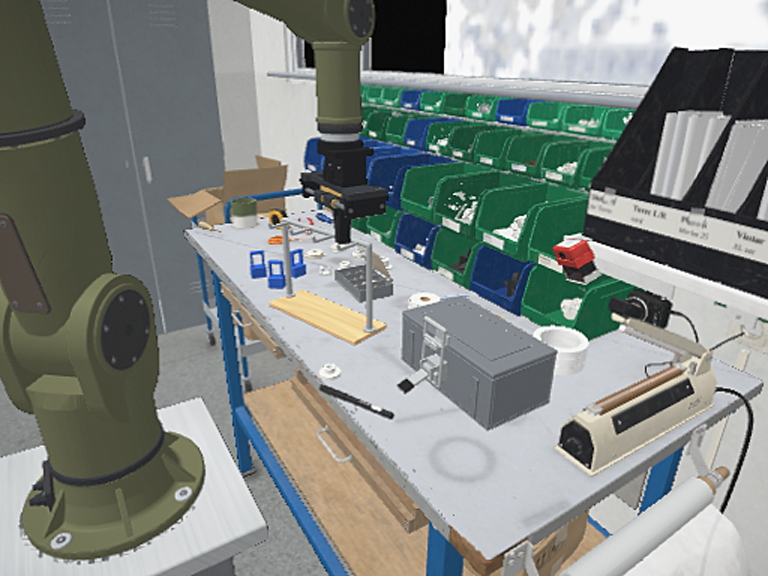

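View pics/t48.png

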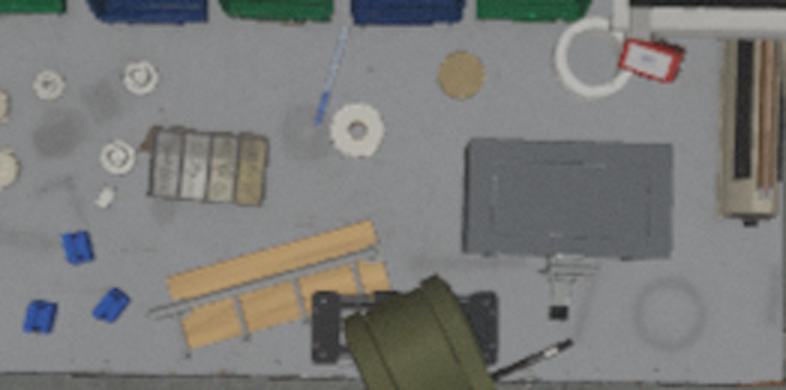

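```bash
python3 - <<'E'
from h import *
from fl import *
def handle(q,s,h):
    a=q-np.radians(20); d=np.array([-np.cos(a),np.sin(a)]); n=np.array([np.sin(a),np.cos(a)])
    return np.array([LX,LZ])+s*d+h*n
for q in(0,.15,.3):
    P=handle(q,.062,.004); print(q,[((proj("side",[P[0],CY+y,P[1]])[0]-[245,180]+.5)*9).round() for y in(.011,-.011)])
B,H,G=pts(0,-np.arctan2(.0866-.0835,1)*0-.05)
print(B,"keeper tight", [((proj("side",[CX-.0886,CY+y,.107])[0]-[245,180]+.5)*9).round() for y in(.025,-.025)])
now()
E
```

```text
0 [array([174., 698.]), array([218., 738.])]
0.15 [array([168., 673.]), array([213., 712.])]
0.3 [array([167., 645.]), array([212., 684.])]
[0.48326181 0.0332141 ] keeper tight [array([346., 395.]), array([455., 472.])]
t 73.70 pos [0.426  0.1553 0.2188] yawy 90.44 tilt 0.03 F [-0.4 -0.3  0.1] grip 0.001
```

```bash
python3 - <<'E'
from h import *
a=ctrl.get_image("side");save("side","s49",(255,210,60,60),10,a)
E
```

```text
(no output)
```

View pics/s49.png

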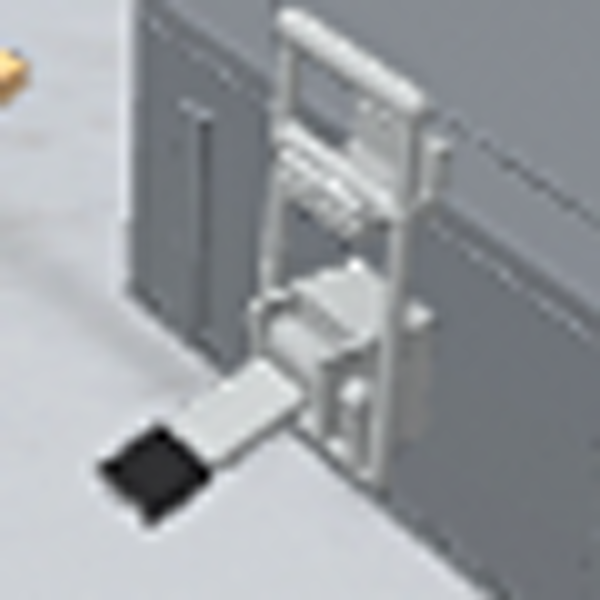

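```bash
python3 - <<'E'
from bench import ctrl
print(ctrl.close_job())
E
```

```text
the job is handed in; nothing more can be done
None
```

I put the load-test kit away and handed the job in at about 74 s, well inside the 210 s limit. No verdict was reported.

**What I did:**
- **Weights:** there were three on the rack. I lifted each off its hook and lowered it to the case floor, letting go only once the force reading showed contact. The blue look-alikes were left alone.
- **Bracket:** I set the white L-shaped bracket upright in the case beside the weights. It had not been knocked aside before I took it.
- **Lid and latch:** I pushed the lid over until it fell shut, laid the lower bar into the keeper groove and released the loop. Then I pressed the lever until it stopped, at about 26 N.

**Last checks:**
- **Case contents:** before I shut the lid, pictures from both cameras showed all four parts standing in the case.
- **Latch:** in the last side picture the lever's end is within about 1 px of where it should be when fully down. The lower bar lies in the keeper and the lid looks tight.
- **Surroundings:** the rack is empty, the other things look unmoved, and the arm is clear.

**What disagreed:** the arm's reported height read about 25 mm lower than the cameras showed the gripper to be. I allowed for this, and the later contact heights fitted. The two cameras also differed by up to 4 mm on the bracket's position, so I used the average.

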